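# Strip the optical cartridges and put them away

## Task

At the microscope service bench, push the ejector's rod through each loaded holder block from the robot's side to drive its optical cartridge right out onto the landing rail behind; do not put your fingers on a cartridge while it is in its bore. Put every cartridge home, lying flat, in its own storage cradle (same number of dots, same width), and stand the ejector back on its parking mark with the rod over the dark strip. Leave the bottle, dish, screwdriver and jar alone.

Things in the scene. Friction and masses are not known exactly. Their poses are not given: they have to be found in the camera images.
- cellA_center (a point): centre of optical cartridge A: loose black block 62 mm long (x axis), 30 x 30 mm in section, a lens window in each end, one dot on each of its four long sides. Starts in the bore of holder A, 1 mm inside both ends; may be absent (bore empty). 0.07 to 0.3 kg, slides with plain friction (under 3 N). Any long side may be up.
- boreA (a point): centre of the level through-bore of fixed aluminium holder block A, 40 mm above the bench; x = bore axis, towards the exit (away from the robot). Block 64 mm long on x, 53 mm wide, top 28.0 mm above this point; bore 33 x 33 mm, floor 15 mm below this point, a 10 mm viewing slit on top. The 4 blocks stand some 95 mm apart in any order.
- landA (a point): middle of the landing rail behind holder block A, 71 mm beyond the bore's centre along x, on the rail's top: a rail 22 mm wide level with the bore's floor, 78 mm long from the exit face to a stop 10 mm high. A pushed-out cartridge rests on it, overhanging 4 mm each side. Blocks and rails stand on a 4 mm rubber mat that starts 34 mm before the bore's centre.
- slotA (a point): fixed grey storage cradle A, one dot on its label at the robot end. Point: centre of cartridge A when home, 36 mm above the bench, its length along this x (either way round). It rests on a rail 22 mm wide, top 15 mm below this point, between end walls and corner posts 12 mm higher than the rail; 3 mm play all round. Sides open for fingers over 46 mm, down to 4 mm above the bench.
- cellB_center (a point): centre of optical cartridge B: loose black block 62 mm long (x axis), 38 x 38 mm in section, a lens window in each end, two dots on each of its four long sides. Starts in the bore of holder B, 1 mm inside both ends; may be absent (bore empty). 0.07 to 0.3 kg, slides with plain friction (under 3 N). Any long side may be up.
- boreB (a point): centre of the level through-bore of fixed aluminium holder block B, 40 mm above the bench; x = bore axis, towards the exit (away from the robot). Block 64 mm long on x, 61 mm wide, top 32.0 mm above this point; bore 41 x 41 mm, floor 19 mm below this point, a 10 mm viewing slit on top. The 4 blocks stand some 95 mm apart in any order.
- landB (a point): middle of the landing rail behind holder block B, 71 mm beyond the bore's centre along x, on the rail's top: a rail 30 mm wide level with the bore's floor, 78 mm long from the exit face to a stop 10 mm high. A pushed-out cartridge rests on it, overhanging 4 mm each side. Blocks and rails stand on a 4 mm rubber mat that starts 34 mm before the bore's centre.
- slotB (a point): fixed grey storage cradle B, two dots on its label at the robot end. Point: centre of cartridge B when home, 36 mm above the bench, its length along this x (either way round). It rests on a rail 30 mm wide, top 19 mm below this point, between end walls and corner posts 12 mm higher than the rail; 3 mm play all round. Sides open for fingers over 46 mm, down to 4 mm above the bench.
- cellC_center (a point): centre of optical cartridge C: loose black block 62 mm long (x axis), 46 x 46 mm in section, a lens window in each end, three dots on each of its four long sides. Starts in the bore of holder C, 1 mm inside both ends; may be absent (bore empty). 0.07 to 0.3 kg, slides with plain friction (under 3 N). Any long side may be up.
- boreC (a point): centre of the level through-bore of fixed aluminium holder block C, 40 mm above the bench; x = bore axis, towards the exit (away from the robot). Block 64 mm long on x, 69 mm wide, top 36.0 mm above this point; bore 49 x 49 mm, floor 23 mm below this point, a 10 mm viewing slit on top. The 4 blocks stand some 95 mm apart in any order.
- landC (a point): middle of the landing rail behind holder block C, 71 mm beyond the bore's centre along x, on the rail's top: a rail 38 mm wide level with the bore's floor, 78 mm long from the exit face to a stop 10 mm high. A pushed-out cartridge rests on it, overhanging 4 mm each side. Blocks and rails stand on a 4 mm rubber mat that starts 34 mm before the bore's centre.
- slotC (a point): fixed grey storage cradle C, three dots on its label at the robot end. Point: centre of cartridge C when home, 36 mm above the bench, its length along this x (either way round). It rests on a rail 38 mm wide, top 23 mm below this point, between end walls and corner posts 12 mm higher than the rail; 3 mm play all round. Sides open for fingers over 46 mm, down to 4 mm above the bench.
- cellD_center (a point): centre of optical cartridge D: loose black block 62 mm long (x axis), 54 x 54 mm in section, a lens window in each end, four dots on each of its four long sides. Starts in the bore of holder D, 1 mm inside both ends; may be absent (bore empty). 0.07 to 0.3 kg, slides with plain friction (under 3 N). Any long side may be up.
- boreD (a point): centre of the level through-bore of fixed aluminium holder block D, 40 mm above the bench; x = bore axis, towards the exit (away from the robot). Block 64 mm long on x, 77 mm wide, top 40.0 mm above this point; bore 57 x 57 mm, floor 27 mm below this point, a 10 mm viewing slit on top. The 4 blocks stand some 95 mm apart in any order.
- landD (a point): middle of the landing rail behind holder block D, 71 mm beyond the bore's centre along x, on the rail's top: a rail 46 mm wide level with the bore's floor, 78 mm long from the exit face to a stop 10 mm high. A pushed-out cartridge rests on it, overhanging 4 mm each side. Blocks and rails stand on a 4 mm rubber mat that starts 34 mm before the bore's centre.
- slotD (a point): fixed grey storage cradle D, four dots on its label at the robot end. Point: centre of cartridge D when home, 36 mm above the bench, its length along this x (either way round). It rests on a rail 46 mm wide, top 27 mm below this point, between end walls and corner posts 12 mm higher than the rail; 3 mm play all round. Sides open for fingers over 46 mm, down to 4 mm above the bench.
- ejector_grip (a point): loose ejector, 0.45 kg: steel foot 55 x 44 x 16 mm (x -30 to +25 mm of the column), upright square column 24 x 24 mm with a black 26 mm cap, 104 mm high in all, and a 12 mm rod along its x axis, 36 mm above its underside, with a white pusher head 20 mm across, face 109 mm ahead of the column's axis. Point: on the column's axis, 75 mm above its underside, a good grip.
- ejector_tip (a point): centre of the front face of the ejector's white pusher head, 109 mm ahead of the column's axis and 36 mm above the ejector's underside
- park_spot (a point): the ejector's parking mark, a flat grey foot print (55 x 45 mm) with a dark strip for the rod, flush with the bench: the point is 75 mm above the bench, where the point ejector_grip belongs; the rod belongs along this x axis, over the strip
- cleaner: bystander: lens-cleaner bottle 56 mm across, 130 mm high, origin at its underside
- dish: bystander: glass dish 90 mm across, 18 mm high, origin at its underside
- driver: bystander: screwdriver 160 mm long lying on the bench
- sample_jar: bystander: jar 52 mm across, 70 mm high, origin at its underside

How it is judged:
By the outcome, as a careful person would: the job done as asked, in the order asked, and still so for the second after the job is handed in, with the robot touching nothing.
Of cellA, cellB, cellC, cellD only 3 to 4 are there at a start; the rules pass over those that are not, and their reading is None.
At some moment in a run one of ejector may be knocked a few centimetres aside while the robot is not near it.
Once in a run the grip may slacken for a moment while it holds something.
It also fails if it takes over 210 s, if anything falls off the work surface, if the arm or the gripper's body presses on something with over 40 N, if the wrist force passes 120 N, or if a joint passes its speed limit or range.

## Robot

A 6-joint arm with a two-finger parallel gripper is mounted at the origin on the work surface. World frame = base frame: x ahead of the robot, y to its left, z up, the work surface at z = 0. Lengths are in mm, angles in rad, forces in N, time in s.
With the tool pointing down it reaches from about 350 to 850 mm from the base axis. Payload 8.1 kg.
Tool frame: the origin (TCP) lies at the very end of the fingers, on their centre line; the grasp point (between the pads) lies 19 mm behind it; y points along the fingers, z is the direction in which the jaws open and shut, and the axes are right-handed (so a half turn about y gives the same grasp; the last joint's range is limited). The gripper opens to 85 mm and grips with 20 to 120 N. Pads are 22 mm wide; open, the fingers measure 114 mm over their backs; the gripper's body (76 mm by 85 mm) begins 54 mm behind the grasp point. The pads swing forward as they close: fully open they stand 13 mm farther back than shut.
Start: joints at [-1.28, 0.13, 1.488, -0, 1.523, -0.085], TCP at [220.23, -558.125, 202.992] pointing down, gripper open.
Joint ranges: [-2.96, 2.96], [-0.89, 2.26], [0.02, 2.5], [-1.34, 4.48], [0, 2.73], [-2.66, 2.66]. Speed limits (rad/s): [2.39, 2.39, 2.79, 3.14, 3.14, 3.14].

## Interface

Orientations are given as a rotation vector (axis times angle).
In Python, from workcell import robot gives the robot as it stands.
- The arm moves only by the tool apply_moves, never from a script. Its argument "steps" is a list of rows, each an object of numbers: "x", "y", "z": the shift along the tool's x, y, z in mm; "spin": the turn about the tool's y in degrees. In form: [{"x": .., "y": .., "z": .., "spin": ..}, ...]. A call has exactly 8 rows; each row is the pose to reach, as a shift and turn from the pose commanded when the call began, along the tool's axes at that moment; what a row does not reach only later rows make up. A row lasts 1/12 s, in which the tool goes at most 41.7 mm and 7.16 degrees, less where a joint would pass 70% of its speed; a pose out of reach is approached as far as the arm can. A call with a gripper value outside its range is refused whole. "grip" is the opening, from 0 (shut) to 1 (fully open), set as the call begins (left out, the last holds). The fingers move at their own pace and stop on an object; "newtons" is the grip in N (left out, the last holds). Time passes only in rows, so rows that repeat a pose let the fingers close, or fill a call up. It gives the time, the measured TCP pose, the force and the opening at its end, in the units of the state.
- robot.get_obs(): the state, without advancing time (a new reading comes with each control period).
- robot.get_image(name): name is "scene" or "side" or "wrist"; returns the picture (384x512x3 uint8, blue, green, red); there is no depth.
- robot.calibration(name): a dict with "fx", "fy", "cx", "cy" (pixels), "k1" (the pictures are not rectified: a ray, as slopes to the right and down, at radius r is drawn at 1 + k1 r^2 times it, then the intrinsics apply), "T" (4x4, takes a point from camera to world coordinates). Camera axes: x right, y down, z forward; pixel columns grow to the right and rows downward; lengths in mm; the calibration is good to about 2 mm. A picture is of the moment at which its call begins: read the wrist's pose just before it. calibration takes no time and is no camera call; for the wrist camera it gives the pose at the moment of the call.
- robot.finish_job(): hands the job in, once; it reports no verdict.
The state is a dict: "time_s": time; "joints": joint angles; "joint_vel": joint speeds; "effort": joint torques, N m; "eef_pos": TCP position; "tcp_rot": TCP orientation; "force": force on the tool from outside, world axes, zero at the start; "moment": the same for the moment, N m; "opening": finger opening in mm.
Only numpy, scipy, OpenCV 4.12 (cv2) and the standard library are available. Lean on these libraries where they do the work, as an engineer would, in place of code of your own. Each camera call takes 0.05 s, during which the arm holds its last target.

## Working session

There is one attempt and no reset: what is moved stays moved. The work goes in short steps, Python scripts to look and compute and a tool call to move; the robot and the scene stay as the last step left them, time stands still between calls to the robot, and variables do not carry over. Pictures are saved under pics/ and viewed, and the job is handed in when it is done.

Besides the shell and the picture viewer there is one more tool, called after "Call:" in YAML: its name, and indented under it one key for each argument. apply_moves: Moves the arm, as the interface text tells. Its arguments: {"type":"object","properties":{"steps":{"type":"array","items":{"type":"object","properties":{"x":{"type":"number"},"y":{"type":"number"},"z":{"type":"number"},"spin":{"type":"number"}}}},"grip":{"type":"number"},"newtons":{"type":"number"}},"required":["steps"]}

```bash
ls; mkdir -p pics; python3 - <<'E'
from workcell import robot
import cv2, numpy as np
np.set_printoptions(precision=4,suppress=True)
o=robot.get_obs(); print(o)
for n in ("scene","side","wrist"):
    im=robot.get_image(n); cv2.imwrite(f"pics/{n}0.png",im)
    c=robot.calibration(n); print(n,c)
E
```

```text
pics
{'time_s': 0.0, 'joints': array([-1.2804,  0.1312,  1.4893, -0.    ,  1.523 , -0.0854]), 'joint_vel': array([ 0.0009, -0.0007, -0.0001, -0.0008,  0.0002,  0.0014]), 'effort': array([  0.0006, -56.9392, -50.0558,  -0.0003,   0.0148,   0.    ]), 'eef_pos': array([ 220.0335, -557.5531,  201.9435]), 'tcp_rot': array([-0.3835,  2.0179, -2.0142]), 'force': array([-0.6935, -0.7147,  0.6438]), 'moment': array([0.0135, 0.0047, 0.0261]), 'opening': 85.3877475203706}
scene {'fx': 380.32430605602366, 'fy': 380.32430605602366, 'cx': 255.9425168480601, 'cy': 191.08563395553026, 'k1': -0.1272701216447498, 'T': array([[  -0.0871,    0.6181,   -0.7813, 1561.411 ],
       [   0.9961,    0.0649,   -0.0597,   64.2645],
       [   0.0138,   -0.7834,   -0.6213,  855.4468],
       [   0.    ,    0.    ,    0.    ,    1.    ]])}
side {'fx': 485.048107968164, 'fy': 485.048107968164, 'cx': 259.65390500916385, 'cy': 189.22765297672112, 'k1': -0.0033451208114263827, 'T': array([[  -0.9804,   -0.1069,    0.1654,  304.2404],
       [  -0.1967,    0.4835,   -0.8529, 1325.3605],
       [   0.0112,   -0.8688,   -0.4951,  836.1535],
       [   0.    ,    0.    ,    0.    ,    1.    ]])}
wrist {'fx': 328.7213012544178, 'fy': 328.7213012544178, 'cx': 253.40653002585003, 'cy': 188.1928091811917, 'k1': -0.06459248522696008, 'T': array([[   0.3682,   -0.8896,   -0.2703,  290.0052],
       [  -0.9298,   -0.3527,   -0.1055, -530.7268],
       [  -0.0015,    0.2901,   -0.957 ,  373.0912],
       [   0.    ,    0.    ,    0.    ,    1.    ]])}
```

View pics/scene0.png

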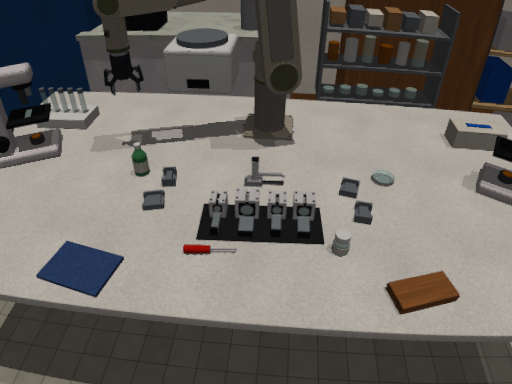

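View pics/side0.png

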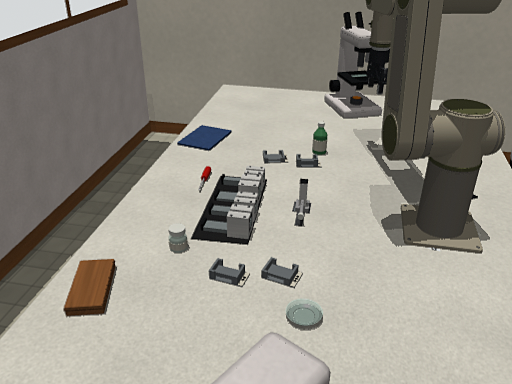

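View pics/wrist0.png

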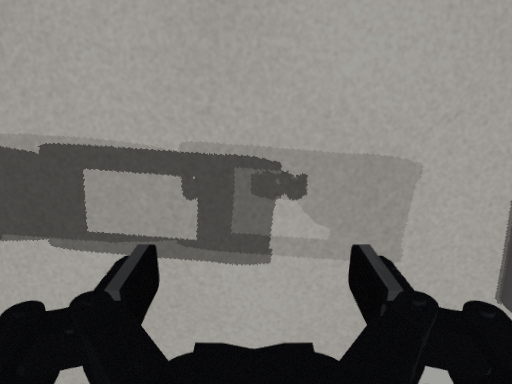

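The scene view shows the black mat with four blocks around (262,215), the ejector near (258,172), cradles at (169,176), (154,200), (349,187) and (363,212). Next I'll zoom in.

```bash
python3 - <<'E'
import cv2
im=cv2.imread("pics/scene0.png"); 
cv2.imwrite("pics/s_crop1.png",cv2.resize(im[145:265,130:330],None,fx=4,fy=4,interpolation=cv2.INTER_CUBIC)) 
cv2.imwrite("pics/s_crop2.png",cv2.resize(im[165:260,310:410],None,fx=6,fy=6,interpolation=cv2.INTER_CUBIC)) 
im=cv2.imread("pics/side0.png"); 
cv2.imwrite("pics/d_crop1.png",cv2.resize(im[140:300,180:330],None,fx=3.7,fy=3.7,interpolation=cv2.INTER_CUBIC)) 
E
```

```text
(no output)
```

View pics/s_crop1.png

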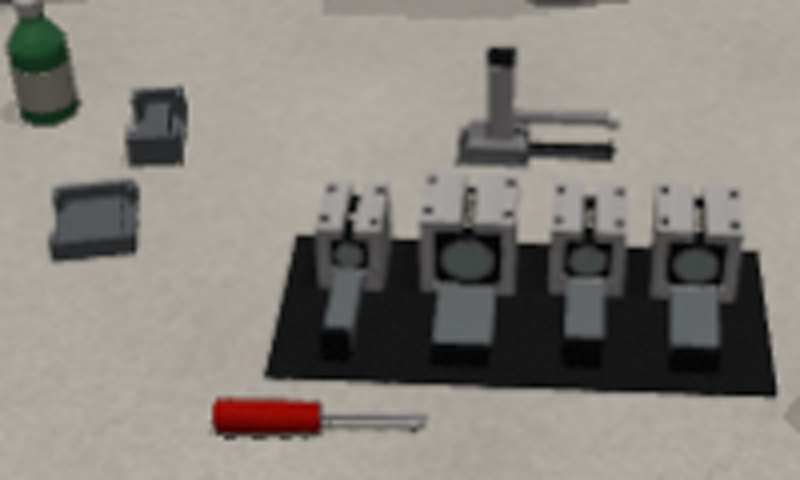

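View pics/s_crop2.png

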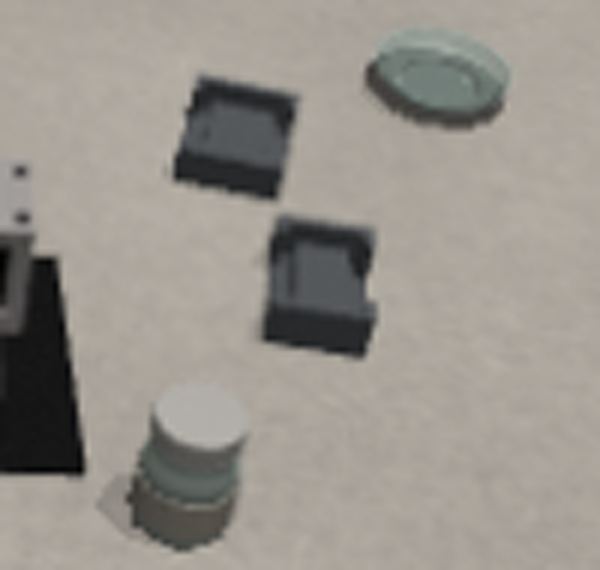

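View pics/d_crop1.png

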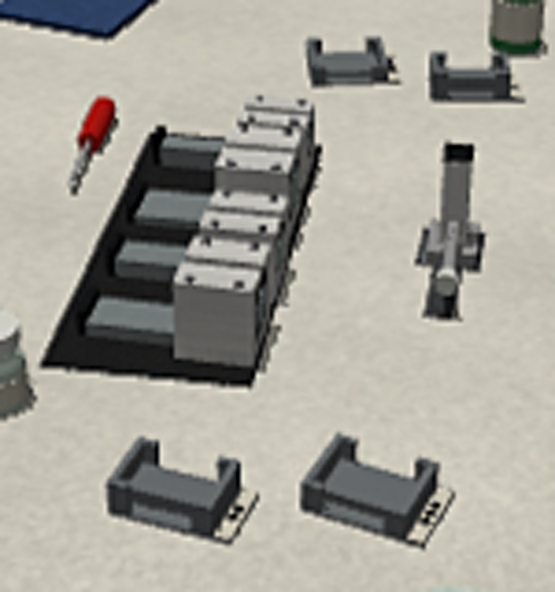

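The scene crop shows four blocks in the order (−y to +y): narrow, widest, narrow, medium, with lens discs in all four. The ejector stands on its mark with its rod pointing towards +y. I'll set up helpers and get coarse positions.

```bash
cat > h.py <<'E'
from workcell import robot
import cv2, numpy as np, json
from scipy.spatial.transform import Rotation as R
np.set_printoptions(precision=2,suppress=True)
def K(c): return np.array([[c['fx'],0,c['cx']],[0,c['fy'],c['cy']],[0,0,1.]])
def D(c): return np.array([c['k1'],0,0,0,0.])
def unproj(c,uv,z):
    uv=np.asarray(uv,float).reshape(-1,1,2)
    n=cv2.undistortPoints(uv,K(c),D(c)).reshape(-1,2)
    d=np.c_[n,np.ones(len(n))]@c['T'][:3,:3].T; o=c['T'][:3,3]
    s=(np.broadcast_to(z,len(n))-o[2])/d[:,2]
    return o+d*s[:,None]
def proj(c,P):
    P=np.asarray(P,float).reshape(-1,3); T=np.linalg.inv(c['T'])
    return cv2.projectPoints(P@T[:3,:3].T+T[:3,3],np.zeros(3),np.zeros(3),K(c),D(c))[0].reshape(-1,2)
def snap(name,fn):
    c=robot.calibration(name); im=robot.get_image(name); cv2.imwrite(f"pics/{fn}.png",im)
    json.dump({k:(v.tolist() if hasattr(v,'tolist') else v) for k,v in c.items()},open(f"pics/{fn}.json","w")); return c,im
def cal(fn):
    c=json.load(open(f"pics/{fn}.json")); c['T']=np.array(c['T']); return c
def crop(fn,out,x0,y0,x1,y1,f):
    im=cv2.imread(f"pics/{fn}.png"); cv2.imwrite(f"pics/{out}.png",cv2.resize(im[y0:y1,x0:x1],None,fx=f,fy=f,interpolation=cv2.INTER_CUBIC))
def st():
    o=robot.get_obs(); M=R.from_rotvec(o['tcp_rot']).as_matrix()
    print("t%.2f"%o['time_s'],"tcp",o['eef_pos'],"jawyaw %.2f"%np.degrees(np.arctan2(M[1,2],M[0,2])),"appr",M[:,1],"F",o['force'],"open %.1f"%o['opening']); return o,M
def go(x,y,z,yaw=None):
    """shift in tool axes to world TCP; yaw = desired angle (deg) of jaw axis (tool z) in world; mod 180"""
    o,M=st(); d=M.T@(np.array([x,y,z])-o['eef_pos'])
    s=0
    if yaw is not None:
        cur=np.degrees(np.arctan2(M[1,2],M[0,2])); s=(yaw-cur+90)%180-90
        s=-s # tool y points down
    print("move tool x %.1f y %.1f z %.1f spin %.2f"%(*d,s), "j6 %.2f"%o['joints'][5])
E
python3 - <<'E'
from h import *
o,M=st(); print(M)
c=robot.calibration("scene")
pts={'ejcol':(253.7,183),'rodtip':(284.5,175.5,36),'mat':(203.7,204,4),'mat2':(320,207.5,4),'mat3':(323.7,243,4),'mat4':(196,239,4),'cr1':(169,180),'cr2':(154,204),'cr3':(349,191),'cr4':(363,215),
'bl1':(218.,198,68),'bl2':(247,193.5,80),'bl3':(277.5,196,72),'bl4':(304,196,76)}
for k,v in pts.items(): print(k,unproj(c,v[:2],v[2] if len(v)>2 else 0)[0])
E
```

```text
t0.15 tcp [ 220.12 -557.66  202.16] jawyaw -68.47 appr [-0.  0. -1.] F [ 0.23  0.04 -1.04] open 85.4
[[-0.93 -0.    0.37]
 [-0.37  0.   -0.93]
 [-0.   -1.   -0.  ]]
ejcol [438.39 -30.52   0.  ]
rodtip [428.45  81.61  36.  ]
mat [ 581.12 -190.85    4.  ]
mat2 [558.32 209.65   4.  ]
mat3 [726.97 214.03   4.  ]
mat4 [ 749.47 -182.37    4.  ]
cr1 [ 453.01 -349.5     0.  ]
cr2 [ 594.95 -364.93    0.  ]
cr3 [449.57 321.64   0.  ]
cr4 [578.29 356.38  -0.  ]
bl1 [ 620.22 -131.16   68.  ]
bl2 [601.97 -38.15  80.  ]
bl3 [594.66  61.25  72.  ]
bl4 [590.63 147.46  76.  ]
```

```bash
python3 - <<'E'
from h import *
go(480,0,300,-90)
E
```

```text
t0.15 tcp [ 220.12 -557.66  202.16] jawyaw -68.47 appr [-0.  0. -1.] F [ 0.23  0.04 -1.04] open 85.4
move tool x -446.4 y -97.2 z -423.5 spin 21.53 j6 -0.09
```

Call:
apply_moves:
  steps:
    - {"x": -223,"y": -97,"z": -212,"spin": 10.5}
    - {"x": -223,"y": -97,"z": -212,"spin": 10.5}
    - {"x": -223,"y": -97,"z": -212,"spin": 10.5}
    - {"x": -223,"y": -97,"z": -212,"spin": 10.5}
    - {"x": -223,"y": -97,"z": -212,"spin": 10.5}
    - {"x": -223,"y": -97,"z": -212,"spin": 10.5}
    - {"x": -223,"y": -97,"z": -212,"spin": 10.5}
    - {"x": -223,"y": -97,"z": -212,"spin": 10.5}
  grip: 1
  newtons: 60

```text
time_s: 0.82
eef_pos: [350.7, -276.5, 301.1]
tcp_rot: [-0.204, 2.119, -2.12]
force: [-0.4, -0.5, 1.0]
opening: 85.4
```

```bash
python3 - <<'E'
from h import *
go(480,0,300,-90)
E
```

```text
t0.82 tcp [ 350.69 -276.54  301.15] jawyaw -78.92 appr [ 0. -0. -1.] F [-0.35 -0.52  1.04] open 85.4
move tool x -180.0 y 1.2 z -246.5 spin 11.08 j6 0.59
```

Call:
apply_moves:
  steps:
    - {"x": -180,"y": 0,"z": -246,"spin": 11}
    - {"x": -180,"y": 0,"z": -246,"spin": 11}
    - {"x": -180,"y": 0,"z": -246,"spin": 11}
    - {"x": -180,"y": 0,"z": -246,"spin": 11}
    - {"x": -180,"y": 0,"z": -246,"spin": 11}
    - {"x": -180,"y": 0,"z": -246,"spin": 11}
    - {"x": -180,"y": 0,"z": -246,"spin": 11}
    - {"x": -180,"y": 0,"z": -246,"spin": 11}

```text
time_s: 1.48
eef_pos: [480.3, 1.1, 299.6]
tcp_rot: [-0.004, 2.221, -2.218]
force: [-0.0, -1.0, 0.2]
opening: 85.7
```

```bash
python3 - <<'E'
from h import *
snap("wrist","w1"); st()
crop("w1","w1z",0,0,512,384,1.56)
E
```

```text
t1.53 tcp [480.73   2.3  299.38] jawyaw -89.72 appr [-0.  0. -1.] F [-1.85  1.35 -0.87] open 85.3
```

View pics/w1z.png

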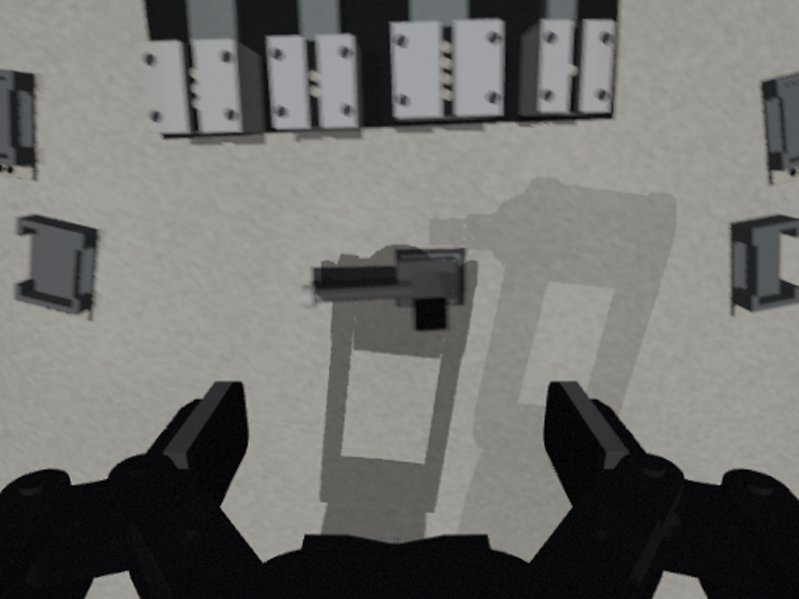

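All four slits show dots: from left to right C (3), B (2), D (4), A (1). All four are loaded. The ejector's foot is near (430,275) in the zoomed view. Next, a view over the blocks.

Call:
apply_moves:
  steps:
    - {"x": -120,"y": 20,"z": 0}
    - {"x": -120,"y": 20,"z": 0}
    - {"x": -120,"y": 20,"z": 0}
    - {"x": -120,"y": 20,"z": 0}
    - {"x": -120,"y": 20,"z": 0}
    - {"x": -120,"y": 20,"z": 0}
    - {"x": -120,"y": 20,"z": 0}
    - {"x": -120,"y": 20,"z": 0}

```text
validation failed for argument at $.st...
```

```bash
python3 - <<'E'
from h import *
st(); snap("wrist","w2"); st()
crop("w2","w2z",0,0,512,384,1.56)
E
```

```text
t1.53 tcp [480.73   2.3  299.38] jawyaw -89.72 appr [-0.  0. -1.] F [-1.85  1.35 -0.87] open 85.3
t1.58 tcp [479.94  -0.01 299.35] jawyaw -89.71 appr [-0.  0. -1.] F [-0.32 -0.24  0.25] open 85.0
```

View pics/w2z.png

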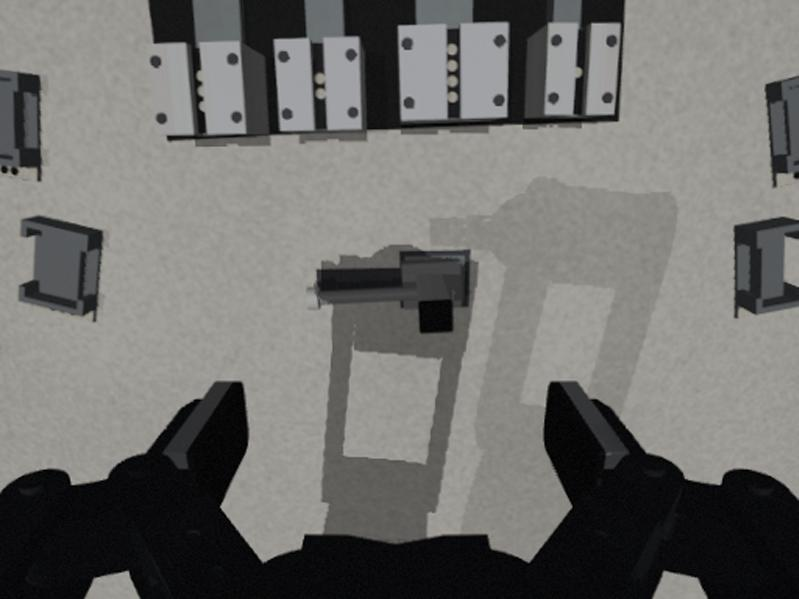

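Call:
apply_moves:
  steps:
    - {"x": -120,"y": 20,"z": 0,"spin": 0}
    - {"x": -120,"y": 20,"z": 0,"spin": 0}
    - {"x": -120,"y": 20,"z": 0,"spin": 0}
    - {"x": -120,"y": 20,"z": 0,"spin": 0}
    - {"x": -120,"y": 20,"z": 0,"spin": 0}
    - {"x": -120,"y": 20,"z": 0,"spin": 0}
    - {"x": -120,"y": 20,"z": 0,"spin": 0}
    - {"x": -120,"y": 20,"z": 0,"spin": 0}

```text
time_s: 2.25
eef_pos: [599.1, -3.5, 282.2]
tcp_rot: [0.004, 2.219, -2.22]
force: [0.2, -0.3, -0.1]
opening: 85.8
```

```bash
python3 - <<'E'
from h import *
st(); snap("wrist","w2"); st()
crop("w2","w2z",0,0,512,384,1.56)
E
```

```text
t2.25 tcp [599.13  -3.52 282.23] jawyaw -89.99 appr [ 0. -0. -1.] F [ 0.21 -0.27 -0.11] open 85.8
t2.30 tcp [599.16  -3.4  282.22] jawyaw -89.99 appr [ 0. -0. -1.] F [-0.34  0.56  0.23] open 85.3
```

View pics/w2z.png

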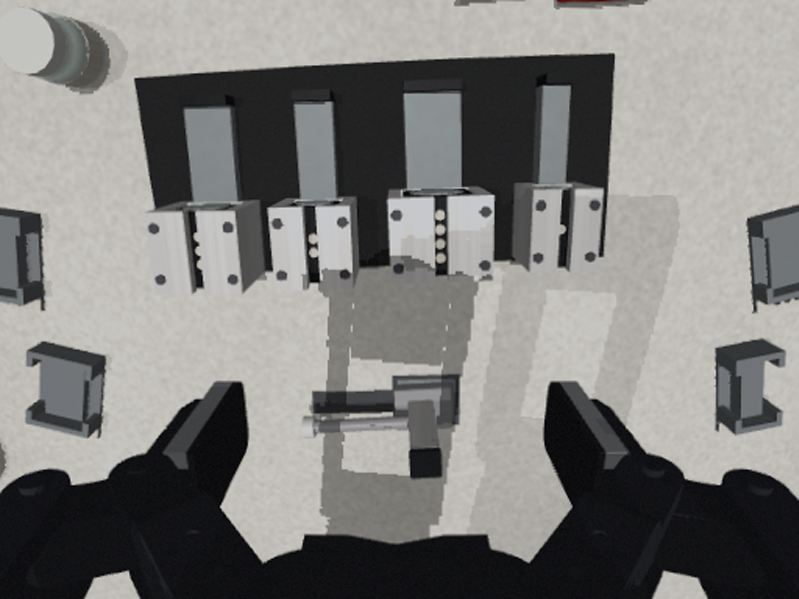

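```bash
python3 - <<'E'
from h import *
crop("w2","w2a",85,115,245,195,5)
crop("w2","w2b",235,110,395,190,5)
crop("w2","w2c",185,230,305,315,6)
E
```

```text
(no output)
```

View pics/w2a.png

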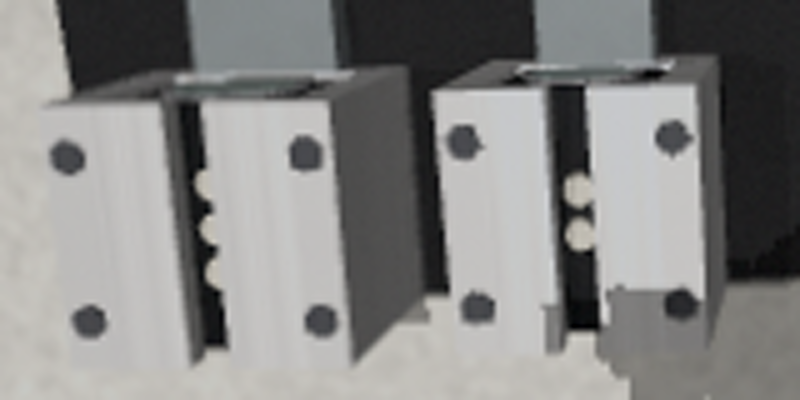

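View pics/w2b.png

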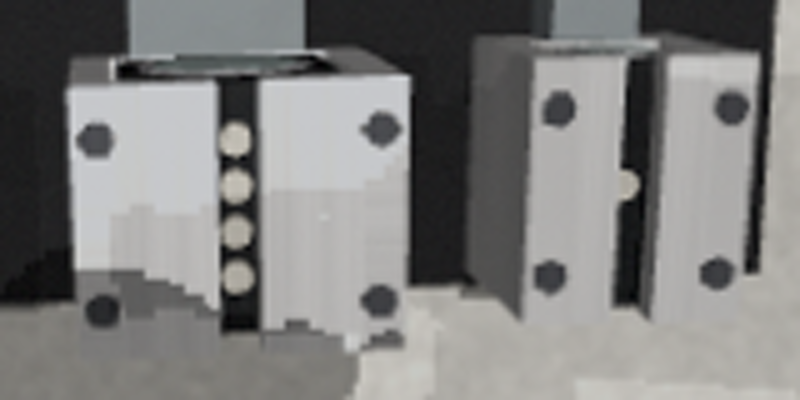

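View pics/w2c.png

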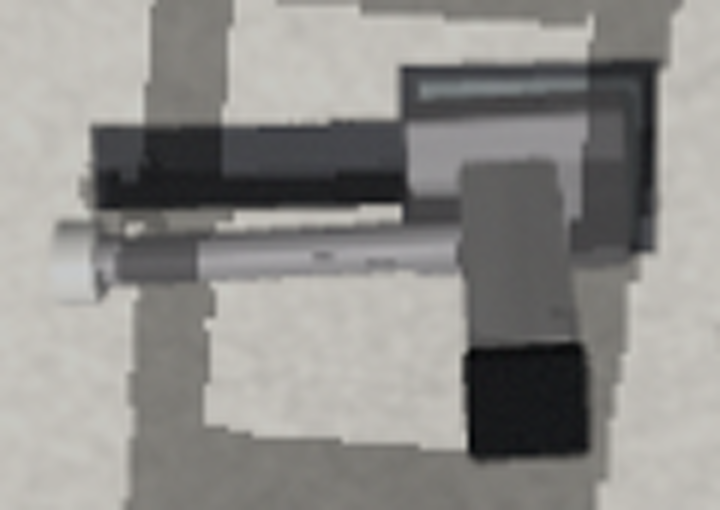

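```bash
cat > m1.py <<'E'
from h import *
c=cal("w2")
off={'a':(85,115,5),'b':(235,110,5),'c':(185,230,6)}
def P(k,pts,z):
    x0,y0,f=off[k]; q=(np.array(pts,float)+0.5)/f-0.5+[x0,y0]; return unproj(c,q,z)
S={'C':('a',[(67,157),(305,153),(90,321),(321,320)],76),'B':('a',[(463,141),(673,136),(477,307),(681,304)],72),
'D':('b',[(95,140),(381,128),(103,310),(379,300)],80),'A':('b',[(559,108),(731,107),(549,277),(716,273)],68)}
for k,(a,p,z) in S.items():
    q=P(a,p,z); d=q[0]+q[1]-q[2]-q[3]; e=q[0]+q[2]-q[1]-q[3]
    print(k,q.mean(0),'yaw',np.degrees(np.arctan2(d[1],d[0])),np.degrees(np.arctan2(-e[0],e[1])),'span',np.hypot(*d[:2])/2,np.hypot(*e[:2])/2)
q=P('c',[(466,348),(584,342),(590,453),(470,460)],104); print('cap',q.mean(0)); print(q)
print('head',P('c',[(62,262)],36))
print('foot top',P('c',[(407,122),(585,112),(407,193)],16))
print('mark',P('c',[(400,65),(657,62),(655,252),(403,225),(92,125),(95,208)],0))
E
python3 m1.py
```

```text
C [592.18 149.83  76.  ] yaw 0.5340780140447886 0.42405486192004327 span 39.99298588231549 56.698345048224766
B [594.95  60.33  72.  ] yaw 1.2013054913309045 1.0728994113926476 span 40.23070494130467 49.18020004665506
D [603.12 -37.2   80.  ] yaw 2.4629423213817256 2.407738744119427 span 39.95499509222369 64.77962374919818
A [ 608.08 -133.45   68.  ] yaw 0.9518754833217606 1.2390762579208405 span 40.260673461236955 40.90369647243933
cap [428.55 -27.61 104.  ]
[[441.43 -14.75 104.  ]
 [442.81 -38.88 104.  ]
 [415.83 -40.94 104.  ]
 [414.15 -15.86 104.  ]]
head [[419.92  80.66  36.  ]]
foot top [[447.42  -2.49  16.  ]
 [450.14 -46.21  16.  ]
 [427.76  -2.5   16.  ]]
mark [[455.13  -0.68   0.  ]
 [455.94 -65.59   0.  ]
 [401.33 -67.25   0.  ]
 [409.41  -1.43   0.  ]
 [438.04  78.02   0.  ]
 [414.09  78.42   0.  ]]
```

All four blocks measured: screw spans agree at 40 mm, yaws 0.5–2.4°. The ejector is at about (428.5, −27.6) with yaw about 94.5°, a few mm and degrees off its mark (about (428.3, −31.2), yaw about 91°). Going to grasp it.

```bash
python3 - <<'E'
from h import *
go(428.5,-27.6,150,4.5)
print(robot.get_obs()['joints'])
E
```

```text
t2.30 tcp [599.16  -3.4  282.22] jawyaw -89.99 appr [ 0. -0. -1.] F [-0.34  0.56  0.23] open 85.3
move tool x 171.1 y 131.7 z 24.1 spin 85.51 j6 1.48
[-0.09  0.11  1.37 -0.    1.66  1.48]
```

Call:
apply_moves:
  steps:
    - {"x": 171,"y": 110,"z": 24,"spin": -48}
    - {"x": 171,"y": 110,"z": 24,"spin": -48}
    - {"x": 171,"y": 110,"z": 24,"spin": -48}
    - {"x": 171,"y": 110,"z": 24,"spin": -48}
    - {"x": 171,"y": 110,"z": 24,"spin": -48}
    - {"x": 171,"y": 110,"z": 24,"spin": -48}
    - {"x": 171,"y": 110,"z": 24,"spin": -48}
    - {"x": 171,"y": 110,"z": 24,"spin": -48}

```text
time_s: 2.97
eef_pos: [427.6, -27.3, 170.5]
tcp_rot: [-0.77, 1.721, -1.723]
force: [0.6, -1.1, -0.1]
opening: 85.6
```

```bash
sed -i 's/    print("move tool/    print("(alt spin %.2f)"%(s-180 if s>0 else s+180));print("move tool/' h.py; python3 - <<'E'
from h import *
go(428.5,-27.6,140,4.5)
E
```

```text
t2.97 tcp [427.62 -27.3  170.49] jawyaw -41.75 appr [ 0. -0. -1.] F [ 0.59 -1.06 -0.07] open 85.6
(alt spin 133.75)
move tool x -0.3 y 30.5 z 0.8 spin -46.25 j6 0.55
```

Call:
apply_moves:
  steps:
    - {"x": 0,"y": 20,"z": 1,"spin": -46.3}
    - {"x": 0,"y": 20,"z": 1,"spin": -46.3}
    - {"x": 0,"y": 20,"z": 1,"spin": -46.3}
    - {"x": 0,"y": 20,"z": 1,"spin": -46.3}
    - {"x": 0,"y": 20,"z": 1,"spin": -46.3}
    - {"x": 0,"y": 20,"z": 1,"spin": -46.3}
    - {"x": 0,"y": 20,"z": 1,"spin": -46.3}
    - {"x": 0,"y": 20,"z": 1,"spin": -46.3}

```text
time_s: 3.63
eef_pos: [430.1, -28.0, 151.4]
tcp_rot: [-1.242, 1.151, -1.155]
force: [-0.4, 0.3, 0.2]
opening: 85.6
```

```bash
python3 - <<'E'
from h import *
snap("wrist","w3"); st()
crop("w3","w3z",0,0,512,384,1.56)
E
```

```text
t3.68 tcp [429.95 -27.97 151.2 ] jawyaw 4.12 appr [ 0. -0. -1.] F [ 0.35  0.17 -0.63] open 85.0
```

View pics/w3z.png

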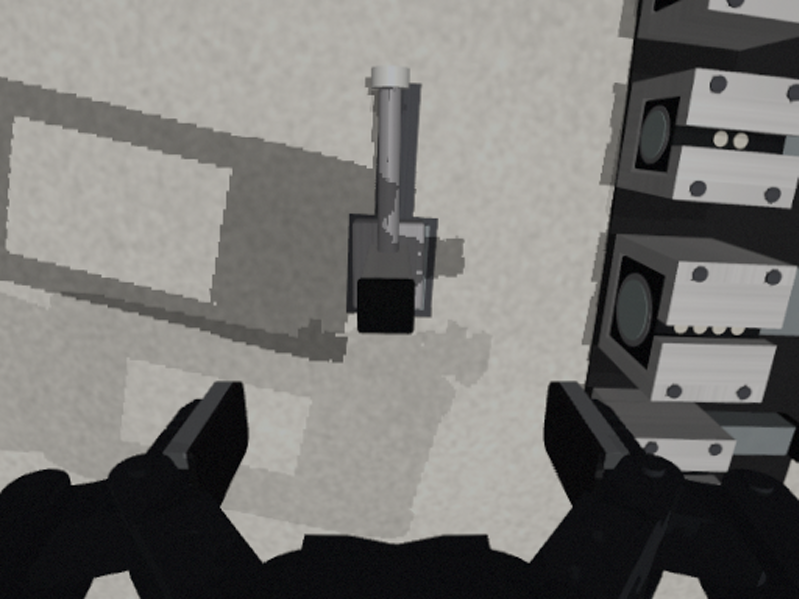

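```bash
python3 - <<'E'
from h import *
c=cal("w3")
q=unproj(c,np.array([(358,280),(412,277),(414,331),(360,333)])/1.5625,104); print(q.mean(0));print(q)
print(unproj(c,np.array([(390,68)])/1.5625,[40]))
m=unproj(c,np.array([(349,215),(437,219),(433,317),(347,312)])/1.5625,0); print(m, m.mean(0))
go(429,-27.5,56,4.5)
E
```

```text
[426.76 -25.99 104.  ]
[[413.62 -15.06 104.  ]
 [437.22 -11.89 104.  ]
 [440.3  -37.09 104.  ]
 [415.9  -39.93 104.  ]]
[[420.05  80.88  40.  ]]
[[400.01  -2.21   0.  ]
 [455.32  -0.51   0.  ]
 [459.14 -65.67   0.  ]
 [401.95 -66.52   0.  ]] [429.1  -33.73   0.  ]
t3.68 tcp [429.95 -27.97 151.2 ] jawyaw 4.12 appr [ 0. -0. -1.] F [ 0.35  0.17 -0.63] open 85.0
(alt spin 179.62)
move tool x -0.6 y 95.2 z -1.1 spin -0.38 j6 -0.26
```

Call:
apply_moves:
  steps:
    - {"x": -1,"y": 95,"z": -2,"spin": 0}
    - {"x": -1,"y": 95,"z": -2,"spin": 0}
    - {"x": -1,"y": 95,"z": -2,"spin": 0}
    - {"x": -1,"y": 95,"z": -2,"spin": 0}
    - {"x": -1,"y": 95,"z": -2,"spin": 0}
    - {"x": -1,"y": 95,"z": -2,"spin": 0}
    - {"x": -1,"y": 95,"z": -2,"spin": 0}
    - {"x": -1,"y": 95,"z": -2,"spin": 0}

```text
time_s: 4.35
eef_pos: [428.9, -27.4, 57.0]
tcp_rot: [-1.242, 1.151, -1.156]
force: [0.5, 0.0, 0.7]
opening: 85.5
```

Call:
apply_moves:
  steps:
    - {"x": 0,"y": 0,"z": 0,"spin": 0}
    - {"x": 0,"y": 0,"z": 0,"spin": 0}
    - {"x": 0,"y": 0,"z": 0,"spin": 0}
    - {"x": 0,"y": 0,"z": 0,"spin": 0}
    - {"x": 0,"y": 0,"z": 0,"spin": 0}
    - {"x": 0,"y": 0,"z": 0,"spin": 0}
    - {"x": 0,"y": 0,"z": 0,"spin": 0}
    - {"x": 0,"y": 0,"z": 0,"spin": 0}
  grip: 0
  newtons: 70

```text
time_s: 5.02
eef_pos: [427.2, -27.1, 55.3]
tcp_rot: [-1.244, 1.153, -1.153]
force: [-2.7, -0.0, 5.5]
opening: 24.1
```

```bash
python3 - <<'E'
from h import *
st()
E
```

```text
t5.02 tcp [427.24 -27.09  55.29] jawyaw 4.33 appr [ 0. -0. -1.] F [-2.74 -0.02  5.53] open 24.1
```

Call:
apply_moves:
  steps:
    - {"x": 0,"y": -6,"z": 0,"spin": 0}
    - {"x": 0,"y": -6,"z": 0,"spin": 7}
    - {"x": 0,"y": -6,"z": 0,"spin": 14}
    - {"x": 0,"y": -6,"z": 0,"spin": 21}
    - {"x": 0,"y": -6,"z": 0,"spin": 28}
    - {"x": 0,"y": -6,"z": 0,"spin": 35}
    - {"x": 0,"y": -6,"z": 0,"spin": 42}
    - {"x": 0,"y": -6,"z": 0,"spin": 48}

```text
time_s: 5.68
eef_pos: [426.4, -26.9, 60.3]
tcp_rot: [-0.743, 1.75, -1.748]
force: [0.3, -0.4, -4.8]
opening: 24.0
```

```bash
python3 - <<'E'
from h import *
go(437,148.3,61,-89.5)
E
```

```text
t5.68 tcp [426.35 -26.85  60.33] jawyaw -44.03 appr [-0.  0. -1.] F [ 0.28 -0.43 -4.84] open 24.0
(alt spin -134.53)
move tool x -133.3 y -0.6 z -114.1 spin 45.47 j6 0.59
```

Call:
apply_moves:
  steps:
    - {"x": -20,"y": -1,"z": -17,"spin": 7}
    - {"x": -45,"y": -1,"z": -38,"spin": 14}
    - {"x": -70,"y": -1,"z": -60,"spin": 21}
    - {"x": -95,"y": -1,"z": -81,"spin": 28}
    - {"x": -115,"y": -1,"z": -98,"spin": 35}
    - {"x": -133,"y": -1,"z": -114,"spin": 42}
    - {"x": -133,"y": -1,"z": -114,"spin": 45.5}
    - {"x": -133,"y": -1,"z": -114,"spin": 45.5}

```text
time_s: 6.35
eef_pos: [435.6, 149.1, 61.3]
tcp_rot: [-0.016, 2.216, -2.216]
force: [0.0, -1.1, -3.8]
opening: 24.1
```

```bash
python3 - <<'E'
from h import *
snap("wrist","w4"); go(437,148.3,61,-89.5)
crop("w4","w4z",0,0,512,384,1.56)
E
```

```text
t6.40 tcp [435.65 148.19  61.29] jawyaw -88.97 appr [-0. -0. -1.] F [ 0.79 -0.61 -3.45] open 24.2
(alt spin -179.47)
move tool x -1.4 y 0.3 z -0.1 spin 0.53 j6 1.77
```

View pics/w4z.png

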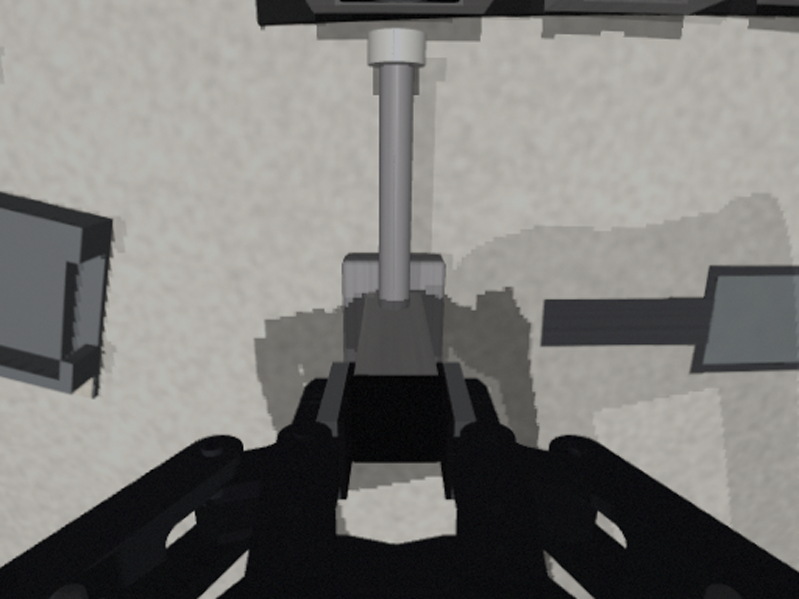

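Call:
apply_moves:
  steps:
    - {"x": -15,"y": 0,"z": 0,"spin": 0.5}
    - {"x": -30,"y": 0,"z": 0,"spin": 0.5}
    - {"x": -43,"y": 0,"z": 0,"spin": 0.5}
    - {"x": -55,"y": 0,"z": 0,"spin": 0.5}
    - {"x": -66,"y": 0,"z": 0,"spin": 0.5}
    - {"x": -76,"y": 0,"z": 0,"spin": 0.5}
    - {"x": -83,"y": 0,"z": 0,"spin": 0.5}
    - {"x": -88,"y": 0,"z": 0,"spin": 0.5}

```text
time_s: 7.07
eef_pos: [524.6, 148.2, 61.5]
tcp_rot: [-0.009, 2.218, -2.219]
force: [-1.7, 0.4, -4.7]
opening: 24.3
```

```bash
python3 - <<'E'
from h import *
snap("wrist","w5"); snap("side","d5"); st()
crop("w5","w5z",0,0,512,384,1.56)
crop("d5","d5z",180,140,330,300,3.7)
E
```

```text
t7.17 tcp [524.92 148.52  61.82] jawyaw -89.64 appr [-0. -0. -1.] F [-0.54 -0.13 -3.5 ] open 24.2
```

View pics/w5z.png

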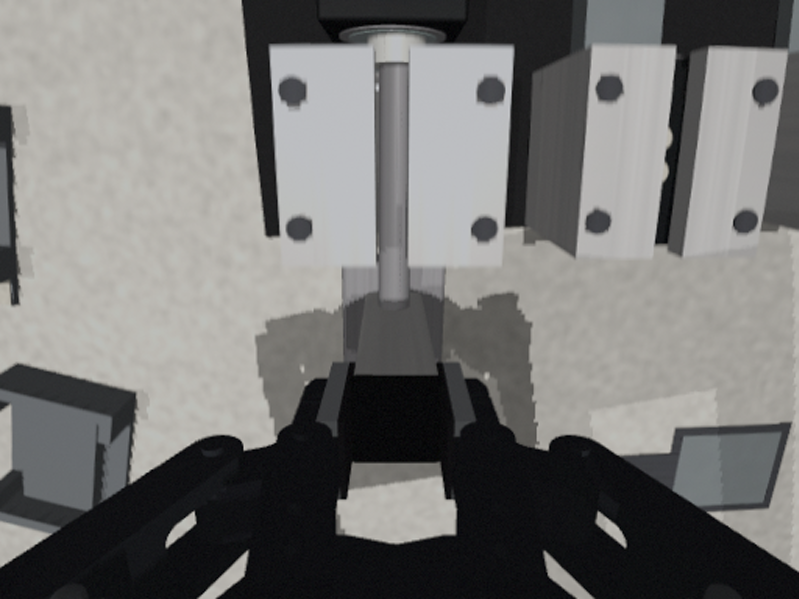

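View pics/d5z.png

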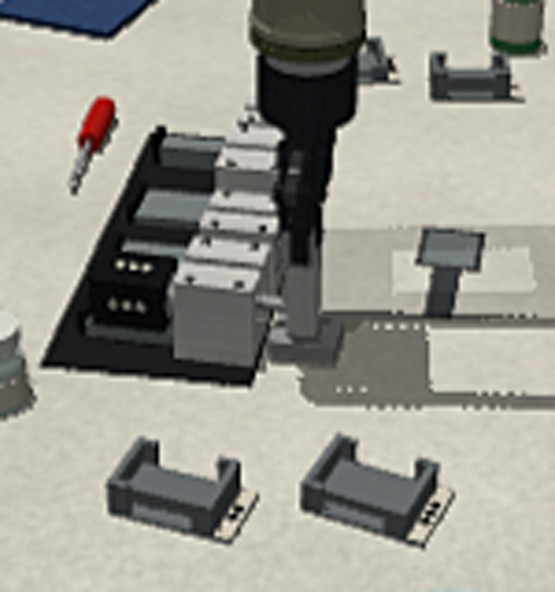

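C is out on its rail (side view at (130,285)). Retract and shift to B.

Call:
apply_moves:
  steps:
    - {"x": 30,"y": 0,"z": 0,"spin": 0}
    - {"x": 65,"y": 0,"z": 0,"spin": 0}
    - {"x": 87,"y": 0,"z": 0,"spin": 0}
    - {"x": 87,"y": 0,"z": 15,"spin": 0}
    - {"x": 87,"y": 0,"z": 50,"spin": -0.7}
    - {"x": 87,"y": 0,"z": 80,"spin": -0.7}
    - {"x": 87,"y": 0,"z": 91,"spin": -0.7}
    - {"x": 87,"y": 0,"z": 91,"spin": -0.7}

```text
time_s: 7.83
eef_pos: [437.7, 55.3, 62.1]
tcp_rot: [-0.018, 2.212, -2.214]
force: [-0.4, -0.1, -3.9]
opening: 24.0
```

```bash
python3 - <<'E'
from h import *
b=np.array([594.95,60.33]); h=np.radians(1.1); u=np.array([np.cos(h),np.sin(h)])
o,M=st(); p=o['eef_pos'][:2]; print("lat err",np.cross(u,p-b),"along",(p-b)@u)
go(*(b-69*u),61,-88.9)
E
```

```text
t7.83 tcp [437.71  55.3   62.12] jawyaw -89.06 appr [ 0. -0. -1.] F [-0.44 -0.06 -3.88] open 24.0
lat err -2.009315659787028 along -157.30420511838986
t7.83 tcp [437.71  55.3   62.12] jawyaw -89.06 appr [ 0. -0. -1.] F [-0.44 -0.06 -3.88] open 24.0
(alt spin 179.84)
move tool x -88.3 y 1.2 z -2.3 spin -0.16 j6 1.56<stdin>:3: DeprecationWarning: Arrays of 2-dimensional vectors are deprecated. Use arrays of 3-dimensional vectors instead. (deprecated in NumPy 2.0)
```

Call:
apply_moves:
  steps:
    - {"x": -13,"y": 1,"z": -2,"spin": 0}
    - {"x": -30,"y": 1,"z": -2,"spin": 0}
    - {"x": -43,"y": 1,"z": -2,"spin": 0}
    - {"x": -55,"y": 1,"z": -2,"spin": 0}
    - {"x": -66,"y": 1,"z": -2,"spin": 0}
    - {"x": -76,"y": 1,"z": -2,"spin": 0}
    - {"x": -84,"y": 1,"z": -2,"spin": 0}
    - {"x": -88.5,"y": 1,"z": -2,"spin": 0}

```text
time_s: 8.5
eef_pos: [527.0, 61.8, 61.0]
tcp_rot: [-0.021, 2.212, -2.212]
force: [-0.6, 0.1, -3.7]
opening: 24.3
```

```bash
python3 - <<'E'
from h import *
snap("side","d6"); 
crop("d6","d6z",180,140,330,300,3.7)
b=np.array([603.12,-37.2]); h=np.radians(2.43); u=np.array([np.cos(h),np.sin(h)])
go(*(b-157*u),61,-87.57)
E
```

```text
t8.55 tcp [527.38  61.7   61.05] jawyaw -88.93 appr [ 0.  0. -1.] F [ 0.51  0.01 -3.98] open 24.1
(alt spin 178.64)
move tool x 83.1 y -0.0 z 104.0 spin -1.36 j6 1.57
```

View pics/d6z.png

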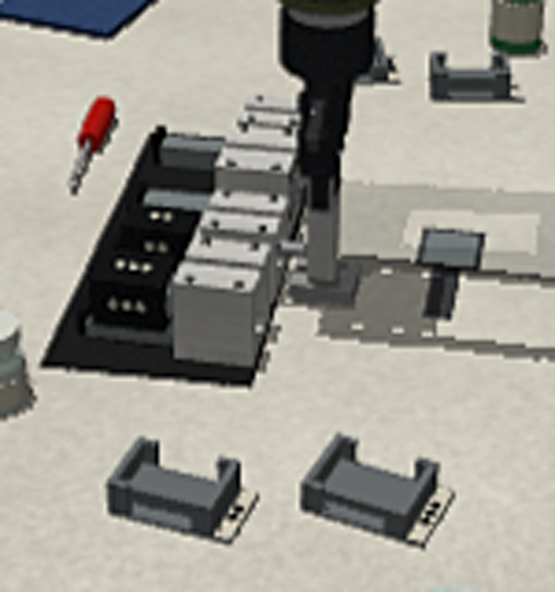

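B is out (side view at (155,235)). Next, D.

Call:
apply_moves:
  steps:
    - {"x": 30,"y": 0,"z": 0,"spin": 0}
    - {"x": 65,"y": 0,"z": 0,"spin": 0}
    - {"x": 86,"y": 0,"z": 0,"spin": 0}
    - {"x": 86,"y": 0,"z": 15,"spin": 0}
    - {"x": 84,"y": 0,"z": 50,"spin": -1.4}
    - {"x": 83,"y": 0,"z": 85,"spin": -1.4}
    - {"x": 83,"y": 0,"z": 104,"spin": -1.4}
    - {"x": 83,"y": 0,"z": 104,"spin": -1.4}

```text
time_s: 9.22
eef_pos: [445.4, -47.5, 61.5]
tcp_rot: [-0.043, 2.199, -2.203]
force: [-0.0, 0.3, -5.0]
opening: 24.3
```

```bash
python3 - <<'E' 2>/dev/null
from h import *
b=np.array([603.12,-37.2]); h=np.radians(2.43); u=np.array([np.cos(h),np.sin(h)])
o,M=st(); p=o['eef_pos'][:2]; print("lat err",np.cross(u,p-b),"along",(p-b)@u)
go(*(b-68*u),61,-87.57)
E
```

```text
t9.22 tcp [445.4  -47.47  61.46] jawyaw -87.71 appr [ 0. -0. -1.] F [-0.01  0.33 -5.02] open 24.3
lat err -3.570151503315768 along -158.0116525234535
t9.22 tcp [445.4  -47.47  61.46] jawyaw -87.71 appr [ 0. -0. -1.] F [-0.01  0.33 -5.02] open 24.3
(alt spin 179.86)
move tool x -90.0 y 0.5 z -3.8 spin -0.14 j6 1.31
```

Call:
apply_moves:
  steps:
    - {"x": -13,"y": 0.5,"z": -2.5,"spin": 0}
    - {"x": -30,"y": 0.5,"z": -2.5,"spin": 0}
    - {"x": -43,"y": 0.5,"z": -2.5,"spin": 0}
    - {"x": -55,"y": 0.5,"z": -2.5,"spin": 0}
    - {"x": -66,"y": 0.5,"z": -2.5,"spin": 0}
    - {"x": -76,"y": 0.5,"z": -2.5,"spin": 0}
    - {"x": -84,"y": 0.5,"z": -2.5,"spin": 0}
    - {"x": -90,"y": 0.5,"z": -2.5,"spin": 0}

```text
time_s: 9.88
eef_pos: [535.4, -37.4, 60.4]
tcp_rot: [-0.048, 2.2, -2.2]
force: [-1.4, 1.1, -4.0]
opening: 24.2
```

```bash
python3 - <<'E' 2>/dev/null
from h import *
snap("side","d7"); 
crop("d7","d7z",180,140,330,300,3.7)
b=np.array([603.12,-37.2]); h=np.radians(2.43); u=np.array([np.cos(h),np.sin(h)])
o,M=st(); p=o['eef_pos'][:2]; print("lat err",np.cross(u,p-b),"along",(p-b)@u)
b=np.array([608.08,-133.45]); h=np.radians(1.1); u=np.array([np.cos(h),np.sin(h)])
go(*(b-157*u),61,-88.9)
E
```

```text
t9.93 tcp [536.32 -37.48  60.61] jawyaw -87.55 appr [ 0.  0. -1.] F [ 0.05  0.06 -4.16] open 24.0
lat err 2.5535940902219028 along -66.7531798096862
t9.93 tcp [536.32 -37.48  60.61] jawyaw -87.55 appr [ 0.  0. -1.] F [ 0.05  0.06 -4.16] open 24.0
(alt spin -178.65)
move tool x 89.4 y -0.5 z 95.3 spin 1.35 j6 1.36
```

View pics/d7z.png

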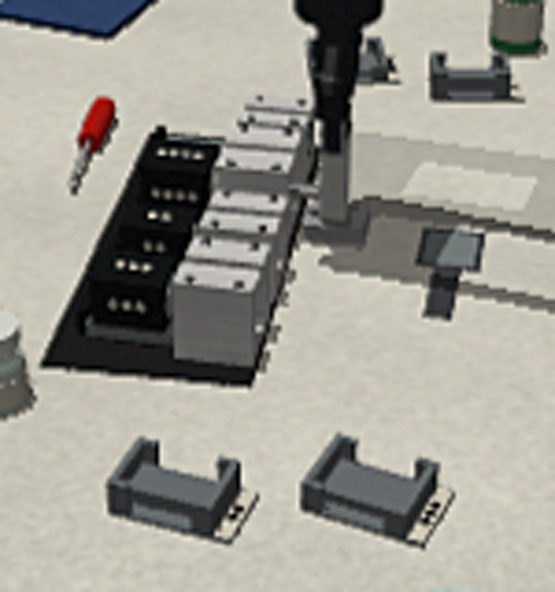

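D is out. Retract and shift to A, with settling because A's bore is the tightest.

Call:
apply_moves:
  steps:
    - {"x": 30,"y": 0,"z": 0,"spin": 0}
    - {"x": 65,"y": 0,"z": 0,"spin": 0}
    - {"x": 89,"y": 0,"z": 0,"spin": 0}
    - {"x": 89,"y": 0,"z": 30,"spin": 0}
    - {"x": 89,"y": 0,"z": 65,"spin": 1.3}
    - {"x": 89,"y": 0,"z": 95,"spin": 1.3}
    - {"x": 89,"y": 0,"z": 95,"spin": 1.3}
    - {"x": 89,"y": 0,"z": 95,"spin": 1.3}

```text
time_s: 10.6
eef_pos: [450.2, -137.9, 60.8]
tcp_rot: [-0.018, 2.212, -2.213]
force: [-0.8, 0.4, -3.8]
opening: 24.4
```

```bash
python3 - <<'E' 2>/dev/null
from h import *
robot.get_image("side")
snap("wrist","w8"); crop("w8","w8z",0,0,512,384,1.56)
b=np.array([608.08,-133.45]); h=np.radians(1.1); u=np.array([np.cos(h),np.sin(h)])
o,M=st(); p=o['eef_pos'][:2]; print("lat err",np.cross(u,p-b),"along",(p-b)@u)
go(*(b-68*u),60,-88.9)
E
```

```text
t10.70 tcp [ 449.93 -136.17   60.34] jawyaw -88.90 appr [-0.  0. -1.] F [-1.03 -0.19 -4.75] open 24.2
lat err 0.32083138324329363 along -158.17594004189692
t10.70 tcp [ 449.93 -136.17   60.34] jawyaw -88.90 appr [-0.  0. -1.] F [-1.03 -0.19 -4.75] open 24.2
(alt spin 180.00)
move tool x -90.2 y 0.3 z 0.3 spin -0.00 j6 1.15
```

View pics/w8z.png

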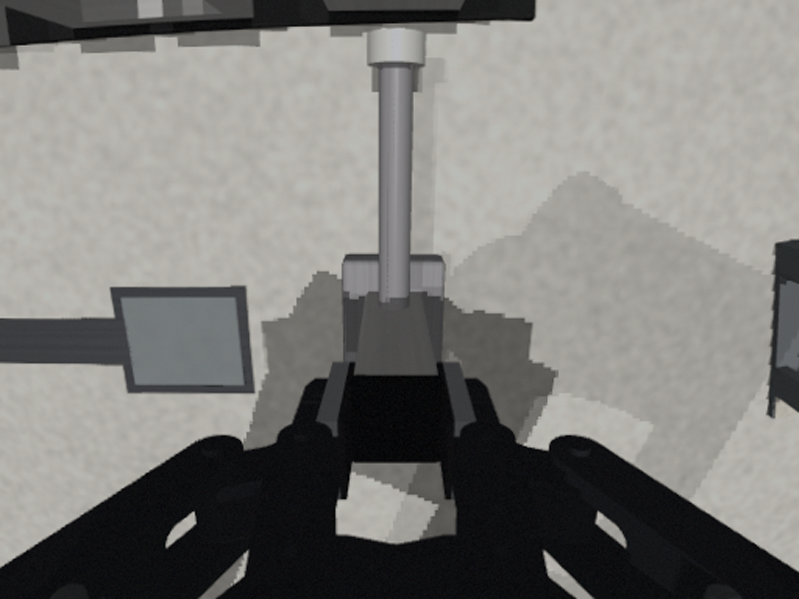

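Call:
apply_moves:
  steps:
    - {"x": -13,"y": 0,"z": 0,"spin": 0}
    - {"x": -28,"y": 0,"z": 0,"spin": 0}
    - {"x": -42,"y": 0,"z": 0,"spin": 0}
    - {"x": -55,"y": 0,"z": 0,"spin": 0}
    - {"x": -67,"y": 0,"z": 0,"spin": 0}
    - {"x": -77,"y": 0,"z": 0,"spin": 0}
    - {"x": -85,"y": 0,"z": 0,"spin": 0}
    - {"x": -91,"y": 0,"z": 0,"spin": 0}

```text
time_s: 11.37
eef_pos: [541.7, -133.6, 60.2]
tcp_rot: [-0.024, 2.211, -2.211]
force: [-0.8, -0.4, -3.9]
opening: 24.5
```

```bash
python3 - <<'E' 2>/dev/null
from h import *
snap("side","d9"); 
crop("d9","d9z",180,140,330,300,3.7)
snap("scene","s9"); crop("s9","s9z",130,145,330,265,4)
st()
c=cal("w8")
m=unproj(c,np.array([(111,288),(246,286),(254,392),(128,392),(118,320),(124,363)])/1.5625,0); print(m, m[:4].mean(0))
E
```

```text
t11.47 tcp [ 541.89 -134.06   60.45] jawyaw -88.80 appr [ 0.  0. -1.] F [ 0.88 -0.66 -4.1 ] open 24.1
[[455.19  -0.22   0.  ]
 [457.4  -66.04   0.  ]
 [401.87 -66.28   0.  ]
 [399.86  -0.88   0.  ]
 [438.95  -1.4    0.  ]
 [416.05  -1.16   0.  ]] [428.58 -33.35   0.  ]
```

View pics/d9z.png

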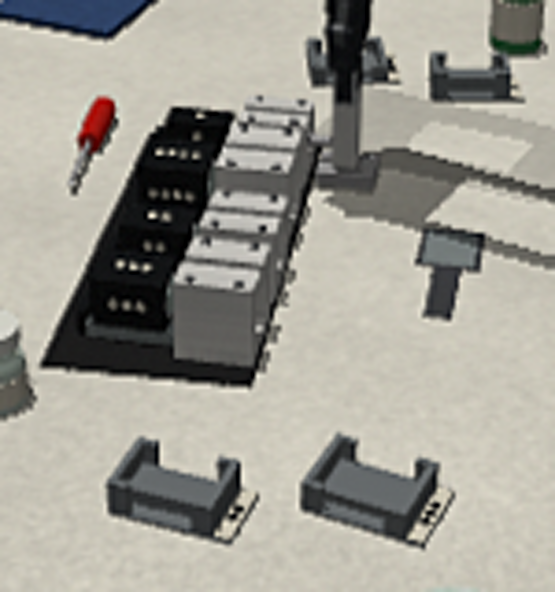

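View pics/s9z.png

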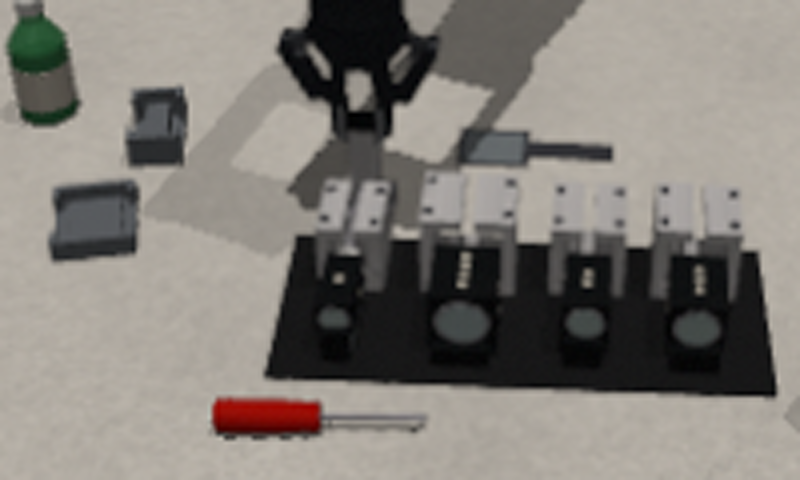

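All four cartridges are on their rails. Refine the mark's pose using image w4's strip end too, then park.

```bash
python3 - <<'E' 2>/dev/null
from h import *
c=cal("w4")
m=unproj(c,np.array([(545,300),(542,345),(709,266),(692,372)])/1.5625,0); print(m)
s=m[:2].mean(0)[:2]; d=s-[428.5,-30.85]; print(s,np.degrees(np.arctan2(d[1],d[0])),np.hypot(*d))
crop("w4","w4s",330,160,512,250,4.3); crop("w8","w8s",0,170,170,265,4.6)
go(440,-134,61,-88.8)
E
```

```text
[[438.07  78.     0.  ]
 [414.92  77.14   0.  ]
 [456.11   0.03   0.  ]
 [400.7   -1.99   0.  ]]
[426.5   77.57] 91.05896940299148 108.43577024109581
t11.47 tcp [ 541.89 -134.06   60.45] jawyaw -88.80 appr [ 0.  0. -1.] F [ 0.88 -0.66 -4.1 ] open 24.1
(alt spin 180.00)
move tool x 101.9 y -0.6 z -2.2 spin -0.00 j6 1.22
```

View pics/w8s.png

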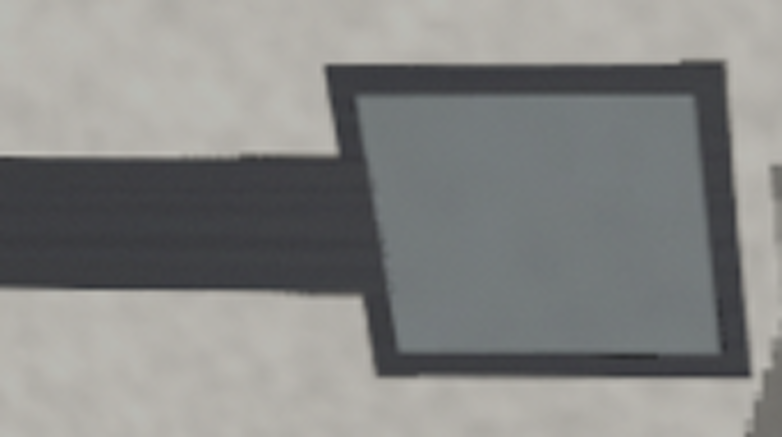

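View pics/w4s.png

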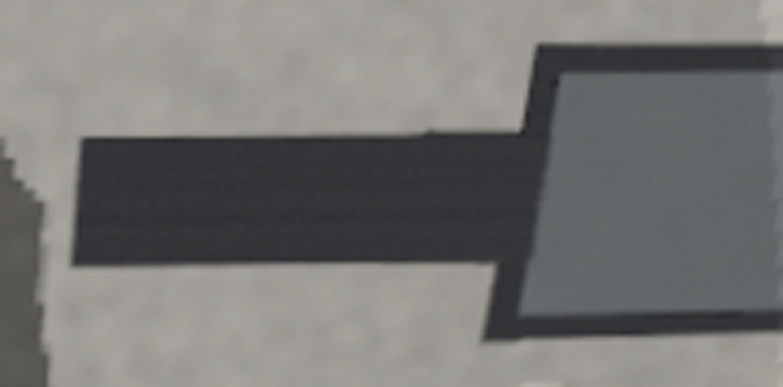

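Call:
apply_moves:
  steps:
    - {"x": 30,"y": 0,"z": 0,"spin": 0}
    - {"x": 65,"y": 0,"z": 0,"spin": 0}
    - {"x": 98,"y": 0,"z": 0,"spin": 0}
    - {"x": 111,"y": 0,"z": 0,"spin": -5}
    - {"x": 111,"y": 0,"z": -25,"spin": -12}
    - {"x": 111,"y": 0,"z": -50,"spin": -19}
    - {"x": 111,"y": 0,"z": -75,"spin": -26}
    - {"x": 111,"y": 0,"z": -90,"spin": -33}

```text
time_s: 12.13
eef_pos: [427.6, -45.1, 60.4]
tcp_rot: [-0.582, 1.879, -1.877]
force: [-0.9, -0.4, -4.3]
opening: 24.3
```

Call:
apply_moves:
  steps:
    - {"x": 0,"y": 0,"z": 0,"spin": -7}
    - {"x": 0,"y": 0,"z": 0,"spin": -14}
    - {"x": 0,"y": 0,"z": 0,"spin": -21}
    - {"x": 0,"y": 0,"z": 0,"spin": -28}
    - {"x": 0,"y": 0,"z": 0,"spin": -35}
    - {"x": 0,"y": 0,"z": 0,"spin": -42}
    - {"x": 0,"y": 0,"z": 0,"spin": -49}
    - {"x": 0,"y": 0,"z": 0,"spin": -55}

```text
time_s: 12.8
eef_pos: [428.0, -46.8, 60.4]
tcp_rot: [-1.205, 1.216, -1.216]
force: [-0.5, -0.5, -4.4]
opening: 24.1
```

```bash
python3 - <<'E' 2>/dev/null
from h import *
go(428.5,-30.9,58,1.05)
E
```

```text
t12.80 tcp [427.98 -46.85  60.41] jawyaw -0.50 appr [-0.  0. -1.] F [-0.51 -0.53 -4.44] open 24.1
(alt spin 178.45)
move tool x -15.9 y 2.4 z 0.4 spin -1.55 j6 -0.22
```

Call:
apply_moves:
  steps:
    - {"x": -10,"y": 1,"z": 0,"spin": -1.5}
    - {"x": -16,"y": 2,"z": 0,"spin": -1.5}
    - {"x": -16,"y": 2,"z": 0,"spin": -1.5}
    - {"x": -16,"y": 2,"z": 0,"spin": -1.5}
    - {"x": -16,"y": 2,"z": 0,"spin": -1.5}
    - {"x": -16,"y": 2,"z": 0,"spin": -1.5}
    - {"x": -16,"y": 2,"z": 0,"spin": -1.5}
    - {"x": -16,"y": 2,"z": 0,"spin": -1.5}

```text
time_s: 13.47
eef_pos: [428.8, -31.2, 58.5]
tcp_rot: [-1.214, 1.202, -1.202]
force: [0.0, 0.3, -4.9]
opening: 24.5
```

```bash
python3 - <<'E' 2>/dev/null
from h import *
go(428.5,-30.9,55,1.05)
E
```

```text
t13.47 tcp [428.81 -31.16  58.53] jawyaw 0.59 appr [ 0. -0. -1.] F [ 0.    0.26 -4.95] open 24.5
(alt spin 179.54)
move tool x -0.3 y 3.5 z -0.3 spin -0.46 j6 -0.20
```

Call:
apply_moves:
  steps:
    - {"x": 0,"y": 1,"z": 0,"spin": -0.4}
    - {"x": 0,"y": 2,"z": 0,"spin": -0.4}
    - {"x": 0,"y": 2.7,"z": 0,"spin": -0.4}
    - {"x": 0,"y": 3,"z": 0,"spin": -0.4}
    - {"x": 0,"y": 3,"z": 0,"spin": -0.4}
    - {"x": 0,"y": 3,"z": 0,"spin": -0.4}
    - {"x": 0,"y": 3,"z": 0,"spin": -0.4}
    - {"x": 0,"y": 3,"z": 0,"spin": -0.4}

```text
time_s: 14.13
eef_pos: [428.8, -31.0, 55.5]
tcp_rot: [-1.218, 1.196, -1.196]
force: [-0.3, -0.6, -4.4]
opening: 24.4
```

```bash
python3 - <<'E' 2>/dev/null
from h import *
go(428.5,-30.9,55,1.05)
E
```

```text
t14.13 tcp [428.79 -31.01  55.5 ] jawyaw 1.03 appr [ 0. -0. -1.] F [-0.26 -0.56 -4.38] open 24.4
(alt spin 179.98)
move tool x -0.1 y 0.5 z -0.3 spin -0.02 j6 -0.21
```

Call:
apply_moves:
  steps:
    - {"x": 0,"y": 0.5,"z": 0,"spin": 0}
    - {"x": 0,"y": 0.8,"z": 0,"spin": 0}
    - {"x": 0,"y": 0.8,"z": 0,"spin": 0}
    - {"x": 0,"y": 0.8,"z": 0,"spin": 0}
    - {"x": 0,"y": 0.8,"z": 0,"spin": 0}
    - {"x": 0,"y": 0.8,"z": 0,"spin": 0}
    - {"x": 0,"y": 0.8,"z": 0,"spin": 0}
    - {"x": 0,"y": 0.8,"z": 0,"spin": 0}

```text
time_s: 14.8
eef_pos: [429.2, -31.1, 55.3]
tcp_rot: [-1.217, 1.195, -1.196]
force: [-3.1, 0.3, 6.2]
opening: 24.5
```

Contact with the bench. Release, then rise.

Call:
apply_moves:
  steps:
    - {"x": 0,"y": 0,"z": 0,"spin": 0}
    - {"x": 0,"y": 0,"z": 0,"spin": 0}
    - {"x": 0,"y": 0,"z": 0,"spin": 0}
    - {"x": 0,"y": 0,"z": 0,"spin": 0}
    - {"x": 0,"y": 0,"z": 0,"spin": 0}
    - {"x": 0,"y": -20,"z": 0,"spin": 0}
    - {"x": 0,"y": -60,"z": 0,"spin": 0}
    - {"x": 0,"y": -100,"z": 0,"spin": 0}
  grip: 1

```text
time_s: 15.47
eef_pos: [426.9, -30.7, 154.1]
tcp_rot: [-1.22, 1.2, -1.193]
force: [1.7, -0.8, 0.1]
opening: 85.4
```

```bash
python3 - <<'E' 2>/dev/null
from h import *
robot.get_image("side")
snap("wrist","w10"); crop("w10","w10z",0,0,512,384,1.56); go(450,100,330,-90)
E
```

```text
t15.57 tcp [433.19 -31.83 162.08] jawyaw 1.04 appr [ 0.01 -0.   -1.  ] F [0.53 0.81 0.57] open 85.2
(alt spin 91.04)
move tool x -131.1 y -168.0 z 21.1 spin -88.96 j6 -0.21
```

View pics/w10z.png

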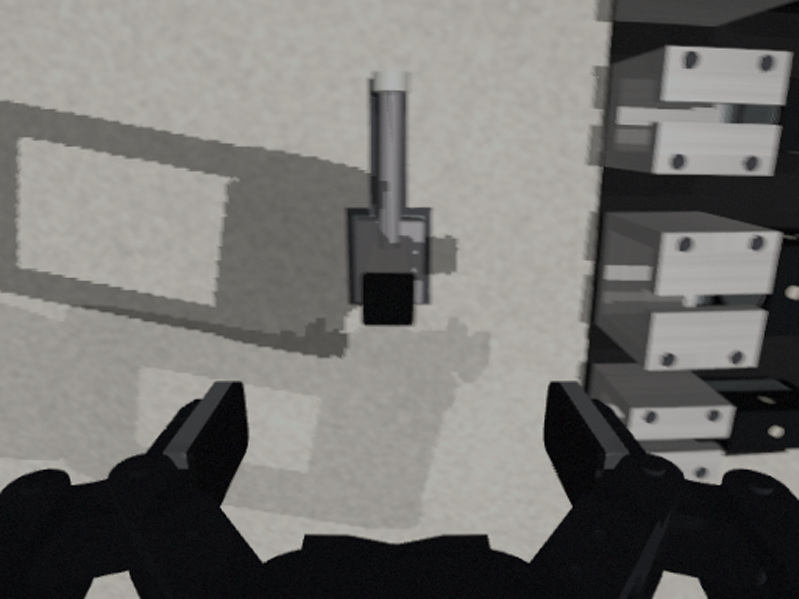

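The ejector is parked with the rod over the strip. Next, a look at the left cradles.

```bash
python3 - <<'E' 2>/dev/null
from h import *
go(510,300,290,-90)
E
```

```text
t15.57 tcp [433.19 -31.83 162.08] jawyaw 1.04 appr [ 0.01 -0.   -1.  ] F [0.53 0.81 0.57] open 85.2
(alt spin 91.04)
move tool x -330.1 y -127.8 z 84.3 spin -88.96 j6 -0.21
```

Call:
apply_moves:
  steps:
    - {"x": -20,"y": -80,"z": 10,"spin": 7}
    - {"x": -55,"y": -128,"z": 20,"spin": 14}
    - {"x": -95,"y": -128,"z": 30,"spin": 21}
    - {"x": -135,"y": -128,"z": 40,"spin": 28}
    - {"x": -175,"y": -128,"z": 50,"spin": 35}
    - {"x": -215,"y": -128,"z": 60,"spin": 42}
    - {"x": -255,"y": -128,"z": 70,"spin": 49}
    - {"x": -290,"y": -128,"z": 80,"spin": 56}

```text
time_s: 16.23
eef_pos: [491.2, 208.8, 281.4]
tcp_rot: [-0.632, 1.839, -1.839]
force: [1.1, 0.2, -0.4]
opening: 85.3
```

```bash
python3 - <<'E' 2>/dev/null
from h import *
go(510,300,290,-90)
E
```

```text
t16.23 tcp [491.2  208.8  281.38] jawyaw -52.01 appr [ 0.  0. -1.] F [ 1.08  0.2  -0.39] open 85.3
(alt spin -142.01)
move tool x -71.0 y -8.6 z -60.3 spin 37.99 j6 1.21
```

Call:
apply_moves:
  steps:
    - {"x": -30,"y": -8,"z": -25,"spin": 7}
    - {"x": -50,"y": -8,"z": -40,"spin": 14}
    - {"x": -60,"y": -8,"z": -50,"spin": 21}
    - {"x": -71,"y": -8,"z": -60,"spin": 28}
    - {"x": -71,"y": -8,"z": -60,"spin": 35}
    - {"x": -71,"y": -8,"z": -60,"spin": 38}
    - {"x": -71,"y": -8,"z": -60,"spin": 38}
    - {"x": -71,"y": -8,"z": -60,"spin": 38}

```text
time_s: 16.9
eef_pos: [509.2, 298.0, 288.5]
tcp_rot: [-0.009, 2.217, -2.218]
force: [0.2, -0.6, 0.3]
opening: 85.5
```

```bash
python3 - <<'E' 2>/dev/null
from h import *
robot.get_image("side")
snap("wrist","w11"); crop("w11","w11z",0,0,512,384,1.56); st()
E
```

```text
t17.00 tcp [509.27 297.82 288.77] jawyaw -89.57 appr [ 0. -0. -1.] F [-0.57  0.13  0.78] open 85.3
```

View pics/w11z.png

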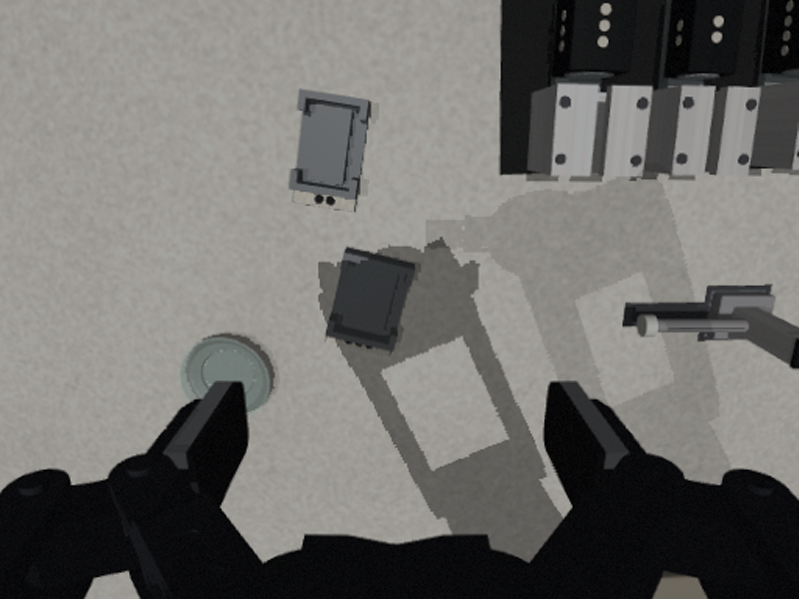

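```bash
python3 - <<'E' 2>/dev/null
from h import *
crop("w11","w11a",175,50,275,140,7)
crop("w11","w11b",200,150,280,230,7)
E
```

```text
(no output)
```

View pics/w11a.png

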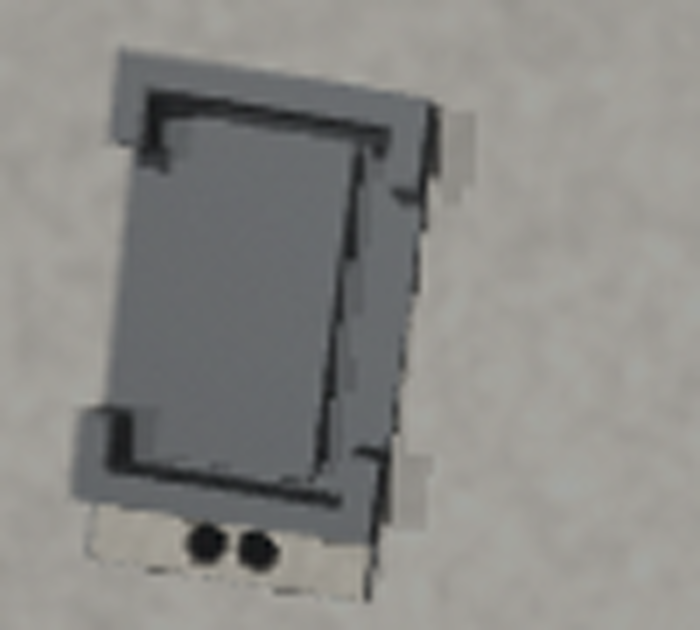

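View pics/w11b.png

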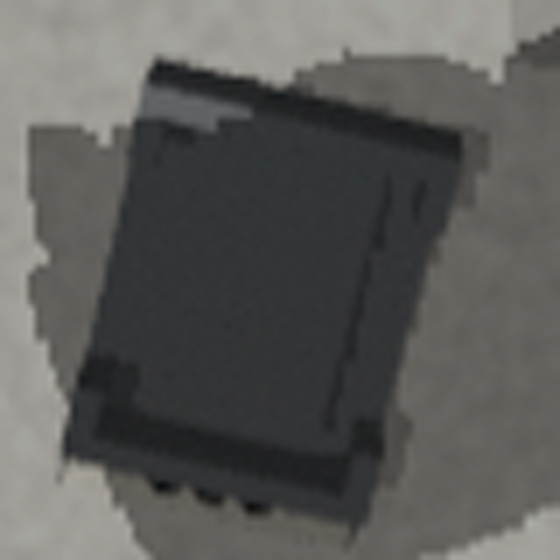

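```bash
cat > cr.py <<'E'
from h import *
def cradle(fn,off,pts,z):
    c=cal(fn); x0,y0,f=off
    q=unproj(c,(np.array(pts,float)+.5)/f-.5+[x0,y0],z)
    e=[q[1]-q[0],q[2]-q[1],q[3]-q[2],q[0]-q[3]]
    print("center",q.mean(0),"sides",[round(np.hypot(*v[:2]),1) for v in e],"angles",[round(np.degrees(np.arctan2(v[1],v[0])),2) for v in e])
    return q
E
python3 - <<'E' 2>/dev/null
from cr import *
# order FL, FR, NR, NL
cradle("w11",(175,50,7),[(121,50),(432,103),(376,544),(75,500)],29)
cradle("w11",(200,150,7),[(148,87),(458,160),(356,521),(70,454)],25)
E
```

```text
center [579.08 352.95  29.  ] sides [np.float64(55.6), np.float64(78.6), np.float64(56.2), np.float64(79.6)] angles [np.float64(-99.05), np.float64(172.17), np.float64(82.05), np.float64(-8.32)]
center [443.98 320.87  25.  ] sides [np.float64(61.7), np.float64(78.5), np.float64(59.7), np.float64(77.9)] angles [np.float64(-103.1), np.float64(165.74), np.float64(76.34), np.float64(-12.84)]
```

```bash
python3 - <<'E' 2>/dev/null
from h import *
go(470,321,130,-90)
E
```

```text
t17.00 tcp [509.27 297.82 288.77] jawyaw -89.57 appr [ 0. -0. -1.] F [-0.57  0.13  0.78] open 85.3
(alt spin -179.57)
move tool x 39.1 y 158.8 z -23.5 spin 0.43 j6 2.01
```

Call:
apply_moves:
  steps:
    - {"x": 39,"y": 159,"z": -24,"spin": 0}
    - {"x": 39,"y": 159,"z": -24,"spin": 0}
    - {"x": 39,"y": 159,"z": -24,"spin": 0}
    - {"x": 39,"y": 159,"z": -24,"spin": 0}
    - {"x": 39,"y": 159,"z": -24,"spin": 0}
    - {"x": 39,"y": 159,"z": -24,"spin": 0}
    - {"x": 39,"y": 159,"z": -24,"spin": 0}
    - {"x": 39,"y": 159,"z": -24,"spin": 0}

```text
time_s: 17.67
eef_pos: [473.0, 322.6, 134.1]
tcp_rot: [0.0, 2.219, -2.213]
force: [0.3, -0.0, -0.4]
opening: 85.3
```

```bash
python3 - <<'E' 2>/dev/null
from h import *
snap("wrist","w12"); crop("w12","w12z",80,0,440,270,2.2); go(590,353,130,-90)
E
```

```text
t17.72 tcp [472.93 322.64 133.97] jawyaw -89.69 appr [ 0.01  0.   -1.  ] F [ 0.23 -1.55  0.35] open 85.6
(alt spin -179.69)
move tool x -117.2 y 4.7 z -29.7 spin 0.31 j6 2.07
```

View pics/w12z.png

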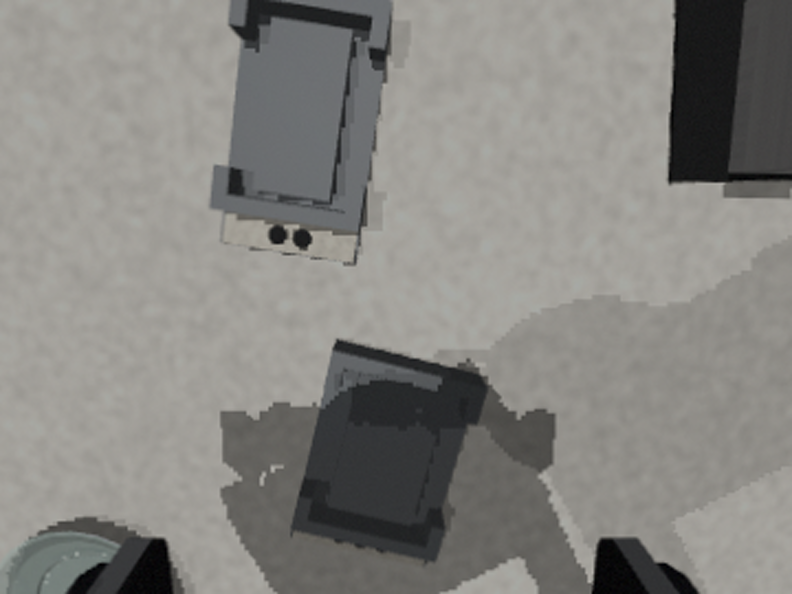

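Call:
apply_moves:
  steps:
    - {"x": -120,"y": 0,"z": -32,"spin": 0}
    - {"x": -120,"y": 0,"z": -32,"spin": 0}
    - {"x": -120,"y": 0,"z": -32,"spin": 0}
    - {"x": -120,"y": 0,"z": -32,"spin": 0}
    - {"x": -120,"y": 0,"z": -32,"spin": 0}
    - {"x": -120,"y": 0,"z": -32,"spin": 0}
    - {"x": -120,"y": 0,"z": -32,"spin": 0}
    - {"x": -120,"y": 0,"z": -32,"spin": 0}

```text
time_s: 18.38
eef_pos: [589.8, 354.7, 132.0]
tcp_rot: [-0.004, 2.219, -2.216]
force: [0.1, -0.3, -0.2]
opening: 85.8
```

```bash
python3 - <<'E' 2>/dev/null
from h import *
snap("wrist","w13"); crop("w13","w13z",80,0,440,270,2.2); st()
E
```

```text
t18.43 tcp [589.66 354.72 131.89] jawyaw -89.64 appr [ 0.  0. -1.] F [-0.18 -0.54  0.24] open 85.1
```

View pics/w13z.png

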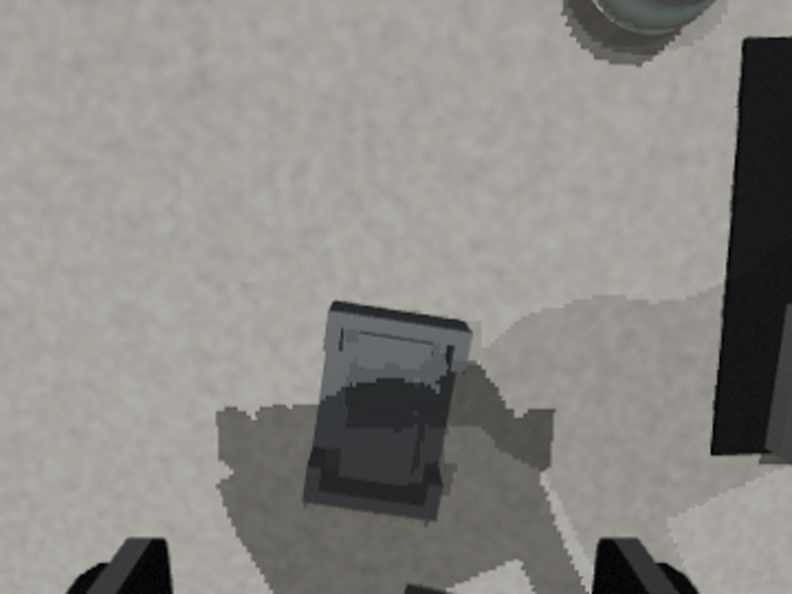

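```bash
python3 - <<'E' 2>/dev/null
from h import *
def cg(fn,out,x0,y0,x1,y1,f):
    im=cv2.imread(f"pics/{fn}.png")[y0:y1,x0:x1].astype(float); im=255*(im/255)**0.5
    cv2.imwrite(f"pics/{out}.png",cv2.resize(im.astype(np.uint8),None,fx=f,fy=f,interpolation=cv2.INTER_CUBIC))
cg("w12","w12b",205,148,310,262,6); cg("w13","w13b",210,130,305,245,6)
E
```

```text
(no output)
```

View pics/w12b.png

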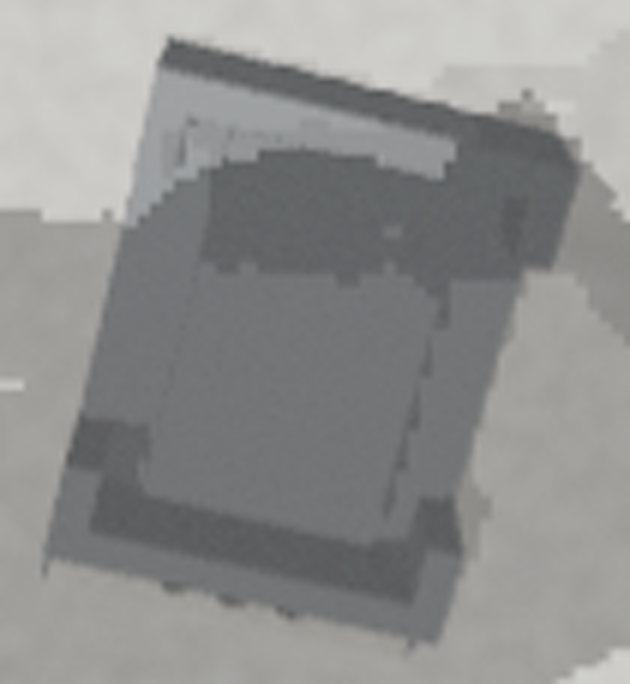

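View pics/w13b.png

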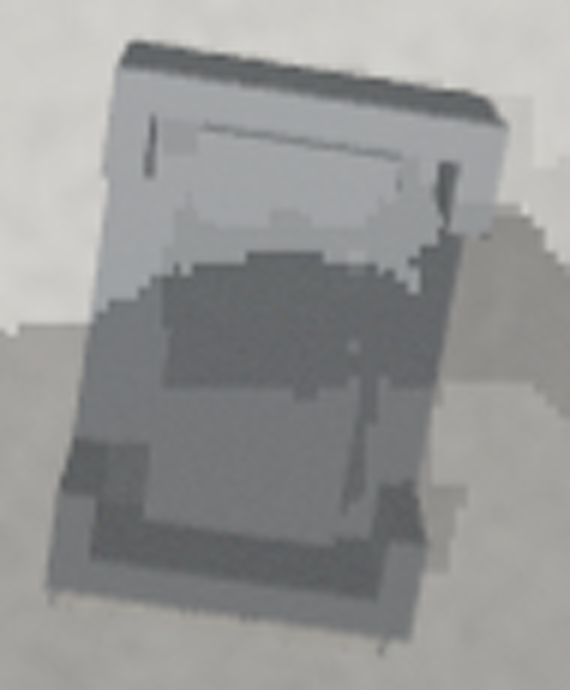

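```bash
python3 - <<'E' 2>/dev/null
from cr import *
cradle("w13",(210,130,6),[(118,67),(507,124),(410,638),(48,592)],29)
cradle("w12",(205,148,6),[(158,66),(577,170),(440,645),(47,557)],25)
c=cal("w12")
cradle("w12",(80,0,2.2),[(233,-28),(390,0),(360,236),(211,208)],29)
E
```

```text
center [579.8  353.68  29.  ] sides [np.float64(55.1), np.float64(79.8), np.float64(55.3), np.float64(80.2)] angles [np.float64(-97.93), np.float64(171.81), np.float64(82.56), np.float64(-8.36)]
center [443.89 320.92  25.  ] sides [np.float64(63.2), np.float64(79.8), np.float64(63.5), np.float64(80.1)] angles [np.float64(-103.79), np.float64(167.03), np.float64(76.54), np.float64(-13.25)]
center [579.49 353.73  29.  ] sides [np.float64(55.1), np.float64(81.5), np.float64(56.2), np.float64(80.7)] angles [np.float64(-99.49), np.float64(172.64), np.float64(79.71), np.float64(-8.08)]
```

Cradle B is at (579.6, 353.6), yaw −8°. Cradle C is at (443.9, 320.9), yaw −13.4°. Going to look at cartridges B and C.

```bash
python3 - <<'E' 2>/dev/null
from h import *
go(665,108,150,-89.5)
E
```

```text
t18.43 tcp [589.66 354.72 131.89] jawyaw -89.64 appr [ 0.  0. -1.] F [-0.18 -0.54  0.24] open 85.1
(alt spin 179.86)
move tool x -73.8 y -18.2 z 247.2 spin -0.14 j6 2.03
```

Call:
apply_moves:
  steps:
    - {"x": -74,"y": -18,"z": 247,"spin": 0}
    - {"x": -74,"y": -18,"z": 247,"spin": 0}
    - {"x": -74,"y": -18,"z": 247,"spin": 0}
    - {"x": -74,"y": -18,"z": 247,"spin": 0}
    - {"x": -74,"y": -18,"z": 247,"spin": 0}
    - {"x": -74,"y": -18,"z": 247,"spin": 0}
    - {"x": -74,"y": -18,"z": 247,"spin": 0}
    - {"x": -74,"y": -18,"z": 247,"spin": 0}

```text
time_s: 19.1
eef_pos: [666.1, 104.3, 149.6]
tcp_rot: [0.001, 2.219, -2.22]
force: [-0.3, 0.1, -0.1]
opening: 85.5
```

```bash
python3 - <<'E' 2>/dev/null
from h import *
robot.get_image("side")
snap("wrist","w14"); crop("w14","w14z",0,0,512,384,1.56); st()
E
```

```text
t19.20 tcp [665.04 108.06 148.77] jawyaw -89.72 appr [ 0.  0. -1.] F [ 0.48  1.19 -0.77] open 85.2
```

View pics/w14z.png

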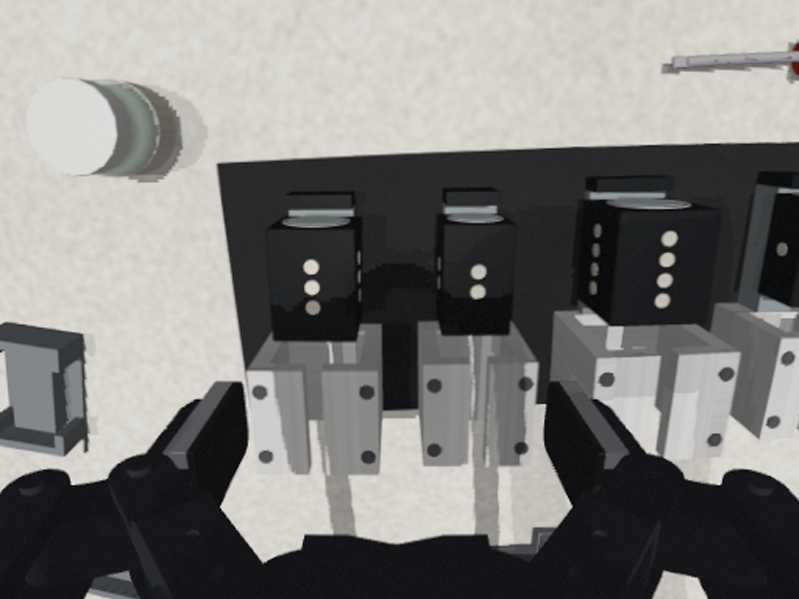

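```bash
python3 - <<'E' 2>/dev/null
from h import *
c=cal("w14")
print("C",unproj(c,np.array([(312,267.5),(312,288),(313,308),(268,231),(359,226),(355,337),(274,340)])/1.5625,63))
print("B",unproj(c,np.array([(478,272),(477.5,292),(438,224),(513,220),(508,332),(441,334)])/1.5625,59))
print("D",unproj(c,np.array([(669,239),(666,260),(664,281),(662,300)])/1.5625,67))
go(668,150.4,120,-89.5)
E
```

```text
C [[676.75 149.91  63.  ]
 [665.74 150.37  63.  ]
 [654.75 150.32  63.  ]
 [695.72 171.52  63.  ]
 [698.35 125.3   63.  ]
 [638.45 128.42  63.  ]
 [636.44 172.25  63.  ]]
B [[673.71  63.49  59.  ]
 [662.76  63.21  59.  ]
 [698.9   85.21  59.  ]
 [701.23  46.86  59.  ]
 [640.09  45.36  59.  ]
 [638.82  81.91  59.  ]]
D [[693.68 -32.16  67.  ]
 [682.74 -32.25  67.  ]
 [671.54 -32.91  67.  ]
 [661.18 -33.45  67.  ]]
t19.20 tcp [665.04 108.06 148.77] jawyaw -89.72 appr [ 0.  0. -1.] F [ 0.48  1.19 -0.77] open 85.2
(alt spin 179.78)
move tool x -3.1 y 28.8 z -42.3 spin -0.22 j6 1.65
```

Call:
apply_moves:
  steps:
    - {"x": -1.5,"y": 20,"z": -42,"spin": 0}
    - {"x": -1.5,"y": 40,"z": -42,"spin": 0}
    - {"x": -1.5,"y": 50,"z": -42,"spin": -0.2}
    - {"x": -1.5,"y": 50,"z": -42,"spin": -0.2}
    - {"x": -1.5,"y": 65,"z": -42,"spin": -0.2}
    - {"x": -1.5,"y": 95,"z": -42,"spin": -0.2}
    - {"x": -1.5,"y": 120,"z": -42,"spin": -0.2}
    - {"x": -1.5,"y": 127,"z": -42,"spin": -0.2}

```text
time_s: 19.87
eef_pos: [663.8, 148.9, 16.5]
tcp_rot: [-0.016, 2.219, -2.221]
force: [-0.9, -0.1, -1.3]
opening: 85.2
```

```bash
python3 - <<'E' 2>/dev/null
from h import *
go(666.5,150.2,21,-89.5)
E
```

```text
t19.87 tcp [663.84 148.94  16.46] jawyaw -89.50 appr [-0.01 -0.   -1.  ] F [-0.91 -0.08 -1.31] open 85.2
(alt spin -180.00)
move tool x -2.7 y -4.6 z -1.2 spin 0.00 j6 1.71
```

Call:
apply_moves:
  steps:
    - {"x": 0,"y": 0,"z": 0,"spin": 0}
    - {"x": 0,"y": 0,"z": 0,"spin": 0}
    - {"x": 0,"y": 0,"z": 0,"spin": 0}
    - {"x": 0,"y": 0,"z": 0,"spin": 0}
    - {"x": 0,"y": 0,"z": 0,"spin": 0}
    - {"x": 0,"y": 0,"z": 0,"spin": 0}
    - {"x": 0,"y": 0,"z": 0,"spin": 0}
    - {"x": 0,"y": 0,"z": 0,"spin": 0}
  grip: 0
  newtons: 90

```text
time_s: 20.53
eef_pos: [669.0, 150.1, 24.2]
tcp_rot: [-0.004, 2.215, -2.214]
force: [0.1, -1.3, 6.9]
opening: 43.4
```

```bash
python3 - <<'E' 2>/dev/null
from h import *
go(444,321,110,-103.4)
E
```

```text
t20.53 tcp [668.96 150.12  24.25] jawyaw -89.48 appr [ 0.01  0.   -1.  ] F [ 0.08 -1.26  6.89] open 43.4
(alt spin -166.08)
move tool x 222.9 y -86.8 z -173.0 spin 13.92 j6 1.71
```

```bash
python3 - <<'E' 2>/dev/null
from h import *
snap("wrist","w15"); crop("w15","w15z",0,0,512,384,1.56); st()
snap("side","d15"); crop("d15","d15z",180,140,330,300,3.7); st()
E
```

```text
t20.58 tcp [668.95 150.11  24.25] jawyaw -89.47 appr [ 0.01  0.   -1.  ] F [ 0.27 -1.04  7.48] open 43.2
t20.63 tcp [668.96 150.15  24.25] jawyaw -89.47 appr [ 0.01  0.   -1.  ] F [0.46 0.13 6.6 ] open 43.0
```

View pics/w15z.png

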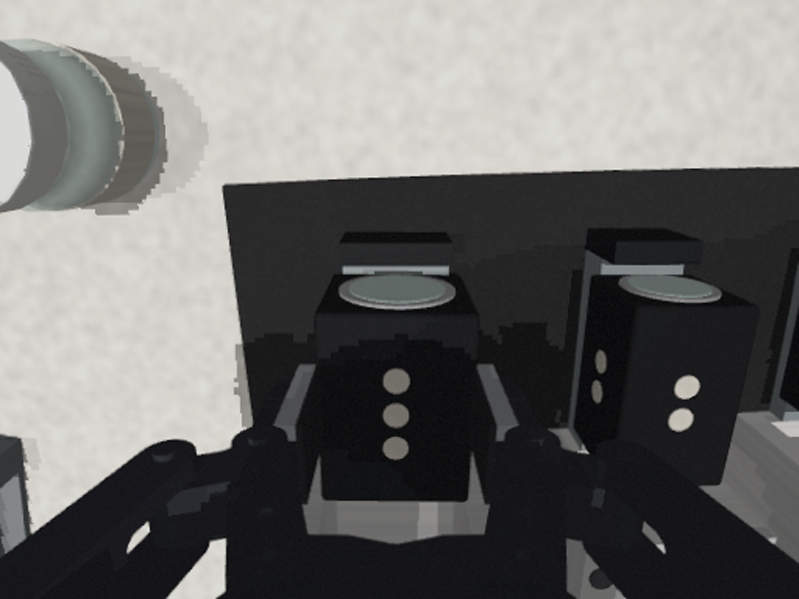

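View pics/d15z.png

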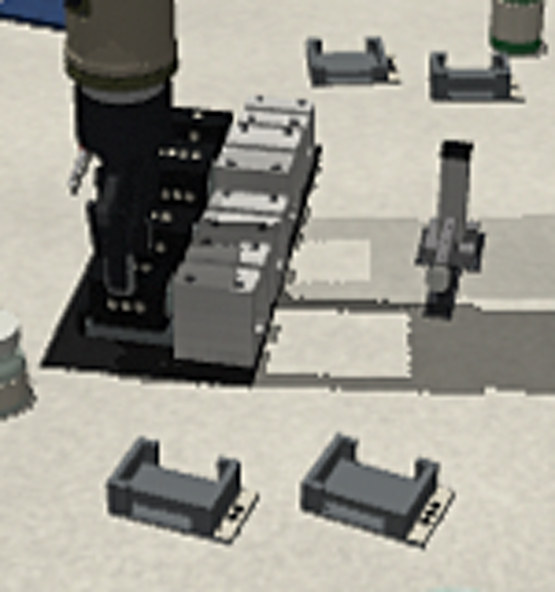

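```bash
python3 - <<'E' 2>/dev/null
from h import *
c=cal("w15")
print("C",unproj(c,np.array([(396,381),(396,415),(396,448),(316,317),(479,315)])/1.5625,63))
E
```

```text
C [[677.84 150.18  63.  ]
 [666.93 150.06  63.  ]
 [655.82 149.95  63.  ]
 [696.84 172.25  63.  ]
 [697.88 127.72  63.  ]]
```

Call:
apply_moves:
  steps:
    - {"x": 0,"y": -4,"z": 0,"spin": 0}
    - {"x": 0,"y": -12,"z": 0,"spin": 0}
    - {"x": 0,"y": -25,"z": 0,"spin": 0}
    - {"x": 0,"y": -40,"z": 0,"spin": 0}
    - {"x": 0,"y": -60,"z": 0,"spin": 0}
    - {"x": 0,"y": -80,"z": 0,"spin": 0}
    - {"x": 0,"y": -90,"z": 0,"spin": 0}
    - {"x": 0,"y": -90,"z": 0,"spin": 0}

```text
time_s: 21.3
eef_pos: [669.3, 150.3, 116.2]
tcp_rot: [-0.002, 2.214, -2.212]
force: [0.1, 0.6, -1.7]
opening: 43.4
```

```bash
python3 - <<'E' 2>/dev/null
from h import *
snap("wrist","w16"); crop("w16","w16z",0,0,512,384,1.56); 
go(444,321,112,-103.4)
E
```

```text
t21.35 tcp [668.17 150.13 113.72] jawyaw -89.47 appr [ 0.  0. -1.] F [-0.45  0.33 -2.12] open 43.4
(alt spin -166.07)
move tool x 222.6 y 0.8 z -172.9 spin 13.93 j6 1.71
```

View pics/w16z.png

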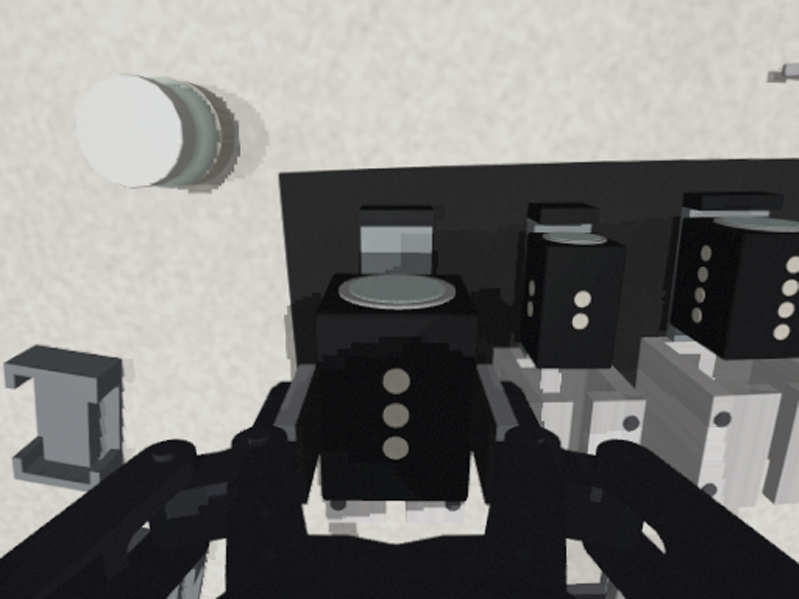

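Call:
apply_moves:
  steps:
    - {"x": 15,"y": 0,"z": -15,"spin": 0}
    - {"x": 45,"y": 0,"z": -38,"spin": 2}
    - {"x": 77,"y": 0,"z": -62,"spin": 4}
    - {"x": 109,"y": 0,"z": -86,"spin": 6}
    - {"x": 141,"y": 0,"z": -111,"spin": 8}
    - {"x": 173,"y": 0,"z": -136,"spin": 10}
    - {"x": 204,"y": 0,"z": -160,"spin": 12}
    - {"x": 220.5,"y": 0,"z": -172,"spin": 13.9}

```text
time_s: 22.02
eef_pos: [440.0, 321.5, 109.1]
tcp_rot: [-0.242, -2.095, 2.097]
force: [1.4, 0.2, -2.1]
opening: 43.3
```

Call:
apply_moves:
  steps:
    - {"x": 0,"y": 5,"z": 0,"spin": 0}
    - {"x": 0,"y": 15,"z": 0,"spin": 0}
    - {"x": 0,"y": 25,"z": 0,"spin": 0}
    - {"x": 0,"y": 30,"z": 0,"spin": 0}
    - {"x": 0,"y": 30,"z": 0,"spin": 0}
    - {"x": 0,"y": 30,"z": 0,"spin": 0}
    - {"x": 0,"y": 30,"z": 0,"spin": 0}
    - {"x": 0,"y": 30,"z": 0,"spin": 0}

```text
time_s: 22.68
eef_pos: [445.2, 319.7, 81.3]
tcp_rot: [-0.247, -2.098, 2.097]
force: [-0.7, 0.6, -1.9]
opening: 43.4
```

```bash
python3 - <<'E' 2>/dev/null
from h import *
snap("wrist","w17"); crop("w17","w17z",0,0,512,384,1.56); 
go(445.9,320.4,36,-103.4)
E
```

```text
t22.73 tcp [445.15 319.84  81.43] jawyaw -103.40 appr [ 0.  0. -1.] F [-0.03 -0.01 -2.78] open 43.4
(alt spin 180.00)
move tool x -0.6 y 45.4 z -0.7 spin -0.00 j6 2.33
```

View pics/w17z.png

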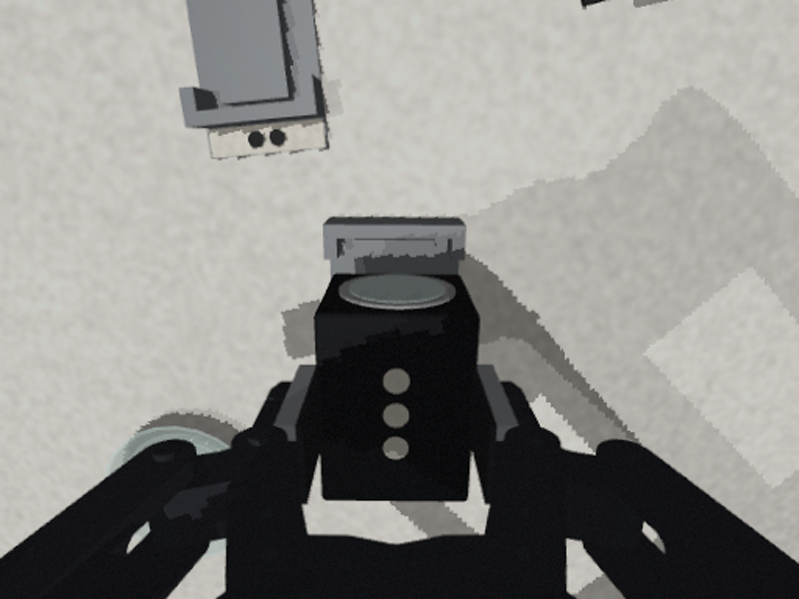

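```bash
python3 - <<'E' 2>/dev/null
from h import *
c=cal("w11"); print(unproj(c,np.array([(228,372),(183,372),(274,372)])/1.5625,9))
c=cal("w17"); print(unproj(c,np.array([(324,226),(466,226)])/1.5625,25))
E
```

```text
[[367.14 459.29   9.  ]
 [366.37 503.86   9.  ]
 [367.83 414.28   9.  ]]
[[489.39 342.43  25.  ]
 [474.78 280.88  25.  ]]
```

Call:
apply_moves:
  steps:
    - {"x": -0.6,"y": 8,"z": -0.5,"spin": 0}
    - {"x": -0.6,"y": 20,"z": -0.5,"spin": 0}
    - {"x": -0.6,"y": 32,"z": -0.5,"spin": 0}
    - {"x": -0.6,"y": 42,"z": -0.5,"spin": 0}
    - {"x": -0.6,"y": 45,"z": -0.5,"spin": 0}
    - {"x": -0.6,"y": 45,"z": -0.5,"spin": 0}
    - {"x": -0.6,"y": 45,"z": -0.5,"spin": 0}
    - {"x": -0.6,"y": 45,"z": -0.5,"spin": 0}

```text
time_s: 23.4
eef_pos: [445.5, 320.5, 36.3]
tcp_rot: [-0.247, -2.098, 2.097]
force: [0.7, -0.8, -2.2]
opening: 43.1
```

```bash
python3 - <<'E' 2>/dev/null
from h import *
go(445.9,320.4,20,-103.4)
snap("wrist","w18"); crop("w18","w18z",0,0,512,384,1.56); 
E
```

```text
t23.40 tcp [445.54 320.46  36.32] jawyaw -103.37 appr [ 0.  0. -1.] F [ 0.7  -0.76 -2.2 ] open 43.1
(alt spin -179.97)
move tool x -0.4 y 16.3 z -0.0 spin 0.03 j6 2.33
```

View pics/w18z.png

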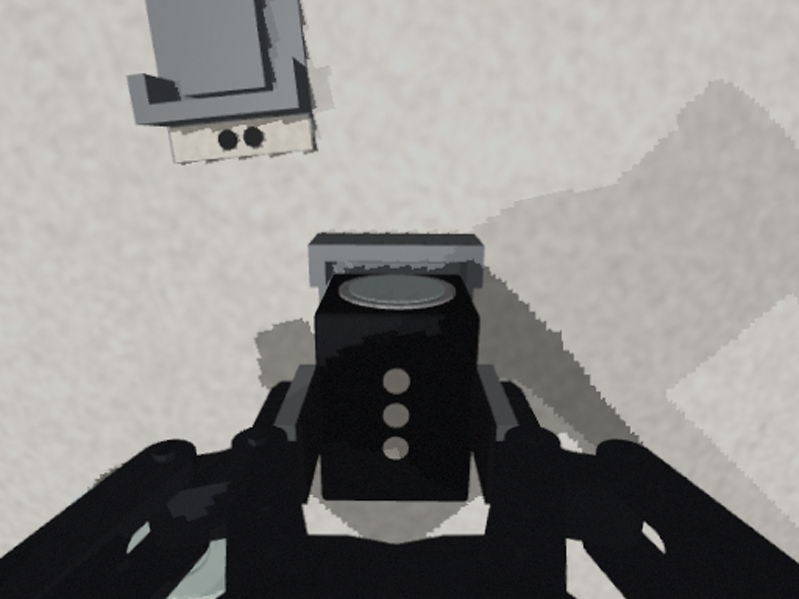

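Call:
apply_moves:
  steps:
    - {"x": 0,"y": 4,"z": 0,"spin": 0}
    - {"x": 0,"y": 8,"z": 0,"spin": 0}
    - {"x": 0,"y": 12,"z": 0,"spin": 0}
    - {"x": 0,"y": 15,"z": 0,"spin": 0}
    - {"x": 0,"y": 15.5,"z": 0,"spin": 0}
    - {"x": 0,"y": 15.5,"z": 0,"spin": 0}
    - {"x": 0,"y": 15.5,"z": 0,"spin": 0}
    - {"x": 0,"y": 15.5,"z": 0,"spin": 0}

```text
time_s: 24.12
eef_pos: [445.1, 320.2, 20.3]
tcp_rot: [-0.246, -2.098, 2.098]
force: [-0.3, 0.9, -0.4]
opening: 43.3
```

```bash
python3 - <<'E' 2>/dev/null
from h import *
go(445.9,320.4,20,-103.4)
E
```

```text
t24.12 tcp [445.14 320.2   20.31] jawyaw -103.37 appr [-0. -0. -1.] F [-0.28  0.91 -0.41] open 43.3
(alt spin -179.97)
move tool x -0.7 y 0.3 z -0.4 spin 0.03 j6 2.33
```

Call:
apply_moves:
  steps:
    - {"x": 0,"y": 0.5,"z": 0,"spin": 0}
    - {"x": 0,"y": 0.5,"z": 0,"spin": 0}
    - {"x": 0,"y": 0,"z": 0,"spin": 0}
    - {"x": 0,"y": 0,"z": 0,"spin": 0}
    - {"x": 0,"y": 0,"z": 0,"spin": 0}
    - {"x": 0,"y": -20,"z": 0,"spin": 0}
    - {"x": 0,"y": -60,"z": 0,"spin": 0}
    - {"x": 0,"y": -100,"z": 0,"spin": 0}
  grip: 1

```text
time_s: 24.78
eef_pos: [443.4, 319.2, 119.5]
tcp_rot: [-0.242, -2.093, 2.099]
force: [0.9, 1.0, 0.6]
opening: 85.2
```

```bash
python3 - <<'E' 2>/dev/null
from h import *
robot.get_image("side")
snap("wrist","w19"); crop("w19","w19z",0,0,512,384,1.56); go(668.2,63.3,130,-89)
E
```

```text
t24.88 tcp [449.7  322.89 128.74] jawyaw -103.37 appr [ 0.01  0.01 -1.  ] F [1.43 1.   0.52] open 85.5
(alt spin 165.63)
move tool x -272.6 y -0.5 z 202.0 spin -14.37 j6 2.33
```

View pics/w19z.png

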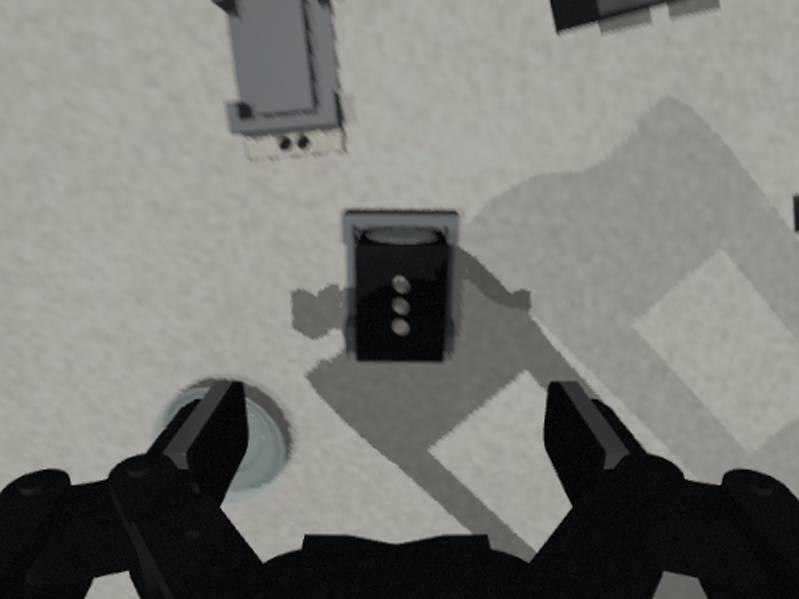

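C is home. Next, B.

Call:
apply_moves:
  steps:
    - {"x": -30,"y": -10,"z": 22,"spin": 0}
    - {"x": -60,"y": -15,"z": 45,"spin": -2}
    - {"x": -95,"y": -15,"z": 70,"spin": -4}
    - {"x": -128,"y": -15,"z": 95,"spin": -6}
    - {"x": -161,"y": -15,"z": 120,"spin": -8}
    - {"x": -194,"y": -15,"z": 145,"spin": -10}
    - {"x": -227,"y": -15,"z": 170,"spin": -12}
    - {"x": -256,"y": -15,"z": 190,"spin": -14.4}

```text
time_s: 25.55
eef_pos: [651.8, 73.4, 135.3]
tcp_rot: [-0.02, 2.211, -2.212]
force: [1.2, 0.4, 0.9]
opening: 85.0
```

```bash
python3 - <<'E' 2>/dev/null
from h import *
go(666.5,63.3,120,-89)
E
```

```text
t25.55 tcp [651.77  73.39 135.32] jawyaw -88.93 appr [ 0. -0. -1.] F [1.15 0.43 0.87] open 85.0
(alt spin -179.93)
move tool x -14.5 y 15.3 z 10.4 spin 0.07 j6 1.59
```

Call:
apply_moves:
  steps:
    - {"x": -15,"y": 15,"z": 10,"spin": 0}
    - {"x": -15,"y": 15,"z": 10,"spin": 0}
    - {"x": -15,"y": 15,"z": 10,"spin": 0}
    - {"x": -15,"y": 15,"z": 10,"spin": 0}
    - {"x": -15,"y": 15,"z": 10,"spin": 0}
    - {"x": -15,"y": 15,"z": 10,"spin": 0}
    - {"x": -15,"y": 15,"z": 10,"spin": 0}
    - {"x": -15,"y": 15,"z": 10,"spin": 0}

```text
time_s: 26.22
eef_pos: [665.4, 67.2, 121.1]
tcp_rot: [-0.02, 2.212, -2.211]
force: [0.4, -0.1, 0.7]
opening: 85.7
```

```bash
python3 - <<'E' 2>/dev/null
from h import *
snap("wrist","w20"); crop("w20","w20z",0,0,512,384,1.56); go(668,63.3,23,-89)
E
```

```text
t26.27 tcp [665.41  66.99 120.92] jawyaw -88.93 appr [ 0.  0. -1.] F [ 0.81  0.71 -0.29] open 85.3
(alt spin -179.93)
move tool x -2.4 y 97.9 z 3.7 spin 0.07 j6 1.58
```

View pics/w20z.png

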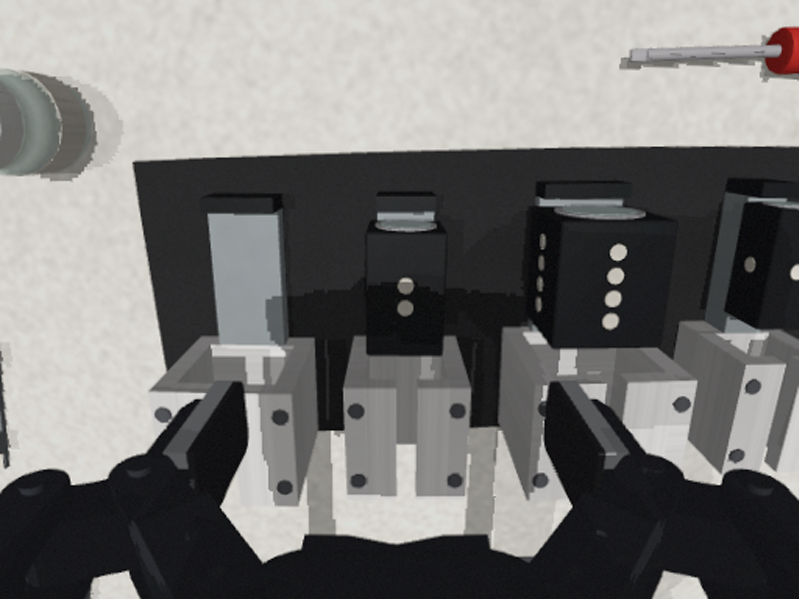

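```bash
python3 - <<'E' 2>/dev/null
from h import *
c=cal("w20"); print(unproj(c,np.array([(405.5,286),(405,308),(366,232),(447,232),(441,353),(368,354)])/1.5625,59))
print("D",unproj(c,np.array([(618,252),(615.5,276),(613,299),(610.5,322)])/1.5625,67))
E
```

```text
[[673.88  62.77  59.  ]
 [662.94  62.73  59.  ]
 [699.22  81.5   59.  ]
 [699.98  44.41  59.  ]
 [639.99  44.43  59.  ]
 [638.74  80.32  59.  ]]
D [[694.13 -32.81  67.  ]
 [682.9  -33.24  67.  ]
 [671.86 -33.65  67.  ]
 [660.51 -34.1   67.  ]]
```

Call:
apply_moves:
  steps:
    - {"x": -2,"y": 15,"z": 4,"spin": 0}
    - {"x": -2,"y": 40,"z": 4,"spin": 0}
    - {"x": -2,"y": 65,"z": 4,"spin": 0}
    - {"x": -2,"y": 85,"z": 4,"spin": 0}
    - {"x": -2,"y": 97,"z": 4,"spin": 0}
    - {"x": -2,"y": 97,"z": 4,"spin": 0}
    - {"x": -2,"y": 97,"z": 4,"spin": 0}
    - {"x": -2,"y": 97,"z": 4,"spin": 0}

```text
time_s: 26.93
eef_pos: [668.7, 62.4, 24.8]
tcp_rot: [-0.017, 2.211, -2.211]
force: [-0.4, 0.0, 0.3]
opening: 85.3
```

Call:
apply_moves:
  steps:
    - {"x": 0,"y": 0,"z": 0,"spin": 0}
    - {"x": 0,"y": 0,"z": 0,"spin": 0}
    - {"x": 0,"y": 0,"z": 0,"spin": 0}
    - {"x": 0,"y": 0,"z": 0,"spin": 0}
    - {"x": 0,"y": 0,"z": 0,"spin": 0}
    - {"x": 0,"y": 0,"z": 0,"spin": 0}
    - {"x": 0,"y": 0,"z": 0,"spin": 0}
    - {"x": 0,"y": 0,"z": 0,"spin": 0}
  grip: 0

```text
time_s: 27.6
eef_pos: [668.6, 62.6, 24.9]
tcp_rot: [-0.017, 2.211, -2.211]
force: [-1.3, 0.4, 5.3]
opening: 34.3
```

```bash
python3 - <<'E' 2>/dev/null
from h import *
st(); c,_=snap("wrist","w21"); crop("w21","w21z",0,0,512,384,1.56); go(579.6,353.6,110,-98)
E
```

```text
t27.60 tcp [668.56  62.56  24.86] jawyaw -88.97 appr [ 0.  0. -1.] F [-1.33  0.4   5.3 ] open 34.3
t27.65 tcp [668.56  62.57  24.87] jawyaw -88.96 appr [ 0.  0. -1.] F [-1.53 -0.07  5.87] open 34.7
(alt spin -170.96)
move tool x 83.5 y -85.3 z -292.6 spin 9.04 j6 1.57
```

View pics/w21z.png

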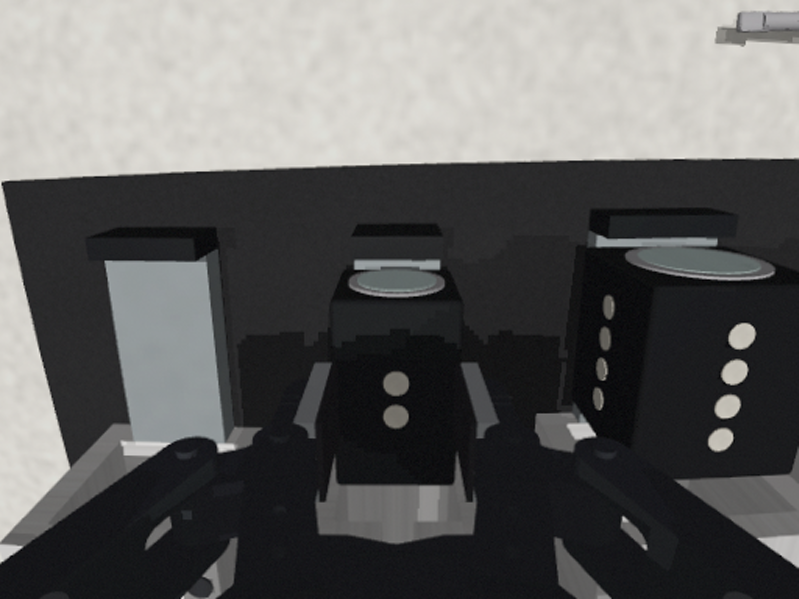

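```bash
python3 - <<'E' 2>/dev/null
from h import *
c=cal("w21"); print(unproj(c,np.array([(396,383),(396,417)])/1.5625,59))
E
```

```text
[[674.63  62.66  59.  ]
 [663.29  62.44  59.  ]]
```

Call:
apply_moves:
  steps:
    - {"x": 0,"y": -4,"z": 0,"spin": 0}
    - {"x": 0,"y": -12,"z": 0,"spin": 0}
    - {"x": 0,"y": -30,"z": 0,"spin": 0}
    - {"x": 0,"y": -55,"z": -5,"spin": 0}
    - {"x": 2,"y": -75,"z": -20,"spin": 0}
    - {"x": 8,"y": -88,"z": -45,"spin": 0}
    - {"x": 17,"y": -90,"z": -75,"spin": 2}
    - {"x": 26,"y": -90,"z": -105,"spin": 4}

```text
time_s: 28.32
eef_pos: [640.7, 167.7, 116.0]
tcp_rot: [-0.064, -2.196, 2.195]
force: [0.3, 0.9, -0.9]
opening: 34.3
```

```bash
python3 - <<'E' 2>/dev/null
from h import *
go(579.6,353.6,112,-98)
E
```

```text
t28.32 tcp [640.65 167.65 116.05] jawyaw -93.14 appr [ 0.  0. -1.] F [ 0.31  0.91 -0.87] open 34.3
(alt spin -175.14)
move tool x 71.2 y 3.9 z -182.3 spin 4.86 j6 1.80
```

Call:
apply_moves:
  steps:
    - {"x": 12,"y": 0,"z": -32,"spin": 1}
    - {"x": 26,"y": 0,"z": -68,"spin": 2}
    - {"x": 40,"y": 0,"z": -102,"spin": 3}
    - {"x": 53,"y": 0,"z": -135,"spin": 4}
    - {"x": 63,"y": 3,"z": -162,"spin": 4.8}
    - {"x": 71,"y": 10,"z": -182,"spin": 4.8}
    - {"x": 71,"y": 25,"z": -182,"spin": 4.8}
    - {"x": 71,"y": 34,"z": -182,"spin": 4.8}

```text
time_s: 28.98
eef_pos: [577.0, 353.4, 78.1]
tcp_rot: [-0.143, -2.151, 2.153]
force: [-0.4, -1.5, -2.0]
opening: 34.0
```

Call:
apply_moves:
  steps:
    - {"x": 0,"y": 0,"z": 0,"spin": 0}
    - {"x": 0,"y": 0,"z": 0,"spin": 0}
    - {"x": 0,"y": 0,"z": 0,"spin": 0}
    - {"x": 0,"y": 0,"z": 0,"spin": 0}
    - {"x": 0,"y": 0,"z": 0,"spin": 0}
    - {"x": 0,"y": 0,"z": 0,"spin": 0}
    - {"x": 0,"y": 0,"z": 0,"spin": 0}
    - {"x": 0,"y": 0,"z": 0,"spin": 0}

```text
time_s: 29.65
eef_pos: [578.4, 352.3, 79.7]
tcp_rot: [-0.147, -2.151, 2.151]
force: [0.8, -0.6, -1.0]
opening: 34.4
```

```bash
python3 - <<'E' 2>/dev/null
from h import *
snap("wrist","w22"); crop("w22","w22z",0,0,512,384,1.56); go(579.2,353.6,37,-98)
E
```

```text
t29.70 tcp [578.28 352.37  79.55] jawyaw -97.78 appr [ 0.  0. -1.] F [ 0.26 -0.29 -1.84] open 34.4
(alt spin -179.78)
move tool x -0.7 y 42.5 z -1.3 spin 0.22 j6 2.18
```

View pics/w22z.png

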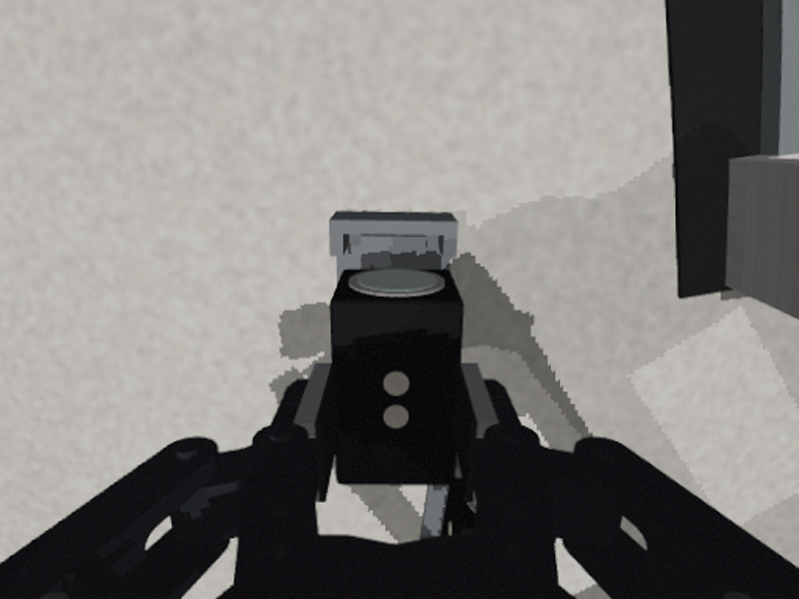

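```bash
python3 - <<'E' 2>/dev/null
from h import *
c=cal("w22"); q=unproj(c,np.array([(330,221),(457,220)])/1.5625,29); h=np.radians(-8); print(q,q.mean(0)[:2]-40*np.array([np.cos(h),np.sin(h)]))
d=q[1]-q[0]; print(np.degrees(np.arctan2(d[1],d[0]))+90)
E
```

```text
[[622.72 375.29  29.  ]
 [615.77 320.73  29.  ]] [579.63 353.58]
-7.267676119160797
```

Call:
apply_moves:
  steps:
    - {"x": -0.7,"y": 8,"z": -1.2,"spin": 0.2}
    - {"x": -0.7,"y": 20,"z": -1.2,"spin": 0.2}
    - {"x": -0.7,"y": 32,"z": -1.2,"spin": 0.2}
    - {"x": -0.7,"y": 40,"z": -1.2,"spin": 0.2}
    - {"x": -0.7,"y": 42,"z": -1.2,"spin": 0.2}
    - {"x": -0.7,"y": 42,"z": -1.2,"spin": 0.2}
    - {"x": -0.7,"y": 42,"z": -1.2,"spin": 0.2}
    - {"x": -0.7,"y": 42,"z": -1.2,"spin": 0.2}

```text
time_s: 30.37
eef_pos: [579.5, 353.7, 38.0]
tcp_rot: [-0.151, -2.15, 2.149]
force: [1.1, -1.1, -0.9]
opening: 34.7
```

```bash
python3 - <<'E' 2>/dev/null
from h import *
snap("wrist","w23"); crop("w23","w23z",0,0,512,384,1.56); go(579.2,353.6,20.9,-98)
E
```

```text
t30.42 tcp [579.68 353.8   38.26] jawyaw -97.97 appr [ 0.  0. -1.] F [-0.24 -1.15 -1.96] open 34.4
(alt spin -179.97)
move tool x 0.5 y 17.4 z 0.3 spin 0.03 j6 2.18
```

View pics/w23z.png

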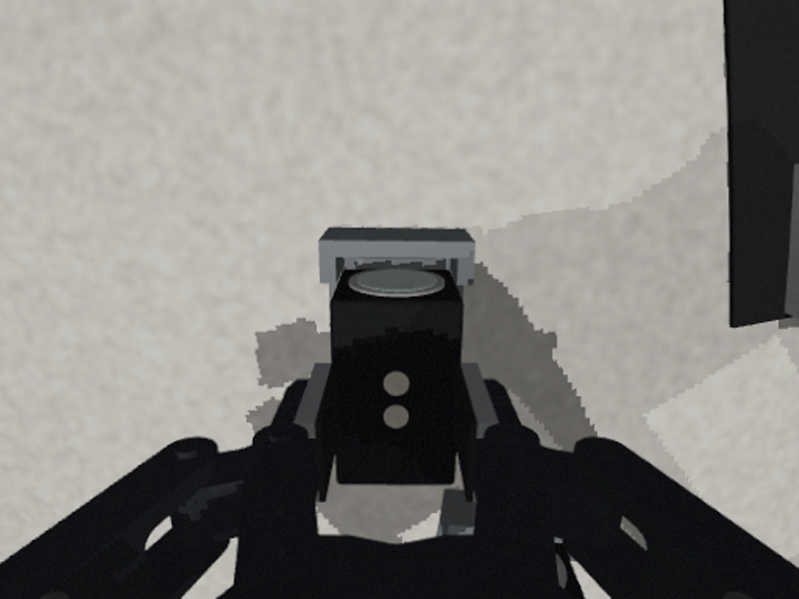

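Aligned, with the far wall centred on the cartridge. Lower it.

Call:
apply_moves:
  steps:
    - {"x": 0,"y": 4,"z": 0,"spin": 0}
    - {"x": 0,"y": 8,"z": 0,"spin": 0}
    - {"x": 0,"y": 12,"z": 0,"spin": 0}
    - {"x": 0,"y": 15,"z": 0,"spin": 0}
    - {"x": 0,"y": 16.5,"z": 0,"spin": 0}
    - {"x": 0,"y": 17,"z": 0,"spin": 0}
    - {"x": 0,"y": 17,"z": 0,"spin": 0}
    - {"x": 0,"y": 17,"z": 0,"spin": 0}

```text
time_s: 31.08
eef_pos: [579.1, 353.6, 20.9]
tcp_rot: [-0.15, -2.15, 2.149]
force: [-2.5, -1.0, 5.4]
opening: 34.6
```

```bash
python3 - <<'E' 2>/dev/null
from h import *
st()
E
```

```text
t31.08 tcp [579.12 353.61  20.87] jawyaw -97.97 appr [ 0.  0. -1.] F [-2.52 -1.    5.41] open 34.6
```

Seated at exactly the expected height. Release.

Call:
apply_moves:
  steps:
    - {"x": 0,"y": 0,"z": 0,"spin": 0}
    - {"x": 0,"y": 0,"z": 0,"spin": 0}
    - {"x": 0,"y": 0,"z": 0,"spin": 0}
    - {"x": 0,"y": 0,"z": 0,"spin": 0}
    - {"x": 0,"y": 0,"z": 0,"spin": 0}
    - {"x": 0,"y": -20,"z": 0,"spin": 0}
    - {"x": 0,"y": -60,"z": 0,"spin": 0}
    - {"x": 0,"y": -100,"z": 0,"spin": 0}
  grip: 1

```text
time_s: 31.75
eef_pos: [577.1, 352.5, 118.6]
tcp_rot: [-0.145, -2.144, 2.15]
force: [0.7, 0.6, 0.4]
opening: 85.2
```

```bash
python3 - <<'E' 2>/dev/null
from h import *
robot.get_image("side")
snap("wrist","w24"); crop("w24","w24z",0,0,512,384,1.56); go(675,-33.5,150,-87.6)
E
```

```text
t31.85 tcp [583.82 355.97 130.16] jawyaw -97.97 appr [ 0.01  0.01 -1.  ] F [0.77 0.32 1.22] open 85.8
(alt spin 169.63)
move tool x -144.5 y -21.2 z 372.9 spin -10.37 j6 2.18
```

View pics/w24z.png

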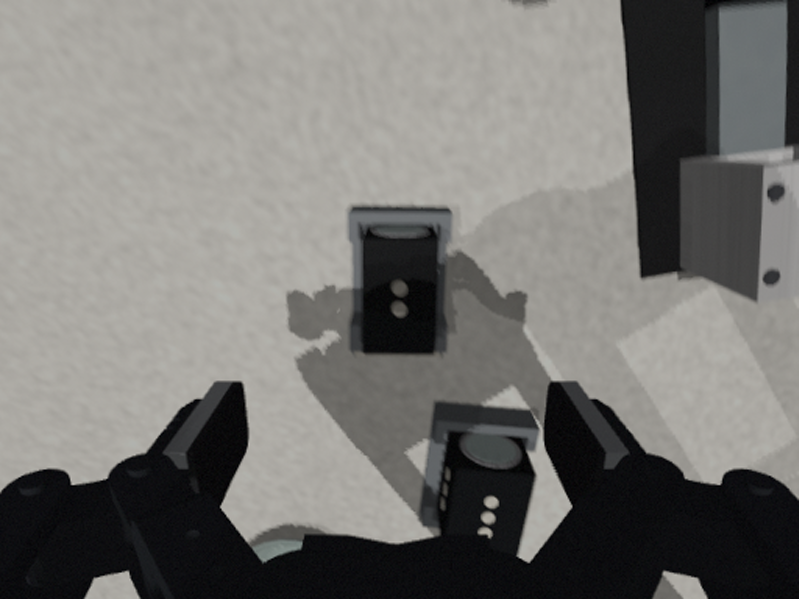

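B and C are home. Now survey the right-hand cradles.

Call:
apply_moves:
  steps:
    - {"x": 0,"y": -60,"z": 40,"spin": -1}
    - {"x": 0,"y": -70,"z": 80,"spin": -2}
    - {"x": 0,"y": -70,"z": 120,"spin": -3}
    - {"x": 0,"y": -70,"z": 161,"spin": -4}
    - {"x": 0,"y": -70,"z": 202,"spin": -5}
    - {"x": 0,"y": -70,"z": 243,"spin": -6}
    - {"x": 0,"y": -70,"z": 284,"spin": -7}
    - {"x": 0,"y": -70,"z": 325,"spin": -8}

```text
time_s: 32.52
eef_pos: [536.0, 47.3, 190.6]
tcp_rot: [-0.001, 2.22, -2.22]
force: [0.7, -0.9, 0.5]
opening: 85.6
```

```bash
python3 - <<'E' 2>/dev/null
from h import *
go(505,-355,190,-90)
E
```

```text
t32.52 tcp [535.98  47.29 190.61] jawyaw -89.90 appr [ 0. -0. -1.] F [ 0.73 -0.86  0.48] open 85.6
(alt spin -179.90)
move tool x 31.7 y 0.6 z 402.2 spin 0.10 j6 1.56
```

Call:
apply_moves:
  steps:
    - {"x": 3,"y": 0,"z": 40,"spin": 0}
    - {"x": 6,"y": 0,"z": 81,"spin": 0}
    - {"x": 9,"y": 0,"z": 122,"spin": 0}
    - {"x": 12,"y": 0,"z": 163,"spin": 0}
    - {"x": 15,"y": 0,"z": 204,"spin": 0}
    - {"x": 18,"y": 0,"z": 245,"spin": 0}
    - {"x": 21,"y": 0,"z": 286,"spin": 0}
    - {"x": 24,"y": 0,"z": 320,"spin": 0}

```text
time_s: 33.18
eef_pos: [512.0, -274.0, 190.5]
tcp_rot: [0.001, 2.22, -2.222]
force: [0.3, -0.3, -0.8]
opening: 85.4
```

Call:
apply_moves:
  steps:
    - {"x": 3,"y": 0,"z": 35,"spin": 0}
    - {"x": 5,"y": 0,"z": 60,"spin": 0}
    - {"x": 7,"y": 0,"z": 78,"spin": 0}
    - {"x": 7,"y": 0,"z": 80,"spin": 0}
    - {"x": 7,"y": 0,"z": 80,"spin": 0}
    - {"x": 7,"y": 0,"z": 80,"spin": 0}
    - {"x": 7,"y": 0,"z": 80,"spin": 0}
    - {"x": 7,"y": 0,"z": 80,"spin": 0}

```text
time_s: 33.85
eef_pos: [506.0, -349.8, 190.5]
tcp_rot: [-0.002, 2.22, -2.22]
force: [-0.1, 0.1, 0.6]
opening: 85.4
```

```bash
python3 - <<'E' 2>/dev/null
from h import *
snap("wrist","w25"); crop("w25","w25z",0,0,512,384,1.56); st()
E
```

```text
t33.90 tcp [ 506.03 -349.9   190.55] jawyaw -89.89 appr [ 0. -0. -1.] F [-0.45 -0.2   0.4 ] open 85.4
```

View pics/w25z.png

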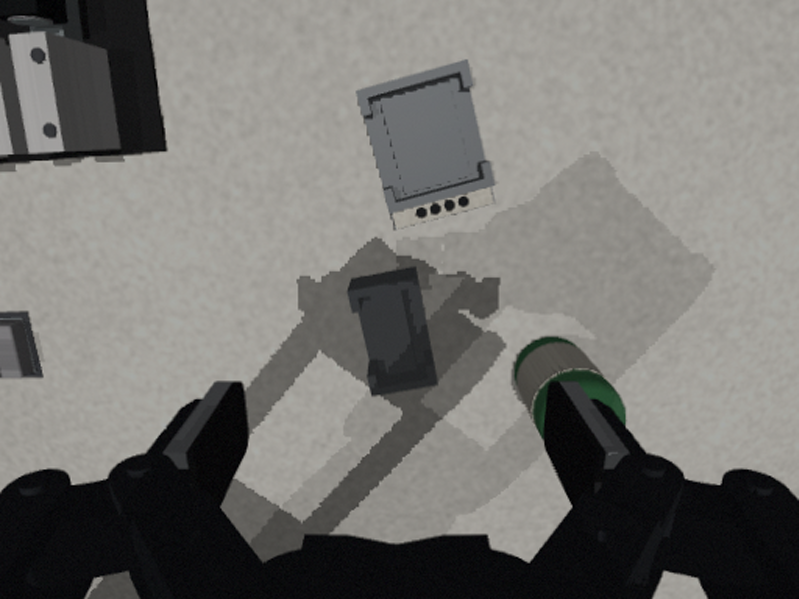

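```bash
python3 - <<'E' 2>/dev/null
from cr import *
c=cal("s9"); print("bottle front base",unproj(c,[(141.2,175.3),(134.5,173),(149,174)],0))
c=cal("w25"); print("bottle left base edge", unproj(c,np.array([(513,378),(530,345),(550,338)])/1.5625,0))
im=cv2.imread("pics/w25.png")
def cg(fn,out,x0,y0,x1,y1,f,g=0.5):
    im=cv2.imread(f"pics/{fn}.png")[y0:y1,x0:x1].astype(float); im=255*(im/255)**g
    cv2.imwrite(f"pics/{out}.png",cv2.resize(im.astype(np.uint8),None,fx=f,fy=f,interpolation=cv2.INTER_CUBIC))
cg("w25","w25a",220,30,330,150,6,1); cg("w25","w25b",210,160,300,265,6,.5)
E
```

```text
bottle front base [[ 434.55 -465.04    0.  ]
 [ 422.49 -496.34    0.  ]
 [ 423.2  -437.36    0.  ]]
bottle left base edge [[ 403.52 -441.24    0.  ]
 [ 431.21 -452.27    0.  ]
 [ 436.93 -467.15    0.  ]]
```

View pics/w25a.png

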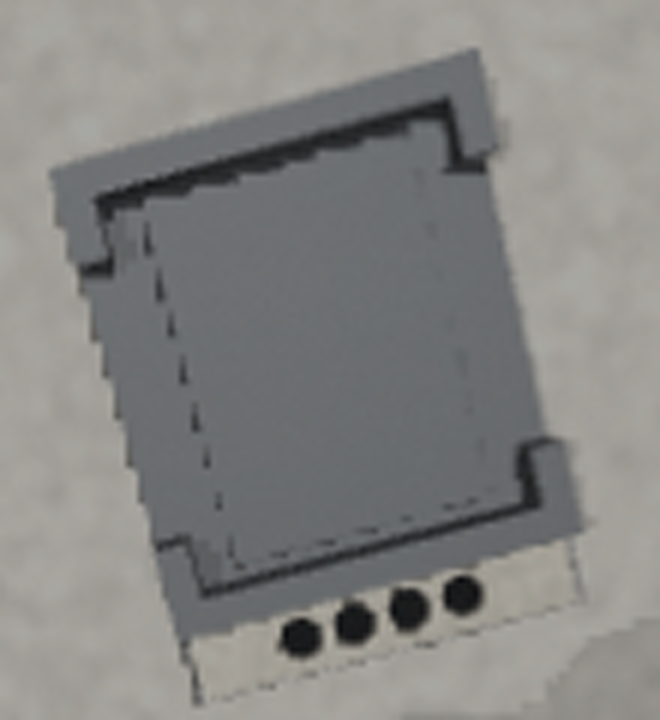

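View pics/w25b.png

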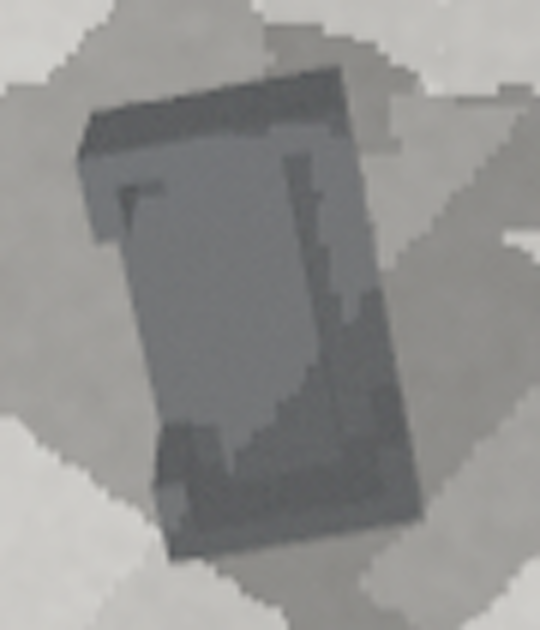

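```bash
python3 - <<'E' 2>/dev/null
from cr import *
cradle("w25",(220,30,6),[(52,172),(478,49),(586,531),(184,638)],21)
cradle("w25",(210,160,6),[(80,158),(350,120),(421,518),(168,561)],33)
go(677,-33.3,150,-87.6)
E
```

```text
center [ 581.69 -370.02   21.  ] sides [np.float64(71.3), np.float64(79.4), np.float64(70.9), np.float64(78.9)] angles [np.float64(-74.4), np.float64(-164.43), np.float64(105.19), np.float64(15.83)]
center [ 448.86 -348.73   33.  ] sides [np.float64(47.3), np.float64(77.3), np.float64(47.6), np.float64(79.3)] angles [np.float64(-81.51), np.float64(-169.31), np.float64(100.87), np.float64(10.48)]
t33.90 tcp [ 506.03 -349.9   190.55] jawyaw -89.89 appr [ 0. -0. -1.] F [-0.45 -0.2   0.4 ] open 85.4
(alt spin 177.71)
move tool x -171.6 y 40.6 z -316.3 spin -2.29 j6 0.88
```

Call:
apply_moves:
  steps:
    - {"x": -20,"y": 0,"z": -36,"spin": 0}
    - {"x": -40,"y": 0,"z": -72,"spin": 0}
    - {"x": -60,"y": 0,"z": -108,"spin": 0}
    - {"x": -80,"y": 0,"z": -144,"spin": -1}
    - {"x": -100,"y": 0,"z": -180,"spin": -2}
    - {"x": -120,"y": 5,"z": -216,"spin": -2.3}
    - {"x": -140,"y": 15,"z": -252,"spin": -2.3}
    - {"x": -160,"y": 25,"z": -290,"spin": -2.3}

```text
time_s: 34.57
eef_pos: [665.1, -60.9, 166.7]
tcp_rot: [-0.044, 2.199, -2.2]
force: [0.1, -0.7, 0.8]
opening: 85.6
```

Call:
apply_moves:
  steps:
    - {"x": -10,"y": 5,"z": -20,"spin": 0}
    - {"x": -12,"y": 10,"z": -26,"spin": 0}
    - {"x": -12,"y": 15,"z": -26,"spin": 0}
    - {"x": -12,"y": 15,"z": -26,"spin": 0}
    - {"x": -12,"y": 15,"z": -26,"spin": 0}
    - {"x": -12,"y": 15,"z": -26,"spin": 0}
    - {"x": -12,"y": 15,"z": -26,"spin": 0}
    - {"x": -12,"y": 15,"z": -26,"spin": 0}

```text
time_s: 35.23
eef_pos: [675.1, -38.4, 151.8]
tcp_rot: [-0.042, 2.201, -2.202]
force: [0.1, -0.2, 0.4]
opening: 85.2
```

```bash
python3 - <<'E' 2>/dev/null
from h import *
snap("wrist","w26"); crop("w26","w26z",0,0,512,384,1.56); go(677.3,-33.4,24,-87.6)
E
```

```text
t35.28 tcp [675.06 -38.11 151.7 ] jawyaw -87.74 appr [ 0. -0. -1.] F [0.09 0.09 0.06] open 85.4
(alt spin 179.86)
move tool x -2.3 y 127.7 z -4.6 spin -0.14 j6 1.40
```

View pics/w26z.png

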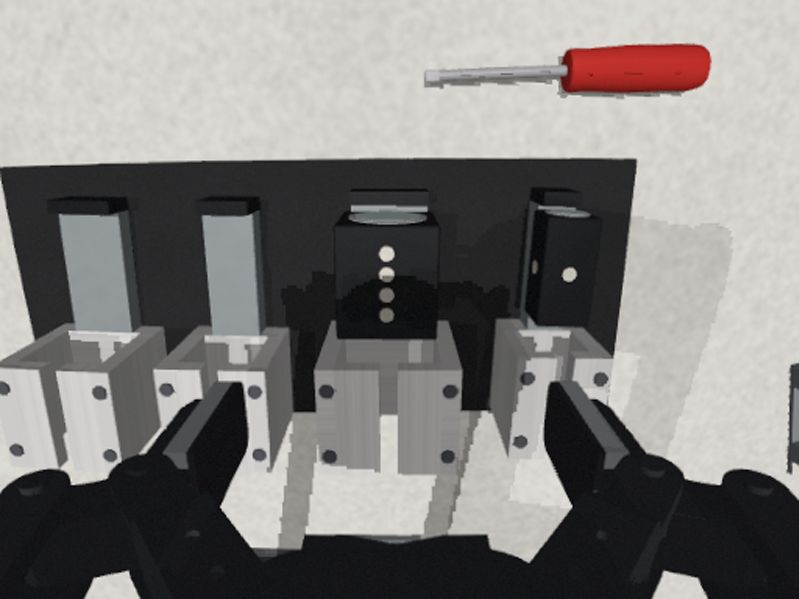

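```bash
python3 - <<'E' 2>/dev/null
from h import *
c=cal("w26"); print(unproj(c,np.array([(386.5,254),(386.5,275),(386.5,295),(386.5,315),(334,225),(440,224),(437,338),(337,338)])/1.5625,67))
print("A",unproj(c,np.array([(569,275)])/1.5625,55))
E
```

```text
[[693.66 -32.92  67.  ]
 [682.63 -33.31  67.  ]
 [671.88 -33.69  67.  ]
 [660.87 -34.07  67.  ]
 [707.46  -6.11  67.  ]
 [710.08 -59.14  67.  ]
 [648.95 -61.5   67.  ]
 [646.8   -8.07  67.  ]]
A [[ 683.54 -132.17   55.  ]]
```

Call:
apply_moves:
  steps:
    - {"x": -1.5,"y": 15,"z": -4.5,"spin": 0}
    - {"x": -1.5,"y": 40,"z": -4.5,"spin": 0}
    - {"x": -1.5,"y": 70,"z": -4.5,"spin": 0}
    - {"x": -1.5,"y": 95,"z": -4.5,"spin": 0}
    - {"x": -1.5,"y": 115,"z": -4.5,"spin": 0}
    - {"x": -1.5,"y": 125,"z": -4.5,"spin": 0}
    - {"x": -1.5,"y": 127,"z": -4.5,"spin": 0}
    - {"x": -1.5,"y": 127,"z": -4.5,"spin": 0}

```text
time_s: 35.95
eef_pos: [675.7, -32.4, 23.2]
tcp_rot: [-0.046, 2.202, -2.201]
force: [-0.3, 1.2, 0.2]
opening: 85.4
```

Call:
apply_moves:
  steps:
    - {"x": 0,"y": 0,"z": 0,"spin": 0}
    - {"x": 0,"y": 0,"z": 0,"spin": 0}
    - {"x": 0,"y": 0,"z": 0,"spin": 0}
    - {"x": 0,"y": 0,"z": 0,"spin": 0}
    - {"x": 0,"y": 0,"z": 0,"spin": 0}
    - {"x": 0,"y": 0,"z": 0,"spin": 0}
    - {"x": 0,"y": 0,"z": 0,"spin": 0}
    - {"x": 0,"y": 0,"z": 0,"spin": 0}
  grip: 0

```text
time_s: 36.62
eef_pos: [678.4, -33.0, 26.8]
tcp_rot: [-0.039, 2.198, -2.2]
force: [0.9, -0.5, 8.3]
opening: 51.3
```

```bash
python3 - <<'E' 2>/dev/null
from h import *
st(); c,_=snap("wrist","w27"); crop("w27","w27z",0,0,512,384,1.56); go(581.7,-370,112,-74.5)
E
```

```text
t36.62 tcp [678.4  -32.99  26.84] jawyaw -87.68 appr [ 0. -0. -1.] F [ 0.85 -0.5   8.27] open 51.3
t36.67 tcp [678.38 -32.98  26.82] jawyaw -87.68 appr [ 0. -0. -1.] F [-0.31 -0.92  6.03] open 51.2
(alt spin 166.82)
move tool x 109.9 y -85.4 z 332.9 spin -13.18 j6 1.41
```

View pics/w27z.png

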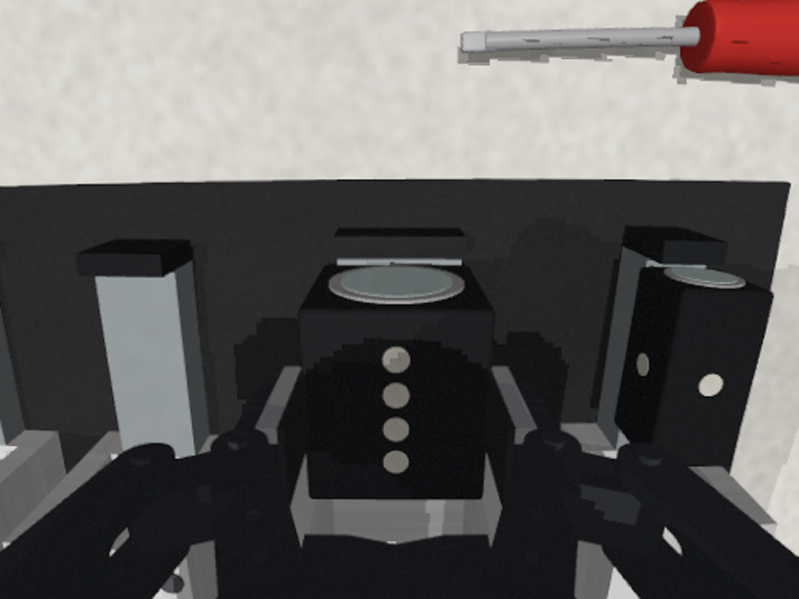

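```bash
python3 - <<'E' 2>/dev/null
from h import *
c=cal("w27"); q=unproj(c,np.array([(396,360),(396,395),(396,429),(396,462)])/1.5625,67); print(q.mean(0))
E
```

```text
[677.99 -33.02  67.  ]
```

Call:
apply_moves:
  steps:
    - {"x": 0,"y": -4,"z": 0,"spin": 0}
    - {"x": 0,"y": -12,"z": 0,"spin": 0}
    - {"x": 0,"y": -30,"z": 0,"spin": 0}
    - {"x": 0,"y": -60,"z": 0,"spin": 0}
    - {"x": 0,"y": -85,"z": 5,"spin": 0}
    - {"x": 5,"y": -92,"z": 25,"spin": 0}
    - {"x": 15,"y": -92,"z": 55,"spin": -2}
    - {"x": 25,"y": -92,"z": 85,"spin": -4}

```text
time_s: 37.33
eef_pos: [655.4, -118.6, 118.1]
tcp_rot: [-0.121, 2.161, -2.162]
force: [0.3, -1.1, -3.3]
opening: 51.0
```

```bash
python3 - <<'E' 2>/dev/null
from h import *
go(581.7,-370,112,-74.5)
E
```

```text
t37.33 tcp [ 655.38 -118.65  118.09] jawyaw -83.46 appr [ 0. -0. -1.] F [ 0.29 -1.13 -3.34] open 51.0
(alt spin 171.04)
move tool x 101.8 y 6.1 z 241.3 spin -8.96 j6 1.20
```

Call:
apply_moves:
  steps:
    - {"x": 14,"y": 0,"z": 33,"spin": -1}
    - {"x": 29,"y": 0,"z": 69,"spin": -2.5}
    - {"x": 44,"y": 0,"z": 104,"spin": -4}
    - {"x": 59,"y": 0,"z": 140,"spin": -5.5}
    - {"x": 74,"y": 0,"z": 175,"spin": -7}
    - {"x": 87,"y": 2,"z": 206,"spin": -8}
    - {"x": 97,"y": 4,"z": 229,"spin": -9}
    - {"x": 101.5,"y": 6,"z": 241,"spin": -9}

```text
time_s: 38.0
eef_pos: [578.6, -372.7, 110.3]
tcp_rot: [-0.278, 2.079, -2.081]
force: [-1.1, 0.5, -2.3]
opening: 51.1
```

Call:
apply_moves:
  steps:
    - {"x": 0,"y": 10,"z": 0,"spin": 0}
    - {"x": 0,"y": 22,"z": 0,"spin": 0}
    - {"x": 0,"y": 32,"z": 0,"spin": 0}
    - {"x": 0,"y": 32,"z": 0,"spin": 0}
    - {"x": 0,"y": 32,"z": 0,"spin": 0}
    - {"x": 0,"y": 32,"z": 0,"spin": 0}
    - {"x": 0,"y": 32,"z": 0,"spin": 0}
    - {"x": 0,"y": 32,"z": 0,"spin": 0}

```text
time_s: 38.67
eef_pos: [581.2, -369.1, 79.1]
tcp_rot: [-0.279, 2.077, -2.079]
force: [-0.1, -1.1, -1.5]
opening: 51.3
```

```bash
python3 - <<'E' 2>/dev/null
from h import *
snap("wrist","w28"); crop("w28","w28z",0,0,512,384,1.56); go(582,-369.9,38,-74.5)
E
```

```text
t38.72 tcp [ 581.06 -369.24   78.98] jawyaw -74.64 appr [ 0. -0. -1.] F [ 0.47  0.44 -0.65] open 51.4
(alt spin 179.86)
move tool x -0.7 y 41.0 z 0.8 spin -0.14 j6 0.66
```

View pics/w28z.png

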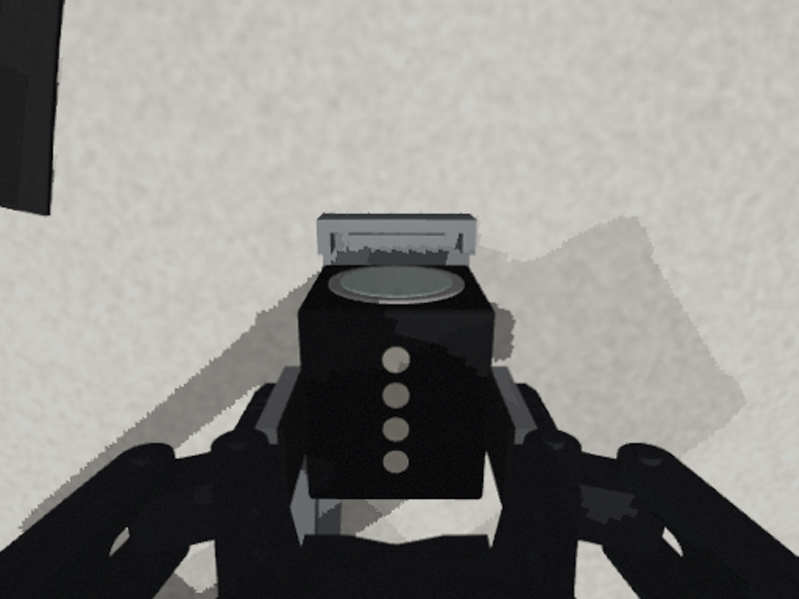

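```bash
python3 - <<'E' 2>/dev/null
from h import *
c=cal("w28"); q=unproj(c,np.array([(317,221),(476,221)])/1.5625,21); d=q[1]-q[0]; h=np.arctan2(d[1],d[0])+np.pi/2; print(q,np.degrees(h))
h=np.radians(15.4); print(q.mean(0)[:2]-40*np.array([np.cos(h),np.sin(h)]))
E
```

```text
[[ 610.2  -324.87   21.  ]
 [ 629.14 -393.51   21.  ]] 15.425976766717373
[ 581.11 -369.81]
```

Call:
apply_moves:
  steps:
    - {"x": -0.7,"y": 8,"z": 0.8,"spin": 0}
    - {"x": -0.7,"y": 20,"z": 0.8,"spin": 0}
    - {"x": -0.7,"y": 32,"z": 0.8,"spin": 0}
    - {"x": -0.7,"y": 39,"z": 0.8,"spin": 0}
    - {"x": -0.7,"y": 41,"z": 0.8,"spin": 0}
    - {"x": -0.7,"y": 41,"z": 0.8,"spin": 0}
    - {"x": -0.7,"y": 41,"z": 0.8,"spin": 0}
    - {"x": -0.7,"y": 41,"z": 0.8,"spin": 0}

```text
time_s: 39.38
eef_pos: [581.7, -370.2, 37.7]
tcp_rot: [-0.279, 2.077, -2.079]
force: [0.0, -0.3, -1.6]
opening: 51.6
```

```bash
python3 - <<'E' 2>/dev/null
from h import *
snap("wrist","w29"); crop("w29","w29z",0,0,512,384,1.56); go(582,-369.9,22.8,-74.6)
E
```

```text
t39.43 tcp [ 581.87 -370.25   37.96] jawyaw -74.67 appr [ 0. -0. -1.] F [ 0.12 -0.49 -2.31] open 51.5
(alt spin 179.93)
move tool x -0.2 y 15.2 z -0.3 spin -0.07 j6 0.66
```

View pics/w29z.png

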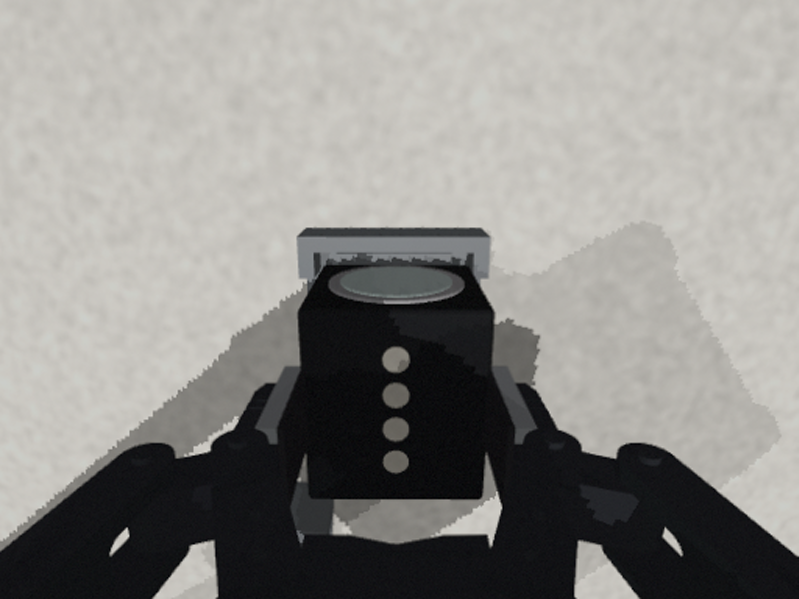

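Call:
apply_moves:
  steps:
    - {"x": 0.2,"y": 4,"z": -0.5,"spin": 0}
    - {"x": 0.2,"y": 8,"z": -0.5,"spin": 0}
    - {"x": 0.2,"y": 12,"z": -0.5,"spin": 0}
    - {"x": 0.2,"y": 14,"z": -0.5,"spin": 0}
    - {"x": 0.2,"y": 15,"z": -0.5,"spin": 0}
    - {"x": 0.2,"y": 15,"z": -0.5,"spin": 0}
    - {"x": 0.2,"y": 15,"z": -0.5,"spin": 0}
    - {"x": 0.2,"y": 15,"z": -0.5,"spin": 0}

```text
time_s: 40.1
eef_pos: [581.1, -369.6, 22.8]
tcp_rot: [-0.28, 2.078, -2.079]
force: [-2.7, 1.8, 5.7]
opening: 51.1
```

```bash
python3 - <<'E' 2>/dev/null
from h import *
st()
E
```

```text
t40.10 tcp [ 581.08 -369.57   22.81] jawyaw -74.67 appr [ 0. -0. -1.] F [-2.71  1.8   5.72] open 51.1
```

Seated at the expected height. Release.

Call:
apply_moves:
  steps:
    - {"x": 0,"y": 0,"z": 0,"spin": 0}
    - {"x": 0,"y": 0,"z": 0,"spin": 0}
    - {"x": 0,"y": 0,"z": 0,"spin": 0}
    - {"x": 0,"y": 0,"z": 0,"spin": 0}
    - {"x": 0,"y": 0,"z": 0,"spin": 0}
    - {"x": 0,"y": -20,"z": 0,"spin": 0}
    - {"x": 0,"y": -60,"z": 0,"spin": 0}
    - {"x": 0,"y": -100,"z": 0,"spin": 0}
  grip: 1

```text
time_s: 40.77
eef_pos: [579.2, -368.1, 120.3]
tcp_rot: [-0.284, 2.084, -2.076]
force: [1.0, -0.5, 0.5]
opening: 85.3
```

```bash
python3 - <<'E' 2>/dev/null
from h import *
robot.get_image("side")
snap("wrist","w30"); crop("w30","w30z",0,0,512,384,1.56); go(683,-132,140,-89)
E
```

```text
t40.87 tcp [ 585.32 -372.61  132.01] jawyaw -74.67 appr [ 0.01 -0.01 -1.  ] F [ 1.01 -0.25  1.94] open 85.5
(alt spin -165.67)
move tool x -157.9 y -8.9 z -206.1 spin 14.33 j6 0.66
```

View pics/w30z.png

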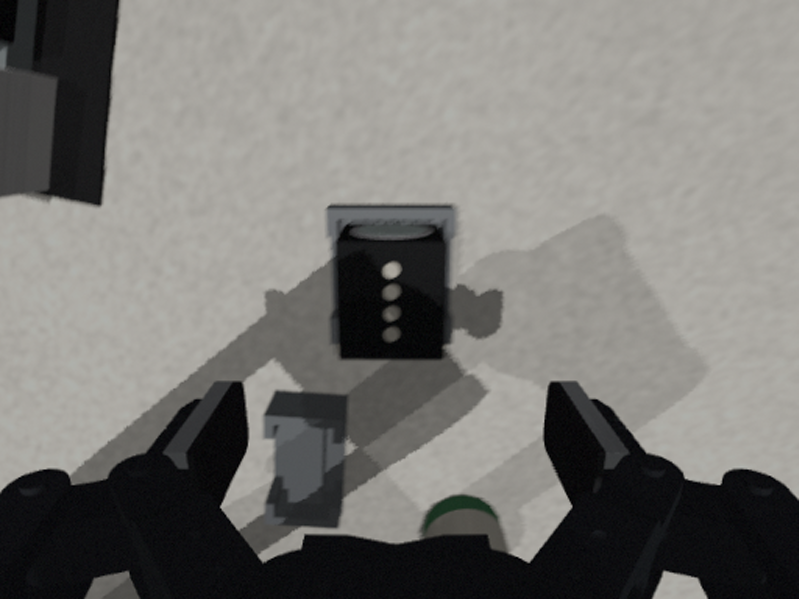

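D is home. Last one: A.

Call:
apply_moves:
  steps:
    - {"x": -22,"y": -5,"z": -30,"spin": 2}
    - {"x": -44,"y": -9,"z": -58,"spin": 4}
    - {"x": -66,"y": -9,"z": -88,"spin": 6}
    - {"x": -90,"y": -9,"z": -118,"spin": 8}
    - {"x": -114,"y": -9,"z": -148,"spin": 10}
    - {"x": -136,"y": -9,"z": -178,"spin": 12}
    - {"x": -150,"y": -9,"z": -196,"spin": 14}
    - {"x": -156,"y": -9,"z": -205,"spin": 14.3}

```text
time_s: 41.53
eef_pos: [678.5, -126.7, 131.0]
tcp_rot: [-0.021, 2.212, -2.21]
force: [-1.1, -0.9, -0.4]
opening: 85.3
```

Call:
apply_moves:
  steps:
    - {"x": 0,"y": 10,"z": 0,"spin": 0}
    - {"x": 0,"y": 10,"z": 0,"spin": 0}
    - {"x": 0,"y": 10,"z": 0,"spin": 0}
    - {"x": 0,"y": 10,"z": 0,"spin": 0}
    - {"x": 0,"y": 10,"z": 0,"spin": 0}
    - {"x": 0,"y": 10,"z": 0,"spin": 0}
    - {"x": 0,"y": 10,"z": 0,"spin": 0}
    - {"x": 0,"y": 10,"z": 0,"spin": 0}

```text
time_s: 42.2
eef_pos: [677.3, -131.0, 121.4]
tcp_rot: [-0.019, 2.212, -2.213]
force: [-0.0, -0.1, 0.2]
opening: 85.2
```

```bash
python3 - <<'E' 2>/dev/null
from h import *
snap("wrist","w31"); crop("w31","w31z",0,0,512,384,1.56); go(682,-132,25,-88.9)
E
```

```text
t42.25 tcp [ 677.28 -130.83  121.31] jawyaw -89.00 appr [ 0. -0. -1.] F [-0.11  0.52  0.28] open 85.1
(alt spin 179.90)
move tool x -4.7 y 96.3 z 1.2 spin -0.10 j6 1.29
```

View pics/w31z.png

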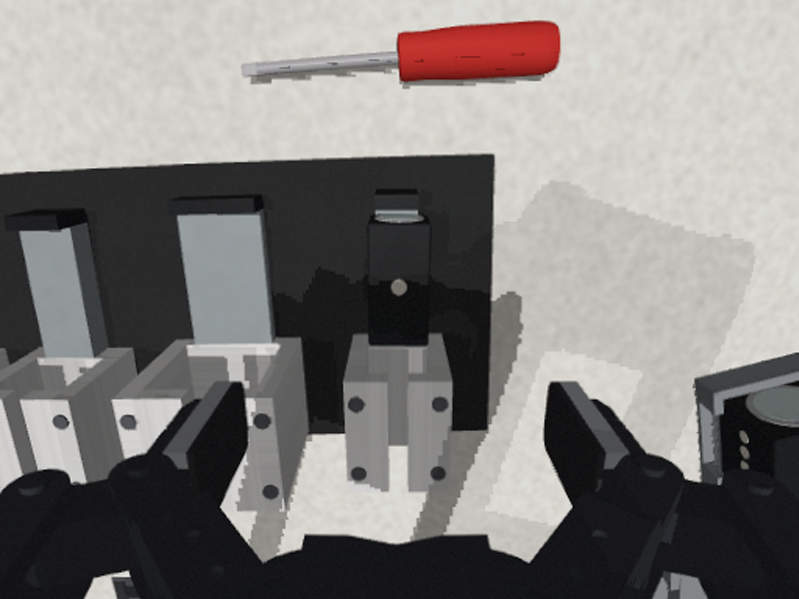

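```bash
python3 - <<'E' 2>/dev/null
from h import *
c=cal("w31"); q=unproj(c,np.array([(399,287),(368,222),(431,222),(428,345),(368,346)])/1.5625,55); print(q, q[1:].mean(0))
E
```

```text
[[ 683.91 -132.44   55.  ]
 [ 715.   -117.43   55.  ]
 [ 715.55 -146.64   55.  ]
 [ 654.12 -147.49   55.  ]
 [ 653.04 -117.61   55.  ]] [ 684.43 -132.29   55.  ]
```

Call:
apply_moves:
  steps:
    - {"x": -6.5,"y": 15,"z": 1.5,"spin": 0}
    - {"x": -6.5,"y": 40,"z": 1.5,"spin": 0}
    - {"x": -6.5,"y": 65,"z": 1.5,"spin": 0}
    - {"x": -6.5,"y": 85,"z": 1.5,"spin": 0}
    - {"x": -6.5,"y": 97,"z": 1.5,"spin": 0}
    - {"x": -6.5,"y": 98.5,"z": 1.5,"spin": 0}
    - {"x": -6.5,"y": 98.5,"z": 1.5,"spin": 0}
    - {"x": -6.5,"y": 98.5,"z": 1.5,"spin": 0}

```text
time_s: 42.92
eef_pos: [684.9, -132.1, 24.2]
tcp_rot: [-0.018, 2.211, -2.212]
force: [-0.1, -0.2, 0.4]
opening: 85.1
```

Call:
apply_moves:
  steps:
    - {"x": 0,"y": 0,"z": 0,"spin": 0}
    - {"x": 0,"y": 0,"z": 0,"spin": 0}
    - {"x": 0,"y": 0,"z": 0,"spin": 0}
    - {"x": 0,"y": 0,"z": 0,"spin": 0}
    - {"x": 0,"y": 0,"z": 0,"spin": 0}
    - {"x": 0,"y": 0,"z": 0,"spin": 0}
    - {"x": 0,"y": 0,"z": 0,"spin": 0}
    - {"x": 0,"y": 0,"z": 0,"spin": 0}
  grip: 0

```text
time_s: 43.58
eef_pos: [684.4, -132.2, 23.7]
tcp_rot: [-0.018, 2.211, -2.212]
force: [-1.4, -0.4, 6.3]
opening: 25.5
```

```bash
python3 - <<'E' 2>/dev/null
from h import *
st(); c,_=snap("wrist","w32"); crop("w32","w32z",0,0,512,384,1.56); go(448.9,-348.7,112,-79.8)
E
```

```text
t43.58 tcp [ 684.45 -132.17   23.72] jawyaw -88.98 appr [ 0. -0. -1.] F [-1.38 -0.36  6.32] open 25.5
t43.63 tcp [ 684.46 -132.17   23.74] jawyaw -88.98 appr [ 0. -0. -1.] F [-1.38 -0.49  5.51] open 25.5
(alt spin 170.82)
move tool x 239.3 y -88.5 z 212.3 spin -9.18 j6 1.29
```

View pics/w32z.png

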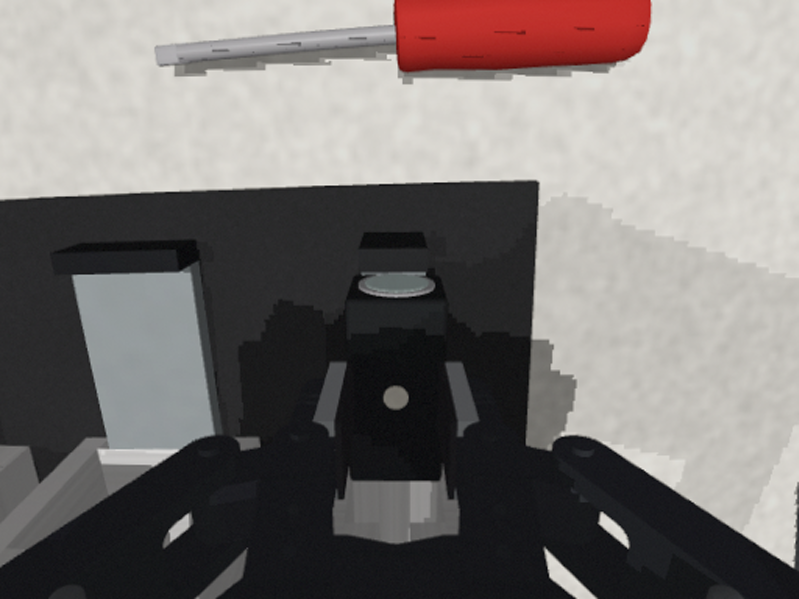

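```bash
python3 - <<'E' 2>/dev/null
from h import *
c=cal("w32"); print(unproj(c,np.array([(396,398)])/1.5625,55))
E
```

```text
[[ 684.08 -132.18   55.  ]]
```

Call:
apply_moves:
  steps:
    - {"x": 0,"y": -4,"z": 0,"spin": 0}
    - {"x": 0,"y": -12,"z": 0,"spin": 0}
    - {"x": 0,"y": -30,"z": 0,"spin": 0}
    - {"x": 2,"y": -60,"z": 2,"spin": 0}
    - {"x": 10,"y": -82,"z": 9,"spin": 0}
    - {"x": 28,"y": -88,"z": 25,"spin": 0}
    - {"x": 52,"y": -90,"z": 46,"spin": -1}
    - {"x": 78,"y": -90,"z": 69,"spin": -3}

```text
time_s: 44.3
eef_pos: [607.5, -202.4, 114.6]
tcp_rot: [-0.076, 2.182, -2.184]
force: [-0.1, -0.9, -0.2]
opening: 25.3
```

```bash
python3 - <<'E' 2>/dev/null
from h import *
go(448.9,-348.7,110,-79.8)
E
```

```text
t44.30 tcp [ 607.54 -202.36  114.61] jawyaw -85.84 appr [ 0. -0. -1.] F [-0.1  -0.93 -0.18] open 25.3
(alt spin 173.96)
move tool x 168.9 y 4.3 z 134.4 spin -6.04 j6 1.10
```

Call:
apply_moves:
  steps:
    - {"x": 27,"y": 0,"z": 21,"spin": -1}
    - {"x": 55,"y": 0,"z": 44,"spin": -2}
    - {"x": 84,"y": 0,"z": 67,"spin": -3}
    - {"x": 112,"y": 0,"z": 89,"spin": -4}
    - {"x": 138,"y": 0,"z": 110,"spin": -5}
    - {"x": 157,"y": 2,"z": 125,"spin": -6}
    - {"x": 168,"y": 4,"z": 134,"spin": -6}
    - {"x": 168,"y": 10,"z": 134,"spin": -6}

```text
time_s: 44.97
eef_pos: [447.1, -350.3, 103.8]
tcp_rot: [-0.183, 2.129, -2.133]
force: [0.5, 0.2, -0.2]
opening: 24.9
```

Call:
apply_moves:
  steps:
    - {"x": 0,"y": 10,"z": 0,"spin": 0}
    - {"x": 0,"y": 20,"z": 0,"spin": 0}
    - {"x": 0,"y": 25,"z": 0,"spin": 0}
    - {"x": 0,"y": 25,"z": 0,"spin": 0}
    - {"x": 0,"y": 25,"z": 0,"spin": 0}
    - {"x": 0,"y": 25,"z": 0,"spin": 0}
    - {"x": 0,"y": 25,"z": 0,"spin": 0}
    - {"x": 0,"y": 25,"z": 0,"spin": 0}

```text
time_s: 45.63
eef_pos: [449.4, -347.8, 78.2]
tcp_rot: [-0.186, 2.129, -2.13]
force: [-0.1, -0.2, -0.5]
opening: 25.7
```

```bash
python3 - <<'E' 2>/dev/null
from h import *
snap("wrist","w33"); crop("w33","w33z",0,0,512,384,1.56); go(448.9,-348.7,36,-79.8)
E
```

```text
t45.68 tcp [ 449.26 -347.85   78.08] jawyaw -79.96 appr [ 0. -0. -1.] F [ 0.1  -1.24 -0.58] open 25.4
(alt spin 179.84)
move tool x 0.5 y 42.1 z 0.7 spin -0.16 j6 0.65
```

View pics/w33z.png

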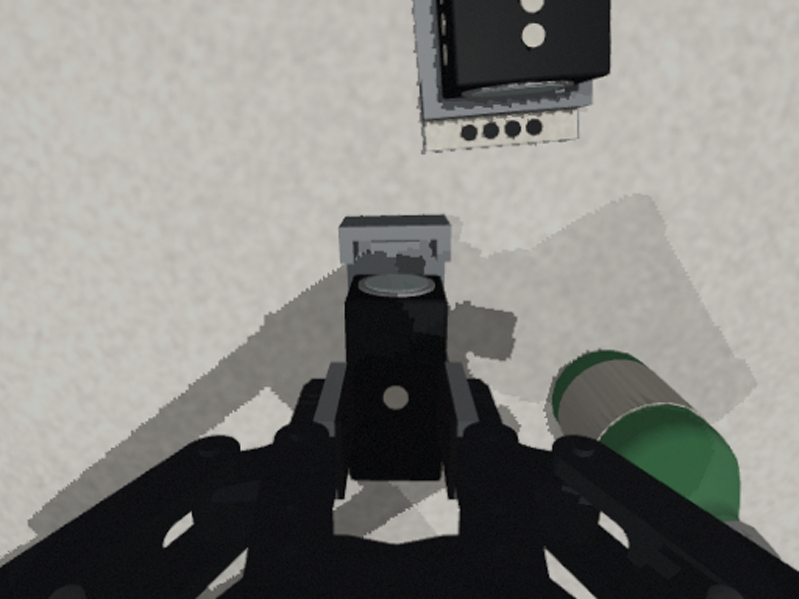

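```bash
python3 - <<'E' 2>/dev/null
from h import *
c=cal("w33"); q=unproj(c,np.array([(340,228),(451,227)])/1.5625,33); d=q[1]-q[0]; h=np.arctan2(d[1],d[0])+np.pi/2; print(q,np.degrees(h))
h=np.radians(10.2); print(q.mean(0)[:2]-40*np.array([np.cos(h),np.sin(h)]))
E
```

```text
[[ 483.37 -317.94   33.  ]
 [ 492.05 -364.17   33.  ]] 10.630378100733632
[ 448.35 -348.14]
```

Call:
apply_moves:
  steps:
    - {"x": 0.5,"y": 8,"z": 0.5,"spin": 0}
    - {"x": 0.5,"y": 20,"z": 0.5,"spin": 0}
    - {"x": 0.5,"y": 30,"z": 0.5,"spin": 0}
    - {"x": 0.5,"y": 38,"z": 0.5,"spin": 0}
    - {"x": 0.5,"y": 39,"z": 0.5,"spin": 0}
    - {"x": 0.5,"y": 39,"z": 0.5,"spin": 0}
    - {"x": 0.5,"y": 39,"z": 0.5,"spin": 0}
    - {"x": 0.5,"y": 39,"z": 0.5,"spin": 0}

```text
time_s: 46.35
eef_pos: [448.8, -348.6, 39.1]
tcp_rot: [-0.186, 2.129, -2.13]
force: [0.0, 0.1, 0.0]
opening: 25.4
```

```bash
python3 - <<'E' 2>/dev/null
from h import *
snap("wrist","w34"); crop("w34","w34z",100,60,412,294,2.5); go(448.9,-348.7,19.7,-79.9)
E
```

```text
t46.40 tcp [ 448.89 -348.68   39.23] jawyaw -79.97 appr [ 0. -0. -1.] F [ 0.29 -0.87 -1.32] open 25.6
(alt spin 179.93)
move tool x 0.0 y 19.5 z -0.0 spin -0.07 j6 0.65
```

View pics/w34z.png

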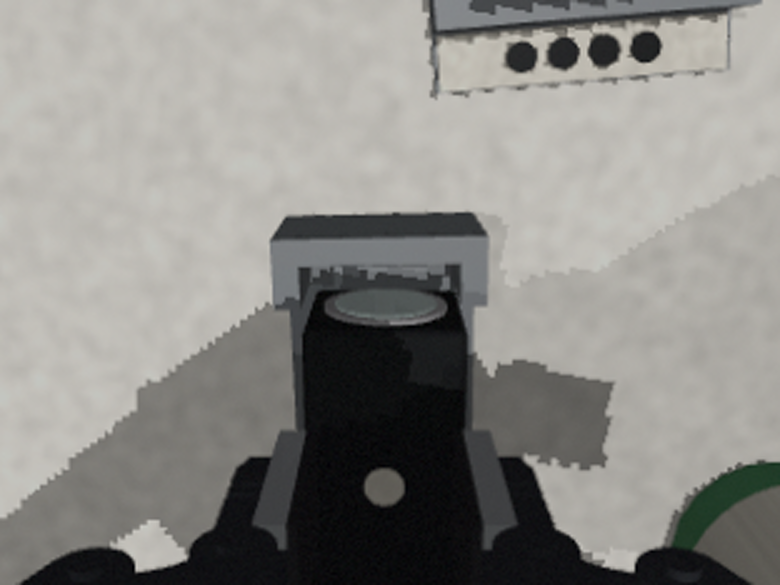

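Call:
apply_moves:
  steps:
    - {"x": 0,"y": 3,"z": -0.5,"spin": -0.5}
    - {"x": 0,"y": 6,"z": -0.5,"spin": -0.5}
    - {"x": 0,"y": 11,"z": -0.5,"spin": -0.5}
    - {"x": 0,"y": 15,"z": -0.5,"spin": -0.5}
    - {"x": 0,"y": 18,"z": -0.5,"spin": -0.5}
    - {"x": 0,"y": 19.3,"z": -0.5,"spin": -0.5}
    - {"x": 0,"y": 19.3,"z": -0.5,"spin": -0.5}
    - {"x": 0,"y": 19.3,"z": -0.5,"spin": -0.5}

```text
time_s: 47.07
eef_pos: [448.3, -347.9, 19.7]
tcp_rot: [-0.196, 2.125, -2.125]
force: [-1.9, 2.0, 5.7]
opening: 26.1
```

```bash
python3 - <<'E' 2>/dev/null
from h import *
st()
E
```

```text
t47.07 tcp [ 448.32 -347.86   19.65] jawyaw -79.48 appr [-0.  0. -1.] F [-1.92  1.97  5.74] open 26.1
```

Seated at the expected height. Release and check.

Call:
apply_moves:
  steps:
    - {"x": 0,"y": 0,"z": 0,"spin": 0}
    - {"x": 0,"y": 0,"z": 0,"spin": 0}
    - {"x": 0,"y": 0,"z": 0,"spin": 0}
    - {"x": 0,"y": 0,"z": 0,"spin": 0}
    - {"x": 0,"y": 0,"z": 0,"spin": 0}
    - {"x": 0,"y": -20,"z": 0,"spin": 0}
    - {"x": 0,"y": -60,"z": 0,"spin": 0}
    - {"x": 0,"y": -100,"z": 0,"spin": 0}
  grip: 1

```text
time_s: 47.73
eef_pos: [446.8, -346.3, 118.1]
tcp_rot: [-0.2, 2.131, -2.123]
force: [1.2, -0.7, -0.5]
opening: 85.4
```

Call:
apply_moves:
  steps:
    - {"x": 0,"y": -60,"z": 0,"spin": 0}
    - {"x": 0,"y": -60,"z": 0,"spin": 0}
    - {"x": 0,"y": -60,"z": 0,"spin": 0}
    - {"x": 0,"y": -60,"z": 0,"spin": 0}
    - {"x": 0,"y": -60,"z": 0,"spin": 0}
    - {"x": 0,"y": -60,"z": 0,"spin": 0}
    - {"x": 0,"y": -60,"z": 0,"spin": 0}
    - {"x": 0,"y": -60,"z": 0,"spin": 0}

```text
time_s: 48.4
eef_pos: [447.7, -347.2, 177.6]
tcp_rot: [-0.198, 2.128, -2.124]
force: [0.1, 1.1, -0.5]
opening: 85.3
```

```bash
python3 - <<'E' 2>/dev/null
from h import *
snap("wrist","w35"); crop("w35","w35z",0,0,512,384,1.56); go(500,-31,250,-90)
E
```

```text
t48.45 tcp [ 447.87 -347.33  177.97] jawyaw -79.48 appr [-0.  0. -1.] F [0.18 0.54 0.15] open 85.4
(alt spin -169.48)
move tool x -108.9 y -71.6 z -301.6 spin 10.52 j6 0.64
```

View pics/w35z.png

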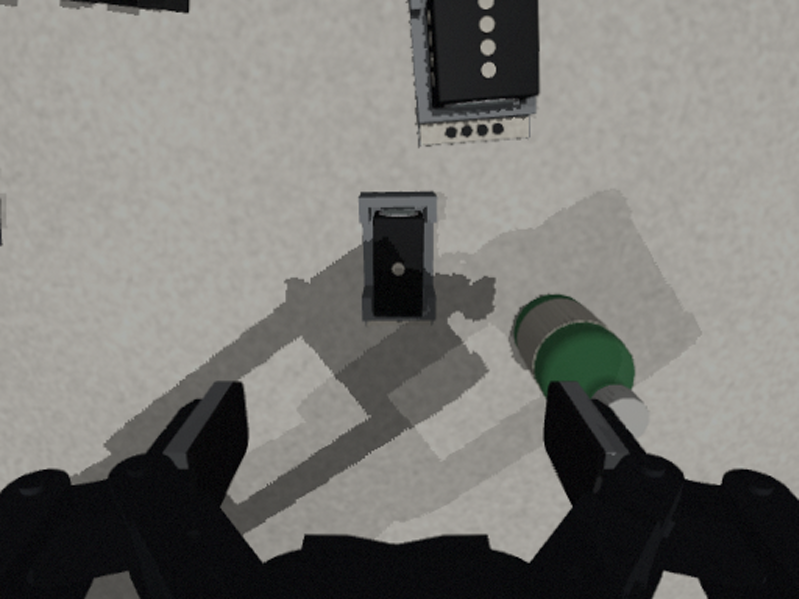

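All four are home. Now inspect the ejector on its mark.

Call:
apply_moves:
  steps:
    - {"x": -5,"y": -25,"z": -30,"spin": 2}
    - {"x": -14,"y": -30,"z": -68,"spin": 4}
    - {"x": -22,"y": -30,"z": -108,"spin": 6}
    - {"x": -30,"y": -30,"z": -148,"spin": 8}
    - {"x": -38,"y": -30,"z": -188,"spin": 10}
    - {"x": -46,"y": -30,"z": -228,"spin": 10.5}
    - {"x": -54,"y": -30,"z": -268,"spin": 10.5}
    - {"x": -62,"y": -30,"z": -300,"spin": 10.5}

```text
time_s: 49.12
eef_pos: [453.8, -38.9, 209.1]
tcp_rot: [-0.001, 2.222, -2.22]
force: [0.4, -0.6, -0.4]
opening: 85.0
```

Call:
apply_moves:
  steps:
    - {"x": 0,"y": 0,"z": 0,"spin": 0}
    - {"x": 0,"y": 0,"z": 0,"spin": 0}
    - {"x": 0,"y": 0,"z": 0,"spin": 0}
    - {"x": 0,"y": 0,"z": 0,"spin": 0}
    - {"x": 0,"y": 0,"z": 0,"spin": 0}
    - {"x": 0,"y": 0,"z": 0,"spin": 0}
    - {"x": 0,"y": 0,"z": 0,"spin": 0}
    - {"x": 0,"y": 0,"z": 0,"spin": 0}

```text
time_s: 49.78
eef_pos: [454.5, -42.1, 209.2]
tcp_rot: [-0.001, -2.221, 2.221]
force: [-0.5, -0.2, -0.8]
opening: 85.7
```

```bash
python3 - <<'E' 2>/dev/null
from h import *
snap("wrist","w36"); st(); crop("w36","w36z",0,0,512,384,1.56)
crop("w36","w36c",170,130,310,235,5.6)
E
```

```text
t49.83 tcp [454.5  -41.98 209.24] jawyaw -90.03 appr [-0. -0. -1.] F [0.46 0.32 1.11] open 85.4
```

View pics/w36z.png

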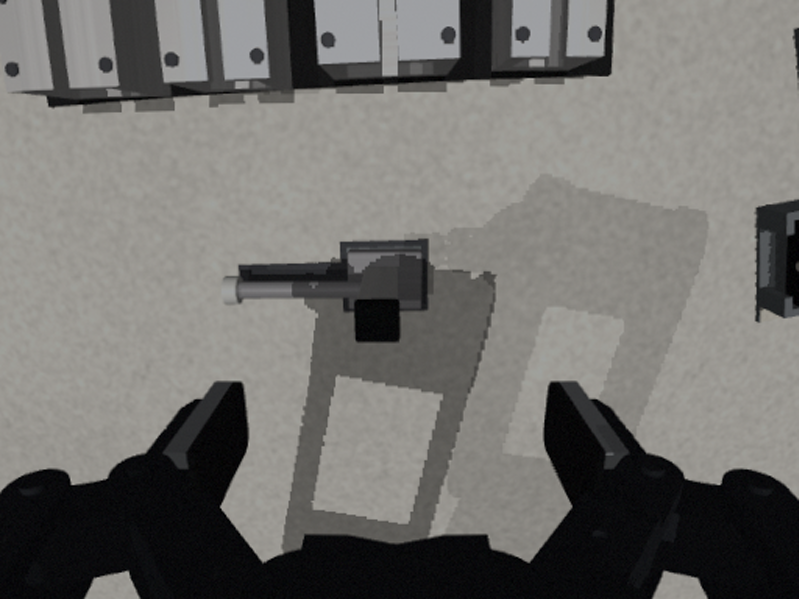

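View pics/w36c.png

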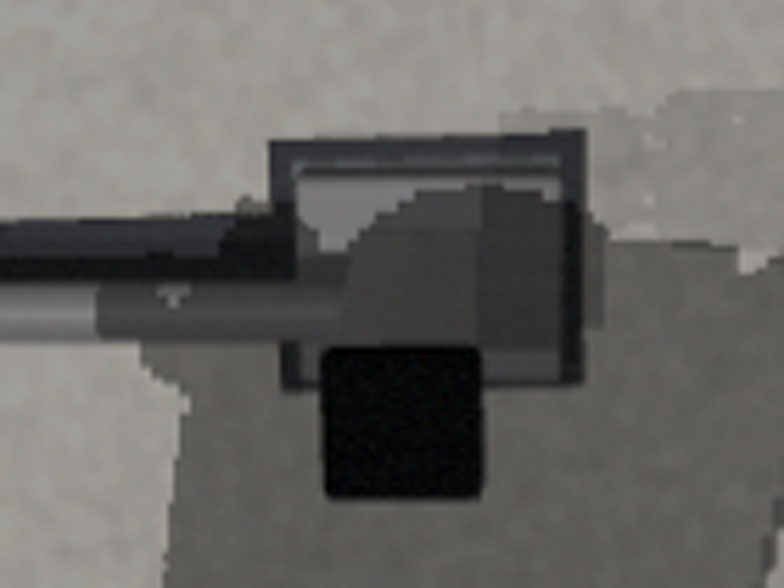

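```bash
python3 - <<'E' 2>/dev/null
from cr import *
cradle("w36",(170,130,5.6),[(322,348),(481,345),(482,498),(325,500)],104)
cradle("w36",(170,130,5.6),[(270,142),(586,130),(583,385),(287,390)],0)
c=cal("w36"); h=unproj(c,np.array([(226,291)])/1.5625,36); print("head",h)
ft=unproj(c,(np.array([(297,173),(562,170)]))/5.6+[170,130],16); print("foot",ft, np.degrees(np.arctan2(*(ft[0]-ft[1])[[1,0]])))
e=unproj(c,np.array([(240,264),(241,280)])/1.5625,0);print("strip end",e)
E
```

```text
center [429.8  -31.51 104.  ] sides [np.float64(25.0), np.float64(25.9), np.float64(25.4), np.float64(25.7)] angles [np.float64(-88.84), np.float64(-179.5), np.float64(90.83), np.float64(-0.25)]
center [428.43 -34.11   0.  ] sides [np.float64(66.2), np.float64(56.3), np.float64(64.6), np.float64(54.9)] angles [np.float64(-87.79), np.float64(-179.6), np.float64(91.05), np.float64(2.13)]
head [[427.28  77.41  36.  ]]
foot [[451.24  -7.87  16.  ]
 [451.87 -61.33  16.  ]] 90.67524546718127
strip end [[438.12  77.01   0.  ]
 [425.44  77.32   0.  ]]
```

```bash
python3 - <<'E' 2>/dev/null
from h import *
snap("side","d37"); snap("scene","s37"); crop("s37","s37z",130,145,410,265,2.8); crop("d37","d37z",170,110,370,330,2.6); st()
E
```

```text
t49.93 tcp [454.51 -41.71 209.24] jawyaw -90.00 appr [-0.  0. -1.] F [ 0.81 -0.28 -0.37] open 85.2
```

View pics/s37z.png

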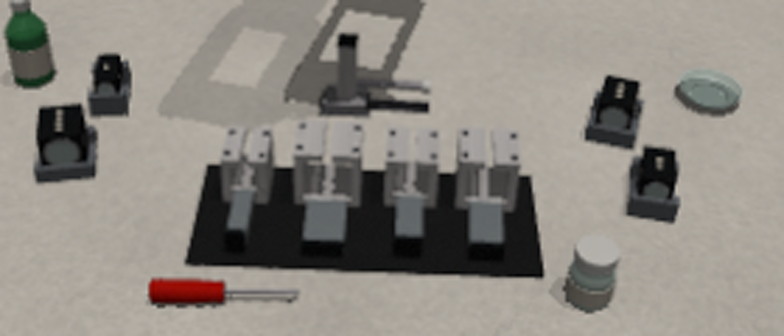

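View pics/d37z.png

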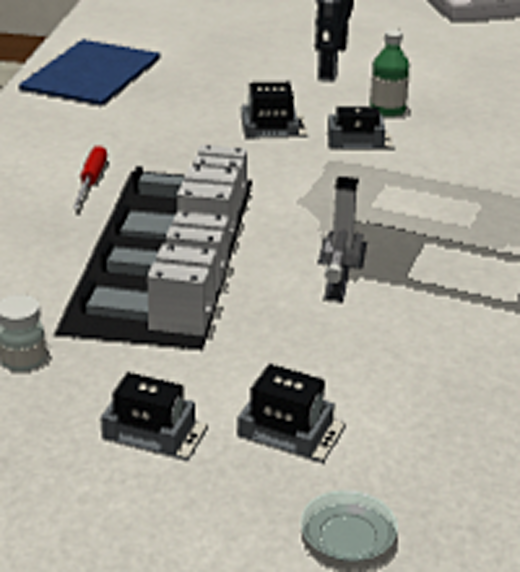

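Both views show all four cartridges flat in their cradles, the ejector on its mark and the bystanders in place. Handing in.

```bash
python3 - <<'E'
from workcell import robot
print(robot.finish_job())
E
```

```text
the job is handed in; nothing more can be done
None
```

I handed the job in at about 50 s of the 210 s allowed. All four holders were loaded. I pushed cartridges C, B, D and A right out onto their rails with the ejector, then set each one in its own cradle.

- **Cartridges:** each one reached its expected seated height with the bench taking its weight. The wrist, scene and side pictures show all four lying flat, each in its own cradle.
- **Ejector:** I parked it after the last push, before storing the cartridges. At the end it was still on its mark, by image measurement within about 1 mm and 1°, with the rod over the dark strip. At the start it had stood about 4 mm and 3° off the mark.
- **Rest of the bench:** the bottle, dish, screwdriver and jar look untouched. The robot was clear of everything at hand-in, and I saw no grip slip or knock to the ejector.
- **One disagreement:** the finger opening read 3–5 mm less than each cartridge's width. I put this down to the fingers flexing under the 90 N grip; every hold stayed firm.

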